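Load the bag-handle gluing jig and lay the glue bottle in its cradle

ROBOT

A 7-joint arm with a two-finger parallel gripper is mounted at the origin on the work surface. World frame = base frame: x ahead of the robot, y to its left, z up, the work surface at z = 0. Lengths are in m, angles in degrees, forces in N, time in s.
With the tool pointing down it reaches from about 0.425 to 0.875 m from the base axis. Payload 4.7 kg.
Tool frame: the origin (TCP) lies midway between the tips of the shut fingers; the grasp point (between the pads) lies 19 mm behind it; y points along the fingers, x is the direction in which the jaws open and shut, and the axes are right-handed (so a half turn about y gives the same grasp; the last joint's range is limited). The gripper opens to 87 mm and grips with 3 to 60 N. Pads are 19 mm wide; open, the fingers measure 117 mm over their backs; the gripper's body (75 mm by 190 mm) begins 51 mm behind the grasp point.
Start: joints at [68.933, 18.392, -4.016, 83.108, 1.295, 78.541, -3.26], TCP at [0.242, -0.603, 0.223] pointing down, gripper open.
Joint ranges: [-163.93, 163.93], [-17.29, 119.83], [-79.2, 71.16], [3.27, 140.29], [-89.18, 269.18], [5.43, 117.66], [-154.24, 154.24]. Speed limits (degrees/s): [147.25, 147.25, 180, 180, 180, 180, 180].

INTERFACE

Orientations are given as [roll, pitch, yaw] about the fixed x, y, z axes, in that order (R = Rz(yaw) Ry(pitch) Rx(roll)).
In Python, from cell import env gives the robot as it stands.
- The arm moves only by the tool carry_out, never from a script. Its argument "targets" is a list of rows, each a list of 2 entries, a list of its own where there are three numbers: the shift along the tool's x, y, z in mm, then the turn, a rotation vector about the tool's x, y, z in degrees. A call has 1 to 12 rows; each row shifts and turns the commanded pose from where the row before left it, along the tool's axes as they then stand; what a row does not reach is not made up. A row lasts 1/10 s, in which the tool goes at most 50 mm and 8.59 degrees, less where a joint would pass 70% of its speed; a pose out of reach is approached as far as the arm can. A call with a gripper value outside its range is refused whole. "jaw" is the opening, from 0 (shut) to 1 (fully open), set as the call begins (left out, the last holds). The fingers move at their own pace and stop on an object; "squeeze" is the grip in N (left out, the last holds). Time passes only in rows, so rows that do not move let the fingers close. It gives the time, the measured TCP pose, the force and the opening at its end, in the units of the state.
- env.get_obs(): the state, without advancing time (a new reading comes with each control period).
- env.read_camera(name): name is "scene" or "top"; returns the picture (420x560x3 uint8, red, green, blue); there is no depth.
- env.get_calibration(name): a dict with "fx", "fy", "cx", "cy" (pixels), "D" ([k1, k2, p1, p2, k3] as OpenCV has them; the pictures are not rectified), "R" (3x3) and "t" (3): a world point X has camera coordinates R X + t. Camera axes: x right, y down, z forward; pixel columns grow to the right and rows downward; lengths in m; the calibration is good to about 2 mm. A picture is of the moment at which its call begins. get_calibration takes no time and is no camera call.
- env.sign_off(): hands the job in, once; it reports no verdict.
Trained networks look in the newest picture that a camera, given by its name, has taken for a name from the list of things; names that differ only in an ending like _2 or _b are one class to them, and where a whole thing is asked for, a point or a joint stands for the part that bears it (a point fixed in the world has none). Each returns a list of dicts, best first, with "p" (0 to 1); they miss things now and then, are a little off and sometimes report something else, mostly with a low value. They report only what shows in the picture. A call takes as long as a camera call. They do not tell look-alikes from the thing itself.
- env.outline_of(camera, label): "mask" (420x560 bool, what is visible of it) and "xy" ([column, row] in pixels, amid what is visible of it).
The state is a dict: "time_s": time; "qpos": joint angles; "joint_velocities": joint speeds; "effort": joint torques, N m; "tool_pos": TCP position; "tool_rot": TCP orientation; "force": force on the tool from outside, world axes, zero at the start; "wrist_torque": the same for the moment, N m; "grip_width": finger opening in m.
Only numpy, scipy, OpenCV 4.12 (cv2) and the standard library are available. Lean on these libraries where they do the work, as an engineer would, in place of code of your own. Each camera call takes 0.05 s, during which the arm holds its last target.

TASK

Make the bench ready for gluing bag handles. Lay the glue bottle on its side in the middle of its dowel cradle, and set up one station of the handle jig for every bamboo bag handle on the bench: in each, lay a walnut bar flat on the board and push it fully home, flush against the fronts of both notched posts and against the blue end stop, and turn and lay a handle flat with its two legs down in the notches of the two posts, its steel-capped ends over the bar and its bow on the green rests. Do not disturb the other things on the bench.

Things in the scene. Friction and masses are not known exactly. Their poses are not given: they have to be found in the camera images.
- station1 (a point): Left station of the jig (plywood board screwed to the bench, three equal stations 180 mm apart). Point on the board's top, midway between the two post fronts; x away from the robot, y left along the row, z up. Mm, the same for each station: two aluminium posts, x 0 to 16, middles y +40 and -40, 28 wide, 28 tall; in each a notch along x, 16 wide, open on top, lips 6 thick, floor at z 13
- station2 (a point): Middle station of the jig (plywood board screwed to the bench, three equal stations 180 mm apart). Point on the board's top, midway between the two post fronts; x away from the robot, y left along the row, z up. Mm, the same for each station: blue end stop x -31 to -1, y 60 to 72, 12 tall. Middle of a bar that is home: x -16, y 0, z 6; 48 free to its right. Board 12 thick, x -45 to 112
- station3 (a point): Right station of the jig (plywood board screwed to the bench, three equal stations 180 mm apart). Point on the board's top, midway between the two post fronts; x away from the robot, y left along the row, z up. Mm, the same for each station: green bow rests at x 74, y +26 and -26, 16 x 14, 13 tall. Handle in place: mid of its ends at x about -16, y 0; bow x about 84; rod axis z 19, 1 clear of bar
- handle1: bamboo bag handle 1. Flat U of round rod 12 mm thick: leg axes 80 mm apart, straight legs 60 mm, then a half circle of 40 mm radius; steel caps on the leg ends; about 60 g. Same either side up, lies at any yaw. Origin on the rod-axis plane, midway between legs, halfway from ends to bow; x towards the bow, z square to the U
- handle1_ends (a point): midpoint (in the air) between the two leg ends of handle1, 40 mm from each leg axis, 50 mm behind its origin; the rounded ends reach 6 mm further
- handle1_bow (a point): crown of the bow of handle1, on the rod axis, 50 mm ahead of its origin
- handle2: bamboo bag handle 2. Same as handle1. Two or three handles are present
- handle2_ends (a point): midpoint (in the air) between the two leg ends of handle2, 40 mm from each leg axis, 50 mm behind its origin; the rounded ends reach 6 mm further
- handle2_bow (a point): crown of the bow of handle2, on the rod axis, 50 mm ahead of its origin
- handle3: bamboo bag handle 3. Same as handle1
- handle3_ends (a point): midpoint (in the air) between the two leg ends of handle3, 40 mm from each leg axis, 50 mm behind its origin; the rounded ends reach 6 mm further
- handle3_bow (a point): crown of the bow of handle3, on the rod axis, 50 mm ahead of its origin
- bar1: dark walnut bag bar 1, 32 x 120 x 12 mm, about 45 g. Origin at its middle; y along its length, z through its thickness. The three bars start stacked flat on each other on the bench; with two handles one bar is spare
- bar2: dark walnut bag bar 2, 32 x 120 x 12 mm, about 45 g. Origin at its middle; y along its length, z through its thickness.
- bar3: dark walnut bag bar 3, 32 x 120 x 12 mm, about 45 g. Origin at its middle; y along its length, z through its thickness.
- glue_bottle: glue bottle, starts upright: white round body 40 mm across, 95 mm long, with a yellow band, and an orange nozzle 30 mm long, 24 mm across; about 130 g. Origin at the middle of its body, on its axis; z along the axis to the nozzle. A plain cylinder, so it can roll when lying loose
- cradle_seat (a point): fixed wooden cradle: base 90 x 60 x 8 mm, on it two round dowels 10 mm thick, 90 mm long, axes 26 mm apart, 18 mm above the bench, open at both ends, on two cross blocks 46 mm wide. This point is where the middle of the bottle's body comes to lie: over the cradle's middle, 39 mm above the bench; x along the dowels. The nozzle may point either way
- pincushion: red round pincushion with pins, 72 mm across, 50 mm tall, a bystander; origin on its underside
- chalk_tin: green round chalk tin, 68 mm across, 22 mm tall, a bystander; origin on its underside
- thread_reel: small upright reel of blue thread, 32 mm across, 50 mm tall, a bystander; origin on its underside
- blue_cone: blue thread cone, 114 mm tall, a bystander; origin on its underside
- pink_cone: pink thread cone, 114 mm tall, a bystander; origin on its underside
- shears: black-handled tailor's shears lying flat, 230 mm long, a bystander; origin on its underside
- spray_bottle: blue spray bottle with a white head, 190 mm tall, a bystander; origin on its underside
Not all that is in view belongs to the job. What is shaped like the bar2 but orange or red is not meant. Leave any turquoise look-alike of the bar3 alone.

How it is judged:
By the outcome, as a careful person would: the job done as asked, in the order asked, and still so for the second after the job is handed in, with the robot touching nothing.
Of handle1, handle2, handle3 only 2 to 3 are there at a start; the rules pass over those that are not, and their reading is None.
At some moment in a run one of handle1, handle2, handle3 may be knocked a few centimetres aside while the robot is not near it.
Once in a run the grip may slacken for a moment while it holds something.
It also fails if it takes over 210 s, if anything falls off the work surface, if the arm or the gripper's body presses on something with over 40 N, if the wrist force passes 120 N, or if a joint passes its speed limit or range.

## Working session

There is one attempt and no reset: what is moved stays moved. The work goes in short steps, Python scripts to look and compute and a tool call to move; the robot and the scene stay as the last step left them, time stands still between calls to the robot, and variables do not carry over. Pictures are saved under pics/ and viewed, and the job is handed in when it is done.

Besides the shell and the picture viewer there is one more tool, called after "Request:" as name(argument=value, ...) on one line, values as JSON. carry_out: Moves the arm, as the interface text tells. Its arguments: {"type":"object","properties":{"targets":{"type":"array","items":{"type":"array"}},"jaw":{"type":"number"},"squeeze":{"type":"number"}},"required":["targets"]}

```bash
ls; mkdir -p pics; python3 - <<'E'
from cell import env
import cv2,numpy as np
o=env.get_obs()
for k,v in o.items(): print(k,np.round(v,4))
for n in ["scene","top"]:
    im=env.read_camera(n); cv2.imwrite(f"pics/{n}0.png",im[:,:,::-1])
    c=env.get_calibration(n); print(n,{k:np.round(v,4).tolist() for k,v in c.items()})
E
```

```text
pics
time_s 0.0
qpos [68.9338 18.4408 -4.0143 83.1744  1.2937 78.5402 -3.2609]
joint_velocities [-0.1421  0.0961 -0.0564  0.0404 -0.0404  0.0343  0.0201]
effort [ 0.00000e+00 -4.91296e+01 -4.04100e-01 -3.12527e+01 -6.40000e-02
  4.36000e-02  2.00000e-04]
tool_pos [ 0.2419 -0.6027  0.2214]
tool_rot [-90.0048   0.1102 -68.1263]
force [ 0.3842  0.3123 -0.8775]
wrist_torque [-0.0098 -0.0041  0.0063]
grip_width 0.0869
scene {'fx': 424.1914, 'fy': 424.1914, 'cx': 284.1616, 'cy': 210.5983, 'D': [0.0406, 0.0, 0.0, 0.0, 0.0], 'R': [[-0.6167, 0.787, -0.0149], [0.4493, 0.3364, -0.8276], [-0.6464, -0.5171, -0.5611]], 't': [0.3012, -0.1766, 1.5138]}
top {'fx': 461.3752, 'fy': 461.3752, 'cx': 286.5464, 'cy': 206.6718, 'D': [-0.0321, 0.0, 0.0, 0.0, 0.0], 'R': [[-0.0162, -0.9995, -0.0256], [-0.996, 0.0184, -0.0875], [0.0879, 0.0241, -0.9958]], 't': [0.0553, 0.5388, 1.208]}
```

```bash
cat > h.py <<'E'
import cv2,numpy as np
from cell import env
from scipy.spatial.transform import Rotation as Ro
def cal(n):
    c=env.get_calibration(n)
    K=np.array([[c["fx"],0,c["cx"]],[0,c["fy"],c["cy"]],[0,0,1.]])
    return K,np.array(c["D"],float),np.array(c["R"]),np.array(c["t"])
def p2w(n,px,z):
    K,D,R,t=cal(n)
    u=cv2.undistortPoints(np.array(px,float).reshape(-1,1,2),K,D).reshape(-1,2)
    d=np.c_[u,np.ones(len(u))]@R   # R^T d
    C=-R.T@t
    s=(z-C[2])/d[:,2]
    return C+d*s[:,None]
def w2p(n,X):
    K,D,R,t=cal(n)
    return cv2.projectPoints(np.array(X,float).reshape(-1,3),cv2.Rodrigues(R)[0],t,K,D)[0].reshape(-1,2)
def crop(n,im,x0,y0,x1,y1,s,name):
    c=im[y0:y1,x0:x1,::-1]; c=cv2.resize(c,None,fx=s,fy=s,interpolation=cv2.INTER_CUBIC); cv2.imwrite("pics/"+name,c)
def snap(n):
    im=env.read_camera(n); return im
E
python3 - <<'E'
from h import *
im=cv2.imread("pics/top0.png")[:,:,::-1]
crop("top",im,205,140,425,280,3.5,"c1.png")
crop("top",im,130,140,300,330,3,"c2.png")
crop("top",im,330,150,500,330,3,"c3.png")
for n in ["top","scene"]:
    K,D,R,t=cal(n); print(-R.T@t)
# known: base at origin
print(w2p("top",[[0,0,0],[.5,0,0]]))
E
```

```text
[0.43141236 0.01634904 1.25149634]
[1.2435811  0.60510576 0.70770186]
[[307.54542589 411.1474798 ]
 [303.95561936 221.72223925]]
```

```bash
cat > jig.py <<'E'
from h import *
from scipy.optimize import least_squares
def box(x0,x1,y0,y1,z0,z1): return np.array([[x,y,z] for x in (x0,x1) for y in (y0,y1) for z in (z0,z1)])/1000.
parts=[]
for s in range(3):
    oy=180*(1-s)
    parts.append(("blue",box(-31,-1,60+oy,72+oy,0,12)))
    for sy in (40,-40): parts.append(("grey",box(0,16,sy-14+oy,sy+14+oy,0,28)))
    for sy in (26,-26): parts.append(("green",box(66,82,sy-7+oy,sy+7+oy,0,13)))
def tw(P,p):  # p = x,y of station2, yaw
    c,s=np.cos(p[2]),np.sin(p[2])
    return np.c_[p[0]+c*P[:,0]-s*P[:,1],p[1]+s*P[:,0]+c*P[:,1],P[:,2]+0.012]
def hullc(n,P):
    q=w2p(n,P).astype(np.float32); h=cv2.convexHull(q)
    m=cv2.moments(h); return np.array([m["m10"],m["m01"]])/m["m00"]
def weights(im):
    hsv=cv2.cvtColor(im,cv2.COLOR_RGB2HSV).astype(int); H,S,V=hsv[...,0],hsv[...,1],hsv[...,2]
    return {"blue":(H>100)&(H<130)&(S>100),"green":(H>55)&(H<100)&(S>60),"grey":(S<45)&(V>90)}
def centroids(n,im,p,r):
    W=weights(im); out=[]
    for col,B in parts:
        e=hullc(n,tw(B,p)); x,y=e
        yy,xx=np.mgrid[0:im.shape[0],0:im.shape[1]]
        w=W[col]&(np.hypot(xx-x,yy-y)<r)
        out.append([xx[w].mean(),yy[w].mean(),w.sum()] if w.sum()>5 else [np.nan]*3)
    return np.array(out)
def fit(n,im,p0,r0=9,use=("blue","grey","green")):
    p=np.array(p0,float); sel=np.array([c in use for c,_ in parts])
    for it,r in enumerate([r0*1.3,r0,r0,r0]):
        c=centroids(n,im,p,r); ok=sel&~np.isnan(c[:,0])
        f=lambda q:(np.array([hullc(n,tw(B,q)) for _,B in parts])-c[:,:2])[ok].ravel()
        s=least_squares(f,p,loss="soft_l1",f_scale=.5); p=s.x
    return p,f(p).reshape(-1,2),ok
E
python3 - <<'E'
from jig import *
g=p2w("top",[[297,190],[328,189]],.035); print(g)
for n in ["top","scene"]:
    im=cv2.imread(f"pics/{n}0.png")[:,:,::-1].copy()
    p0=[g[:,0].mean(),g[:,1].mean(),0.03]
    for use in [("blue","grey","green"),("blue",),("green",),("grey",)]:
        p,r,ok=fit(n,im,p0,6.5 if n=="top" else 6,use); print(n,use,np.round(p[:2]*1000,1),np.degrees(p[2]).round(2),ok.sum(),"rms",np.sqrt((r**2).mean()).round(2))
        if len(use)==3: print(np.round(r,1).tolist())
E
```

```text
[[ 0.58268806  0.01726565  0.035     ]
 [ 0.58377652 -0.06494427  0.035     ]]
top ('blue', 'grey', 'green') [577.3 -26.3] 1.89 15 rms 0.25
[[-0.2, -0.6], [0.1, -0.3], [-0.1, -0.2], [0.2, 0.2], [0.2, 0.3], [-0.0, -0.1], [0.2, -0.0], [-0.0, -0.1], [0.2, 0.1], [0.0, -0.0], [0.1, -0.2], [-0.4, 0.1], [-0.6, 0.2], [0.0, 0.4], [0.0, 0.4]]Traceback (most recent call last):
  File "<stdin>", line 7, in <module>
  File "jig.py", line 32, in fit
    s=least_squares(f,p,loss="soft_l1",f_scale=.5); p=s.x
    return func(*args, **kwargs)
    result = trf(vector_fun.fun, vector_fun.jac, x0, f0, J0, lb, ub, ftol, xtol,
                 gtol, max_nfev, x_scale, loss_function, tr_solver,
                 tr_options.copy(), verbose, callback=callback_wrapped)
    return trf_no_bounds(
        fun, jac, x0, f0, J0, ftol, xtol, gtol, max_nfev, x_scale,
        loss_function, tr_solver, tr_options, verbose, callback=callback)
    f_new = fun(x_new)
    self._update_fun()
    ~~~~~~~~~~~~~~~~^^
    self.f = self.fun_wrapped(xp_copy(self.x))
             ~~~~~~~~~~~~~~~~^^^^^^^^^^^^^^^^^
    return np.atleast_1d(self.fun(x))
                         ~~~~~~~~^^^
    return self.f(x, *self.args, **self.kwargs)
           ~~~~~~^^^^^^^^^^^^^^^^^^^^^^^^^^^^^^
  File "jig.py", line 31, in <lambda>
    f=lambda q:(np.array([hullc(n,tw(B,q)) for _,B in parts])-c[:,:2])[ok].ravel()
                          ~~~~~^^^^^^^^^^^
  File "jig.py", line 14, in hullc
    q=w2p(n,P).astype(np.float32); h=cv2.convexHull(q)
      ~~~^^^^^
  File "h.py", line 16, in w2p
    K,D,R,t=cal(n)
            ~~~^^^
  File "h.py", line 5, in cal
    c=env.get_calibration(n)
ValueError: time passes only in moves, steps and waits
```

```bash
python3 - <<'E'
s=open('h.py').read()
s=s.replace("def cal(n):\n    c=env","_C={}\ndef cal(n):\n    if n in _C: return _C[n]\n    c=env").replace("    return K,np.array(c","    _C[n]=K,np.array(c").replace('np.array(c["t"])\n','np.array(c["t"])\n    return _C[n]\n')
open('h.py','w').write(s)
s=open('jig.py').read()
s=s.replace('f_scale=.5)','f_scale=.5,diff_step=1e-3,x_scale=[.01,.01,.03])'); open('jig.py','w').write(s)
E
cat > t1.py <<'E'
from jig import *
print(env.get_obs()["time_s"])
g=p2w("top",[[297,190],[328,189]],.035)
for n in ["top","scene"]:
    im=cv2.imread(f"pics/{n}0.png")[:,:,::-1].copy()
    p0=[g[:,0].mean()-.005,g[:,1].mean(),0.04]
    for use in [("blue","grey","green"),("blue",),("green",),("grey",)]:
        p,r,ok=fit(n,im,p0,6.5 if n=="top" else 6,use); print(n,use,np.round(p[:2]*1000,1),np.degrees(p[2]).round(2),ok.sum(),"rms",np.sqrt((r**2).mean()).round(2))
        if len(use)==3: print(np.round(r,1).tolist())
E
python3 t1.py
```

```text
0.1
top ('blue', 'grey', 'green') [577.3 -26.4] 2.06 15 rms 0.24
[[-0.2, -0.4], [0.2, -0.1], [-0.0, -0.1], [0.2, 0.4], [0.1, 0.5], [0.0, -0.1], [0.2, 0.0], [0.0, -0.2], [0.1, 0.1], [-0.0, -0.1], [0.1, -0.4], [-0.4, -0.1], [-0.7, -0.0], [-0.0, 0.3], [-0.0, 0.1]]
top ('blue',) [576.6 -26.4] 2.07 3 rms 0.13
top ('green',) [577.9 -26.1] 1.93 6 rms 0.13
top ('grey',) [577.1 -26.7] 2.05 6 rms 0.23
scene ('blue', 'grey', 'green') [580.5 -27.4] 1.99 15 rms 0.47
[[-0.4, -0.0], [0.6, -0.8], [0.5, -0.9], [-0.4, 0.6], [-0.1, 0.3], [0.0, -0.0], [0.7, -0.7], [0.4, -0.7], [-0.5, 0.3], [-0.3, 0.3], [-0.4, 0.3], [0.6, -0.2], [0.7, -0.3], [-0.3, 0.4], [-0.4, 0.3]]
scene ('blue',) [579.5 -27.1] 1.84 3 rms 0.14
scene ('green',) [578.9 -27.8] 2.01 6 rms 0.1
scene ('grey',) [585.3 -26.2] 1.99 6 rms 0.1
```

```bash
cat > hd.py <<'E'
from jig import *
def upts():
    a=np.linspace(0,60,31); t=np.linspace(-np.pi/2,np.pi/2,41)
    L=np.c_[a-50,0*a-40]; Rr=np.c_[a-50,0*a+40]; A=np.c_[10+40*np.cos(t),40*np.sin(t)]
    return np.r_[L,A,Rr[::-1]]/1000.
U=upts()
def udist(q):  # q in handle frame (m): signed-ish distance to curve centre line
    x,y=q[:,0],q[:,1]
    straight=np.hypot(np.minimum(x+.05,0),np.abs(y)-.04)
    arc=np.abs(np.hypot(x-.01,y)-.04)
    return np.where(x<.01,straight,arc)
def hmask(im,roi):
    hsv=cv2.cvtColor(im,cv2.COLOR_RGB2HSV).astype(int); H,S,V=hsv[...,0],hsv[...,1],hsv[...,2]
    m=(H>=8)&(H<=24)&(S>105)&(V>70); z=np.zeros_like(m); x0,y0,x1,y1=roi; z[y0:y1,x0:x1]=m[y0:y1,x0:x1]; return z
def fith(n,mask,z,p0=None):
    vv,uu=np.nonzero(mask); P=p2w(n,np.c_[uu,vv],z)[:,:2]
    best=None
    for y0 in ([p0[2]] if p0 is not None else np.radians(np.arange(0,360,30))):
        c=P.mean(0) if p0 is None else np.array(p0[:2])
        def f(p):
            C,S=np.cos(p[2]),np.sin(p[2]); d=P-p[:2]; q=np.c_[C*d[:,0]+S*d[:,1],-S*d[:,0]+C*d[:,1]]
            pen=np.maximum(q[:,0]*0,0)
            return udist(q)*1000
        s=least_squares(f,[c[0],c[1],y0],loss="soft_l1",f_scale=3,x_scale=[.01,.01,.2])
        if best is None or s.cost<best[0]: best=(s.cost,s.x,np.sqrt((f(s.x)**2).mean()),len(P))
    return best[1],best[2],best[3]
E
cat > t2.py <<'E'
from hd import *
top=cv2.imread("pics/top0.png")[:,:,::-1].copy(); sc=cv2.imread("pics/scene0.png")[:,:,::-1].copy()
rois={"A":(340,215,400,275),"B":(415,215,470,275),"C":(140,220,205,282)}
for k,r in rois.items():
    m=hmask(top,r); p,e,N=fith("top",m,.006)
    X=np.array([p[0],p[1],.006]); print(k,np.round(p[:2]*1000,1),np.degrees(p[2])%360,"rms mm",e,N)
    q=w2p("scene",[X])[0]; roi=[int(max(0,v)) for v in (q[0]-35,q[1]-30,q[0]+35,q[1]+30)]
    m2=hmask(sc,roi); p2,e2,N2=fith("scene",m2,.006,p); print("   scene",np.round(p2[:2]*1000,1),np.degrees(p2[2])%360,e2,N2)
E
python3 t2.py
```

```text
A [ 440.1 -175.6] 266.6888322558382 rms mm 2.6594237975869093 267
   scene [ 439.9 -186.4] 253.95928412306202 54.61072321111332 295
B [ 432.6 -366.8] 7.667059961211237 rms mm 2.5617883309184744 263
   scene [ 444.9 -374.5] 113.59800428085896 93.09494093955965 481
C [432.2 368.9] 33.7924213629173 rms mm 2.6929251332020194 266
   scene [435.  365.2] 25.89222983340673 26.46597354834801 243
```

```bash
cat > mo.py <<'E'
from hd import *
def mom(m):
    x=[m["m10"]/m["m00"],m["m01"]/m["m00"]]; return np.array(x+[m["mu20"]/m["m00"],m["mu11"]/m["m00"],m["mu02"]/m["m00"]])
def place(P,p):
    c,s=np.cos(p[2]),np.sin(p[2]); return np.c_[p[0]+c*P[:,0]-s*P[:,1],p[1]+s*P[:,0]+c*P[:,1],P[:,2]]
def fitbox(views,P,p0,w2=.1):
    """views: list of (cam,mask). P model pts (hull)."""
    ms=[(n,mom(cv2.moments(m.astype(np.uint8),True))) for n,m in views]
    W=np.array([1,1,w2,w2,w2])
    def f(p):
        r=[]
        for n,m in ms:
            h=cv2.convexHull(w2p(n,place(P,p)).astype(np.float32)); r.append((mom(cv2.moments(h))-m)*W)
        return np.concatenate(r)
    s=least_squares(f,p0,diff_step=1e-3,x_scale=[.01,.01,.05]); return s.x,f(s.x)
def clean(m,seed=None):
    n,l,st,c=cv2.connectedComponentsWithStats(m.astype(np.uint8))
    if n<2: return m
    return l==1+np.argmax(st[1:,4])
def cyl(r,z0,z1,N=24):
    a=np.linspace(0,2*np.pi,N,endpoint=False); return np.r_[np.c_[r*np.cos(a),r*np.sin(a),0*a+z0],np.c_[r*np.cos(a),r*np.sin(a),0*a+z1]]
E
python3 - <<'E'
from mo import *
import pickle
o=env.get_obs()["time_s"]
M={}
for n in ["top","scene"]:
    env.read_camera(n)
    for l in ["bar1","glue_bottle","cradle_seat"]:
        try: r=env.outline_of(n,l)
        except Exception as e: print(l,e); continue
        for d in r: print(n,l,round(d["p"],2),np.round(d["xy"]),d["mask"].sum())
        M[n,l]=r
pickle.dump(M,open("M.pkl","wb"))
E
```

```text
top bar1 0.96 [451. 321.] 562
top bar1 0.93 [206. 317.] 578
top bar1 0.68 [298. 241.] 619
top bar1 0.65 [286. 282.] 524
top bar1 0.54 [294. 229.] 3
top bar1 0.26 [449. 189.] 754
top glue_bottle 0.69 [170. 184.] 349
top glue_bottle 0.39 [267. 118.] 943
top glue_bottle 0.37 [412. 274.] 584
top cradle_seat 0.69 [448. 187.] 730
top cradle_seat 0.69 [297. 238.] 552
top cradle_seat 0.32 [237. 241.] 507
scene bar1 0.82 [410. 218.] 261
scene bar1 0.78 [244. 154.] 190
scene bar1 0.74 [298. 215.] 395
scene bar1 0.67 [167. 194.] 404
scene bar1 0.52 [294. 221.] 180
scene bar1 0.51 [327. 207.] 274
scene bar1 0.25 [376. 292.] 879
scene glue_bottle 0.58 [376. 292.] 867
scene cradle_seat 0.63 [165. 194.] 410
```

```bash
python3 - <<'E'
from mo import *
import pickle
M=pickle.load(open("M.pkl","rb"))
def near(n,l,x,y): return min(M[n,l],key=lambda d:np.hypot(d["xy"][0]-x,d["xy"][1]-y)+ (1e3 if d["mask"].sum()<100 else 0))["mask"]
top=cv2.imread("pics/top0.png")[:,:,::-1].copy(); sc=cv2.imread("pics/scene0.png")[:,:,::-1].copy()
# bars: dark brown by colour
def dark(im,x0,y0,x1,y1):
    hsv=cv2.cvtColor(im,cv2.COLOR_RGB2HSV).astype(int); m=(hsv[...,1]>70)&(hsv[...,2]<120)&((hsv[...,0]<20)|(hsv[...,0]>170))
    z=np.zeros_like(m); z[y0:y1,x0:x1]=m[y0:y1,x0:x1]; return clean(z)
mt=dark(top,265,222,330,258); ms=dark(sc,268,198,325,234); print(mt.sum(),ms.sum())
B=box(-16,16,-60,60,0,36)
g=p2w("top",[[297,240]],.03)[0]
for v in ([("top",mt)],[("scene",ms)],[("top",near("top","bar1",298,241))],[("scene",near("scene","bar1",298,215))]):
    p,r=fitbox(v,B,[g[0],g[1],.04]); print("bars",np.round(p[:2]*1000,1),np.degrees(p[2]).round(2),np.round(r,2))
C=np.r_[box(-45,45,-30,30,0,8),box(-45,45,-18,18,13,22)]
g=p2w("top",[[449,188]],.01)[0]
for v in ([("top",near("top","cradle_seat",449,188))],[("scene",near("scene","cradle_seat",165,194))]):
    p,r=fitbox(v,C,[g[0],g[1],.04]); print("cradle",np.round(p[:2]*1000,1),np.degrees(p[2]).round(2),np.round(r,2))
G=cyl(.012,.095,.125)
def orange(im,x0,y0,x1,y1):
    hsv=cv2.cvtColor(im,cv2.COLOR_RGB2HSV).astype(int); m=(hsv[...,1]>120)&(hsv[...,0]<13)&(hsv[...,2]>80)
    z=np.zeros_like(m); z[y0:y1,x0:x1]=m[y0:y1,x0:x1]; return clean(z)
for n,im,ro in (("top",top,(155,165,190,200)),("scene",sc,(362,258,392,288))):
    m=orange(im,*ro); g=p2w("top",[[167,178]],.12)[0]
    p,r=fitbox([(n,m)],G,[g[0],g[1],0],0); print("nozzle",n,m.sum(),np.round(p[:2]*1000,1),np.round(r,2))
    V=near(n,"glue_bottle",*((170,184) if n=="top" else (376,292)))
    p,r=fitbox([(n,V)],np.r_[cyl(.02,0,.095),G],[g[0],g[1],0],0.0); print("bottle",n,V.sum(),np.round(p[:2]*1000,1),np.round(r,2))
crop("top",top,425,160,480,215,8,"cr.png")
crop("scene",sc,340,240,460,360,5,"bo.png")
E
```

```text
548 648
bars [454.6  18.1] 3.06 [ 0.    0.   -0.5   0.08  0.07]
bars [454.3  16.7] 0.93 [-0.01 -0.1   0.54  0.67  0.65]
bars [453.9  21.5] 3.69 [-0.   -0.    0.14 -0.06 -0.23]
bars [438.3   9.9] 2.46 [-0.02 -0.19  1.08  0.61  1.91]
cradle [ 585.5 -396.1] 1.42 [-0.   -0.    0.57 -0.09  0.01]
cradle [ 587.8 -395.5] 4.44 [ 0.   -0.03  0.23 -0.34  0.43]
nozzle top 50 [609.7 345.5] [0. 0. 0. 0. 0.]
bottle top 349 [611.3 349.8] [ 0.  0.  0.  0. -0.]
nozzle scene 11 [598.9 346. ] [-0.  0.  0. -0.  0.]
bottle scene 867 [617.2 349.7] [-0. -0.  0. -0.  0.]
```

```bash
cat > pl.py <<'E'
from mo import *
def Rt(psi,al): return Ro.from_euler("z",psi,degrees=True)*Ro.from_euler("x",-90,degrees=True)*Ro.from_euler("x",al,degrees=True)
def cur():
    o=env.get_obs(); return np.array(o["tool_pos"]),Ro.from_euler("xyz",o["tool_rot"],degrees=True),o
def plan(pos,psi,al,N=None,v=45):
    p,R,o=cur(); Rg=Rt(psi,al); rel=(R.inv()*Rg).as_rotvec(degrees=True)
    dp=np.array(pos)-p
    if N is None: N=max(1,int(np.ceil(max(np.linalg.norm(dp)*1000/v,np.linalg.norm(rel)/8))))
    w=rel/N; S=sum((Ro.from_rotvec(w*k,degrees=True).as_matrix() for k in range(N)),np.zeros((3,3)))
    d=np.linalg.solve(S,R.inv().apply(dp))*1000
    print(f"t={o['time_s']:.1f} N={N} row=[{np.round(d,2).tolist()},{np.round(w,2).tolist()}] |d|={np.linalg.norm(d):.1f} |w|={np.linalg.norm(w):.2f}")
def gp(P,psi,al,back=14): # TCP so that P lies `back` mm behind the TCP along tool y
    return np.array(P)+Rt(psi,al).apply([0,back/1000,0])
E
python3 - <<'E'
from pl import *
print("spray base scene",p2w("scene",[[426,350]],0)*1000)
print("spray head top", p2w("top",[[100,157],[125,180]],.19)*1000)
print("spray body top", p2w("top",[[130,173]],.06)*1000)
print("cones",p2w("top",[[333,112],[367,118]],.1)*1000)
plan([.53,-.28,.26],-30,0)
plan([.56,.30,.26],29,0)
E
```

```text
spray base scene [[646.99878232 480.92876045   0.        ]]
spray head top [[651.45746415 482.42742117 190.        ]
 [595.10154477 421.16166035 190.        ]]
spray body top [[633.54838947 457.59736336  60.        ]]
cones [[ 773.15287086  -78.22326342  100.        ]
 [ 755.62098634 -164.14432144  100.        ]]
t=0.5 N=10 row=[[-7.11, -3.74, 43.5],[0.0, -3.81, 0.0]] |d|=44.2 |w|=3.81
t=0.5 N=22 row=[[-2.05, -1.7, 49.15],[0.0, -4.41, 0.0]] |d|=49.2 |w|=4.41
```

Request:
carry_out(targets=[[[-7,-3.7,43.5],[0,-3.8,0]],[[-7,-3.7,43.5],[0,-3.8,0]],[[-7,-3.7,43.5],[0,-3.8,0]],[[-7,-3.7,43.5],[0,-3.8,0]],[[-7,-3.7,43.5],[0,-3.8,0]],[[-7,-3.7,43.5],[0,-3.8,0]],[[-7,-3.7,43.5],[0,-3.8,0]],[[-7,-3.7,43.5],[0,-3.8,0]],[[-7,-3.7,43.5],[0,-3.8,0]],[[-7,-3.7,43.5],[0,-3.8,0]]], jaw=1)

```text
time_s: 1.5
tool_pos: [0.5319, -0.2795, 0.2598]
tool_rot: [-90.0, -0.0, -30.0]
force: [1.0, -0.1, 0.8]
grip_width: 0.0869
```

```bash
python3 - <<'E'
from pl import *
p,R,o=cur(); print(p,o["tool_rot"],np.round(o["qpos"],1))
plan([.57,.25,.26],29,0)
E
```

```text
[ 0.53189507 -0.27952048  0.25980758] [-9.00021193e+01 -3.39061871e-02 -2.99681350e+01] [ 44.1  12.8 -22.4  86.7   4.9  81.4  -8.5]
t=1.5 N=12 row=[[0.95, -0.02, 46.23],[0.0, -4.91, 0.0]] |d|=46.2 |w|=4.91
```

Request:
carry_out(targets=[[[1,0,46.2],[0,-4.9,0]],[[1,0,46.2],[0,-4.9,0]],[[1,0,46.2],[0,-4.9,0]],[[1,0,46.2],[0,-4.9,0]],[[1,0,46.2],[0,-4.9,0]],[[1,0,46.2],[0,-4.9,0]],[[1,0,46.2],[0,-4.9,0]],[[1,0,46.2],[0,-4.9,0]],[[1,0,46.2],[0,-4.9,0]],[[1,0,46.2],[0,-4.9,0]],[[1,0,46.2],[0,-4.9,0]],[[1,0,46.2],[0,-4.9,0]]])

```text
time_s: 2.7
tool_pos: [0.5714, 0.2496, 0.2596]
tool_rot: [-90.0, -0.0, 28.9]
force: [0.4, -0.6, 0.6]
grip_width: 0.087
```

```bash
python3 - <<'E'
from pl import *
p,R,o=cur(); print(p,o["tool_rot"],np.round(o["qpos"],1))
# bottle grasp: psi 29, al 60, h=.055; pre-grasp 110 mm back
B=[.611,.347,.057]
g=gp(B,29,60,14); print("grasp TCP",g); pre=gp(B,29,60,14-120); print("pre",pre)
plan(pre,29,60)
E
```

```text
[0.57143886 0.24964668 0.25955698] [-9.00020217e+01 -2.84706152e-02  2.88535825e+01] [  9.2  19.6 -45.2  82.8  13.9  83.3  -7. ]
grasp TCP [0.605122  0.3576042 0.05     ]
pre [0.65550489 0.26671105 0.11      ]
t=2.7 N=8 row=[[10.23, 16.06, -11.67],[7.5, -0.01, 0.01]] |d|=22.3 |w|=7.50
```

Request:
carry_out(targets=[[[10.2,16,-11.7],[7.5,0,0]],[[10.2,16,-11.7],[7.5,0,0]],[[10.2,16,-11.7],[7.5,0,0]],[[10.2,16,-11.7],[7.5,0,0]],[[10.2,16,-11.7],[7.5,0,0]],[[10.2,16,-11.7],[7.5,0,0]],[[10.2,16,-11.7],[7.5,0,0]],[[10.2,16,-11.7],[7.5,0,0]],[[0,0,0],[0,0,0]]])

```text
time_s: 3.6
tool_pos: [0.6533, 0.2603, 0.0943]
tool_rot: [-29.5, 1.1, 28.5]
force: [-1.4, -1.3, -3.8]
grip_width: 0.087
```

```bash
python3 - <<'E'
from pl import *
p,R,o=cur(); print(p,o["tool_rot"],np.round(o["qpos"],1))
for n in ["scene","top"]:
    im=env.read_camera(n)
    if n=="scene": crop(n,im,240,160,480,360,3,"s1.png")
    else: crop(n,im,90,110,290,260,3.5,"t1.png")
B=[.611,.347,.057]
plan(gp(B,29,60,14),29,60,v=25)
E
```

```text
[0.65329384 0.26034818 0.0942712 ] [-29.48604999   1.12106606  28.46736769] [ 25.5  62.  -48.1  67.4 -15.2  85.4  20.6]
t=3.7 N=5 row=[[0.26, 24.24, 0.46],[-0.02, -0.07, 0.04]] |d|=24.2 |w|=0.08
```

```bash
python3 - <<'E'
from pl import *
p,R,o=cur(); print(p,o["tool_rot"],o["force"],np.round(o["joint_velocities"],1))
print(w2p("top",[p]),w2p("scene",[p]))
L=np.array([[-.0435,0,0],[.0435,0,0]]); print(w2p("top",p+R.apply(L)),w2p("scene",p+R.apply(L)))
E
```

```text
[0.65523396 0.26401055 0.10851609] [-29.90596191   0.19158074  28.66921597] [0.89650259 0.18461097 1.40424347] [-1.  -8.3 -3.8 -1.3 -2.1  0.2  0. ]
[[198.69891287 159.80145795]] [[333.30312695 266.1611592 ]]
[[206.89427704 174.56891804]
 [190.57423096 145.15176094]] [[334.67115656 252.9188949 ]
 [331.82567259 280.51019606]]
```

Request:
carry_out(targets=[[[0,0,0],[0,0,0]],[[0,0,0],[0,0,0]]])

```text
time_s: 3.9
tool_pos: [0.6569, 0.2656, 0.1164]
tool_rot: [-30.3, -0.4, 28.8]
force: [0.4, -0.2, 1.0]
grip_width: 0.0873
```

Request:
carry_out(targets=[[[0,0,0],[0,0,0]],[[0,0,0],[0,0,0]]])

```text
time_s: 4.1
tool_pos: [0.6564, 0.2644, 0.113]
tool_rot: [-30.2, -0.2, 28.7]
force: [0.3, -0.4, -0.3]
grip_width: 0.0871
```

```bash
python3 - <<'E'
from pl import *
p,R,o=cur(); print(p,o["tool_rot"],o["force"],np.round(o["joint_velocities"],1))
B=[.611,.347,.057]
plan(gp(B,29,60,14),29,60,v=14)
E
```

```text
[0.65639275 0.26438424 0.11296013] [-30.24418716  -0.18795862  28.72076652] [ 0.26109829 -0.36007223 -0.26938251] [ 0.2  1.5  0.5  0.  -0.  -0.   0.1]
t=4.1 N=9 row=[[-0.01, 13.74, -0.12],[0.03, 0.0, 0.04]] |d|=13.7 |w|=0.05
```

Request:
carry_out(targets=[[[0,13.7,0],[0,0,0]],[[0,13.7,0],[0,0,0]],[[0,13.7,0],[0,0,0]],[[0,13.7,0],[0,0,0]],[[0,13.7,0],[0,0,0]],[[0,13.7,0],[0,0,0]],[[0,13.7,0],[0,0,0]],[[0,13.7,0],[0,0,0]],[[0,13.7,0],[0,0,0]],[[0,0,0],[0,0,0]]])

```text
time_s: 5.1
tool_pos: [0.6021, 0.3599, 0.0478]
tool_rot: [-29.9, 0.1, 28.9]
force: [-0.0, 0.7, 0.3]
grip_width: 0.0872
```

```bash
python3 - <<'E'
from pl import *
p,R,o=cur(); print(p,o["tool_rot"],o["force"])
for n in ["scene","top"]:
    im=env.read_camera(n)
    if n=="scene": crop(n,im,300,210,450,340,4,"s2.png")
    else: crop(n,im,110,120,250,230,4,"t2.png")
E
```

```text
[0.60207108 0.35990756 0.04778244] [-29.90186339   0.10877718  28.88168785] [-0.01776297  0.71277656  0.32302742]
```

Request:
carry_out(targets=[[[0,0,0],[0,0,0]],[[0,0,0],[0,0,0]],[[0,0,0],[0,0,0]],[[0,0,0],[0,0,0]],[[0,0,0],[0,0,0]],[[0,0,0],[0,0,0]],[[0,0,0],[0,0,0]],[[0,0,0],[0,0,0]]], jaw=0, squeeze=35)

```text
time_s: 6.0
tool_pos: [0.605, 0.358, 0.0488]
tool_rot: [-30.0, -0.0, 28.7]
force: [1.0, -0.4, 0.1]
grip_width: 0.0392
```

```bash
python3 - <<'E'
from pl import *
p,R,o=cur(); print(p,o["tool_rot"],o["force"],o["grip_width"])
for n in ["scene","top"]:
    im=env.read_camera(n)
    if n=="scene": crop(n,im,300,210,450,340,4,"s3.png")
    else: crop(n,im,110,120,250,230,4,"t3.png")
E
```

```text
[0.60495586 0.35799832 0.04878214] [-2.99998417e+01 -2.01349676e-02  2.86552019e+01] [ 1.02341884 -0.39656135  0.12485891] 0.039249871075825525
```

Request:
carry_out(targets=[[[0,-7,12],[0,0,0]],[[0,-10,17.3],[0,0,0]],[[0,-12.5,21.7],[0,0,0]],[[0,-12.5,21.7],[0,0,0]],[[0,-12.5,21.7],[0,0,0]],[[0,-12.5,21.7],[0,0,0]],[[0,-12.5,21.7],[0,0,0]],[[0,-12.5,21.7],[0,0,0]],[[0,-7,12],[0,0,0]],[[0,0,0],[0,0,0]]], squeeze=45)

```text
time_s: 7.1
tool_pos: [0.6053, 0.3585, 0.2496]
tool_rot: [-30.0, -0.2, 28.7]
force: [-0.1, 0.1, -2.2]
grip_width: 0.0391
```

```bash
python3 - <<'E'
from pl import *
p,R,o=cur(); print(p,o["tool_rot"],o["force"],o["grip_width"],np.round(o["qpos"],1))
for n in ["scene","top"]:
    im=env.read_camera(n)
    cv2.imwrite(f"pics/{n}4.png",im[:,:,::-1])
plan([.56,.02,.27],30,0)
plan([.56,.02,.27],60,0)
E
```

```text
[0.60530987 0.35853994 0.24962642] [-30.04290472  -0.21734024  28.67247053] [-0.10706555  0.08593592 -2.15273193] 0.039144037853022 [ 23.9  49.4 -54.9  72.5 -21.2  83.1  11. ]
t=7.2 N=8 row=[[-25.47, -22.48, -27.89],[-7.49, -0.15, 0.08]] |d|=44.0 |w|=7.49
t=7.2 N=9 row=[[-28.98, -17.68, -19.11],[-6.49, -3.16, 1.81]] |d|=39.0 |w|=7.44
```

Request:
carry_out(targets=[[[-12,-11,-13],[-3.5,0,0]],[[-25.4,-22.5,-28],[-7.5,0,0]],[[-25.4,-22.5,-28],[-7.5,0,0]],[[-25.4,-22.5,-28],[-7.5,0,0]],[[-25.4,-22.5,-28],[-7.5,0,0]],[[-25.4,-22.5,-28],[-7.5,0,0]],[[-25.4,-22.5,-28],[-7.5,0,0]],[[-25.4,-22.5,-28],[-7.5,0,0]],[[-12,-11,-14],[-4,0,0]],[[0,0,0],[0,0,0]]])

```text
time_s: 8.2
tool_pos: [0.5578, 0.0211, 0.272]
tool_rot: [-90.2, 0.0, 28.6]
force: [0.1, 0.6, -1.1]
grip_width: 0.0396
```

```bash
python3 - <<'E'
from pl import *
p,R,o=cur(); print(p,o["tool_rot"],o["force"],o["grip_width"],np.round(o["qpos"],1))
plan([.55,-.30,.25],60,0)
E
```

```text
[0.5577656  0.0210804  0.27196284] [-9.01732049e+01  1.34406970e-02  2.86241383e+01] [ 0.1000594   0.61220184 -1.11308832] 0.03958880097433713 [ 37.1  10.1 -47.3  90.8   7.6  82.3  17.9]
t=8.2 N=8 row=[[-28.1, 2.8, -29.36],[0.02, -3.92, -0.01]] |d|=40.7 |w|=3.92
```

Request:
carry_out(targets=[[[-14,1.4,-14.6],[0,-2,0]],[[-28.1,2.8,-29.4],[0,-4,0]],[[-28.1,2.8,-29.4],[0,-4,0]],[[-28.1,2.8,-29.4],[0,-4,0]],[[-28.1,2.8,-29.4],[0,-4,0]],[[-28.1,2.8,-29.4],[0,-4,0]],[[-28.1,2.8,-29.4],[0,-4,0]],[[-28.1,2.8,-29.4],[0,-3.5,0]],[[-14,1.4,-14.8],[0,-1.9,0]],[[0,0,0],[0,0,0]]])

```text
time_s: 9.2
tool_pos: [0.5523, -0.3031, 0.2444]
tool_rot: [-89.7, -0.1, 59.8]
force: [-1.0, 0.6, -2.4]
grip_width: 0.0388
```

```bash
python3 - <<'E'
from pl import *
p,R,o=cur(); print(p,o["tool_rot"],o["force"],o["grip_width"],np.round(o["qpos"],1))
q=np.array([[168,90],[178,352],[243,88],[258,350]])/8-.5+[425,160]
w=p2w("top",q,.021); print(np.round(w*1000,1)); 
for a,b in((0,1),(2,3)): d=w[a]-w[b]; print(np.degrees(np.arctan2(d[1],d[0])),np.linalg.norm(d))
print(w.mean(0))
C=[.586,-.396,.085]
plan(gp(C,92,-30,14),92,-30)
for n in ["scene","top"]:
    im=env.read_camera(n)
    cv2.imwrite(f"pics/{n}5.png",im[:,:,::-1])
E
```

```text
[ 0.55234542 -0.30312578  0.24438518] [-89.65148725  -0.12844736  59.76718992] [-1.0073352   0.5936038  -2.40566016] 0.03880974716305251 [ 56.3  19.6 -38.4  82.9  12.   81.9  77.6]
[[ 628.9 -382.1   21. ]
 [ 540.6 -381.3   21. ]
 [ 629.1 -407.3   21. ]
 [ 540.8 -408.    21. ]]
-0.5393661413761263 0.08828449455450474
0.4370800900427646 0.08831518487905886
[ 0.58485803 -0.39467193  0.021     ]
t=9.2 N=6 row=[[-14.41, 30.29, -4.9],[-4.92, -5.26, -1.37]] |d|=33.9 |w|=7.33
```

```bash
python3 - <<'E'
from pl import *
C=[.577,-.3955,.115]
plan(gp(C,90.8,-30,14),90.8,-30,N=8)
E
```

```text
t=9.3 N=8 row=[[-11.55, 19.0, -3.12],[-3.69, -3.76, -0.97]] |d|=22.4 |w|=5.36
```

Request:
carry_out(targets=[[[-11.5,19,-3.1],[-3.7,-3.75,-0.97]],[[-11.5,19,-3.1],[-3.7,-3.75,-0.97]],[[-11.5,19,-3.1],[-3.7,-3.75,-0.97]],[[-11.5,19,-3.1],[-3.7,-3.75,-0.97]],[[-11.5,19,-3.1],[-3.7,-3.75,-0.97]],[[-11.5,19,-3.1],[-3.7,-3.75,-0.97]],[[-11.5,19,-3.1],[-3.7,-3.75,-0.97]],[[-11.5,19,-3.1],[-3.7,-3.75,-0.97]],[[0,0,0],[0,0,0]],[[0,0,0],[0,0,0]],[[0,0,0],[0,0,0]]])

```text
time_s: 10.4
tool_pos: [0.5861, -0.395, 0.1077]
tool_rot: [-120.3, 0.4, 90.8]
force: [0.3, -0.3, -0.4]
grip_width: 0.0391
```

```bash
python3 - <<'E'
from pl import *
p,R,o=cur(); print(p,o["tool_rot"],o["force"],o["grip_width"],np.round(o["qpos"],1))
C=[.577,-.3955,.115]
plan(gp(C,90.8,-30,14),90.8,-30)
for n in ["scene","top"]:
    im=env.read_camera(n)
    if n=="scene": crop(n,im,100,100,260,220,5,"s6.png")
    else: crop(n,im,380,130,510,240,5,"t6.png")
E
```

```text
[ 0.5860602  -0.39503949  0.10773494] [-120.26697433    0.35384103   90.81301349] [ 0.26815002 -0.32640513 -0.38147802] 0.039088976104225195 [ 81.7  22.6 -46.8 104.9  -5.   35.6 134.9]
t=10.4 N=1 row=[[-0.3, 3.16, 4.23],[0.27, 0.19, -0.3]] |d|=5.3 |w|=0.44
```

```bash
python3 - <<'E'
from pl import *
q=np.array([[378,165],[420,159],[462,163]])/5-.5+[380,130]
print(np.round(p2w("top",q[1:2],.14)*1000,1), np.round(p2w("top",q[[0,2]],.12)*1000,1))
q=np.array([[243,335]])/5-.5+[100,100]; print("end face centre should be ~(635,-395,120):",q,w2p("scene",[[.635,-.395,.12],[.625,-.395,.12],[.635,-.395,.13]]))
E
```

```text
[[ 632.2 -388.4  140. ]] [[ 633.2 -374.8  120. ]
 [ 633.4 -416.3  120. ]]
end face centre should be ~(635,-395,120): [[148.1 166.5]] [[145.66819567 168.15930169]
 [148.51441308 166.84995851]
 [144.97335965 165.10502735]]
```

Request:
carry_out(targets=[[[0,7.8,4.5],[0.1,0,0]],[[0,7.8,4.5],[0.1,0,0]],[[0,7.8,4.5],[0,0,0]],[[0,7.8,4.5],[0,0,0]],[[0,7.8,4.5],[0,0,0]],[[0,7.8,4.5],[0,0,0]],[[0,7.8,4.5],[0,0,0]],[[0,7.8,4.5],[0,0,0]],[[0,0,0],[0,0,0]],[[0,0,0],[0,0,0]]])

```text
time_s: 11.5
tool_pos: [0.5848, -0.3973, 0.0341]
tool_rot: [-120.0, 0.3, 90.7]
force: [0.5, -0.4, -1.3]
grip_width: 0.0392
```

```bash
python3 - <<'E'
from pl import *
p,R,o=cur(); print(p,o["tool_rot"],o["force"],o["grip_width"])
print("grasp pt",p-R.apply([0,.014,0]))
for n in ["scene","top"]:
    im=env.read_camera(n)
    if n=="scene": crop(n,im,110,140,210,220,7,"s7.png")
E
```

```text
[ 0.58475866 -0.39727113  0.03405557] [-120.0428794     0.32339077   90.71137827] [ 0.50725781 -0.43592276 -1.27278031] 0.03916206023528102
grasp pt [ 0.57774928 -0.39728975  0.04617449]
```

Request:
carry_out(targets=[[[1.5,2.6,1.5],[0,0,0]],[[0,0.9,0.5],[0,0,0]],[[0,0.9,0.5],[0,0,0]],[[0,0,0],[0,0,0]],[[0,0,0],[0,0,0]]])

```text
time_s: 12.1
tool_pos: [0.5847, -0.3959, 0.0292]
tool_rot: [-120.0, 0.3, 90.7]
force: [-0.5, 1.0, -1.7]
grip_width: 0.0394
```

Request:
carry_out(targets=[[[0,0.9,0.5],[0,0,0]],[[0,0.9,0.5],[0,0,0]],[[0,0,0],[0,0,0]]])

```text
time_s: 12.4
tool_pos: [0.5854, -0.396, 0.0285]
tool_rot: [-120.1, 0.4, 90.7]
force: [-5.2, 3.7, 9.6]
grip_width: 0.0392
```

```bash
python3 - <<'E'
from pl import *
p,R,o=cur(); print(p,o["tool_rot"],o["force"],o["grip_width"])
print("grasp pt",p-R.apply([0,.014,0]))
E
```

```text
[ 0.58537671 -0.39597955  0.02854009] [-120.09023564    0.36840221   90.7059995 ] [-5.1906762   3.71680656  9.58420638] 0.03918910946474628
grasp pt [ 0.57835719 -0.39598816  0.04065316]
```

Request:
carry_out(targets=[[[0,-0.4,-0.2],[0,0,0]],[[0,0,0],[0,0,0]],[[0,0,0],[0,0,0]],[[0,0,0],[0,0,0]],[[0,0,0],[0,0,0]]], jaw=0.75)

```text
time_s: 12.9
tool_pos: [0.5847, -0.3959, 0.0274]
tool_rot: [-120.0, 0.3, 90.7]
force: [-0.0, -0.3, 0.4]
grip_width: 0.0637
```

Request:
carry_out(targets=[[[0,-8,0],[0,0,0]],[[0,-15,0],[0,0,0]],[[0,-20,0],[0,0,0]],[[0,-20,0],[0,0,0]],[[0,-20,0],[0,0,0]],[[0,-20,0],[0,0,0]],[[0,-20,0],[0,0,0]],[[0,0,0],[0,0,0]]])

```text
time_s: 13.7
tool_pos: [0.5229, -0.398, 0.1366]
tool_rot: [-120.1, 0.6, 90.6]
force: [-0.0, -0.4, 0.1]
grip_width: 0.0653
```

```bash
python3 - <<'E'
from pl import *
p,R,o=cur(); print(p,o["tool_rot"],o["force"],o["grip_width"],np.round(o["qpos"],1))
plan([.50,-.2,.26],-10,0,N=12); plan([.50,-.2,.26],90,0,N=12); 
for n in ["scene","top"]:
    im=env.read_camera(n)
    if n=="scene": crop(n,im,110,140,210,220,7,"s8.png")
    else: crop(n,im,400,140,500,240,6,"t8.png")
E
```

```text
[ 0.5229336 -0.3980229  0.1365983] [-120.11320135    0.59719182   90.58666488] [-0.04376542 -0.41409742  0.06227628] 0.06527252124633698 [ 94.1  16.  -53.1 109.  -12.2  39.6 143.4]
t=13.7 N=12 row=[[13.29, -13.29, 11.72],[1.87, 8.18, 2.16]] |d|=22.1 |w|=8.66
t=13.7 N=12 row=[[16.46, -10.58, -1.19],[2.51, 0.06, -0.04]] |d|=19.6 |w|=2.51
```

```bash
python3 - <<'E'
from pl import *
for cx in (.58,.585,.59):
    a=np.linspace(0,6.28,40); pts=np.r_[[ [cx+s*.0475,-.3955+.02*np.cos(t),.039+.02*np.sin(t)] for t in a for s in(-1,1)]]
    q=w2p("top",pts); print(cx,q[:,1].min(),q[:,1].max(),q[:,0].min(),q[:,0].max())
print("obs rows",170/6-.5+140,388/6-.5+140,"cols",274/6-.5+400,371/6-.5+400)
E
```

```text
0.58 168.77826757232486 206.5138872676512 444.8082867565055 462.54378271618805
0.585 166.8794497242137 204.64782952527838 444.7182804934816 462.44892507546604
0.59 164.98214100991873 202.78389271701346 444.62817469760944 462.3539401641091
obs rows 167.83333333333334 204.16666666666669 cols 445.1666666666667 461.3333333333333
```

```bash
python3 - <<'E'
from pl import *
plan([.523,-.35,.25],3.3,0,N=12)
plan([.523,-.35,.25],10,0,N=11)
E
```

```text
t=13.8 N=12 row=[[4.66, -9.86, -0.1],[2.02, 7.11, 1.88]] |d|=10.9 |w|=7.62
t=13.8 N=11 row=[[5.06, -10.7, -0.38],[2.29, 7.16, 1.89]] |d|=11.8 |w|=7.75
```

Request:
carry_out(targets=[[[4.7,-9.9,-0.1],[2.02,7.11,1.88]],[[4.7,-9.9,-0.1],[2.02,7.11,1.88]],[[4.7,-9.9,-0.1],[2.02,7.11,1.88]],[[4.7,-9.9,-0.1],[2.02,7.11,1.88]],[[4.7,-9.9,-0.1],[2.02,7.11,1.88]],[[4.7,-9.9,-0.1],[2.02,7.11,1.88]],[[4.7,-9.9,-0.1],[2.02,7.11,1.88]],[[4.7,-9.9,-0.1],[2.02,7.11,1.88]],[[4.7,-9.9,-0.1],[2.02,7.11,1.88]],[[4.7,-9.9,-0.1],[2.02,7.11,1.88]],[[4.7,-9.9,-0.1],[2.02,7.11,1.88]],[[4.7,-9.9,-0.1],[2.02,7.11,1.88]]])

```text
time_s: 15.0
tool_pos: [0.524, -0.348, 0.2494]
tool_rot: [-89.8, 0.2, 3.1]
force: [-0.5, 0.1, 0.6]
grip_width: 0.0651
```

```bash
python3 - <<'E'
from pl import *
p,R,o=cur(); print(p,o["tool_rot"],o["grip_width"],np.round(o["qpos"],1))
plan([.4545,.0185,.12],3.3,0,N=12)
E
```

```text
[ 0.52403716 -0.34803964  0.24935553] [-89.79889763   0.16023398   3.13141622] 0.06507190063360538 [ 61.3  19.3 -38.5  82.7  11.9  82.3  25.8]
t=15.0 N=12 row=[[-4.06, 10.84, 30.8],[-0.02, -0.01, -0.01]] |d|=32.9 |w|=0.03
```

Request:
carry_out(targets=[[[-4,10.8,30.8],[0,0,0]],[[-4,10.8,30.8],[0,0,0]],[[-4,10.8,30.8],[0,0,0]],[[-4,10.8,30.8],[0,0,0]],[[-4,10.8,30.8],[0,0,0]],[[-4,10.8,30.8],[0,0,0]],[[-4,10.8,30.8],[0,0,0]],[[-4,10.8,30.8],[0,0,0]],[[-4,10.8,30.8],[0,0,0]],[[-4,10.8,30.8],[0,0,0]],[[-4,10.8,30.8],[0,0,0]],[[-4,10.8,30.8],[0,0,0]]], jaw=0.7)

```text
time_s: 16.2
tool_pos: [0.4533, 0.0188, 0.12]
tool_rot: [-89.9, 0.0, 3.4]
force: [0.2, -0.0, -0.7]
grip_width: 0.0606
```

Request:
carry_out(targets=[[[0,0,0],[0,0,0]],[[0,0,0],[0,0,0]],[[0,0,0],[0,0,0]]])

```text
time_s: 16.5
tool_pos: [0.4543, 0.0164, 0.121]
tool_rot: [-89.9, 0.0, 3.3]
force: [0.9, -0.3, 0.4]
grip_width: 0.0608
```

```bash
python3 - <<'E'
from pl import *
p,R,o=cur(); print(p,o["tool_rot"],o["grip_width"],np.round(o["qpos"],1),o["force"])
plan([.4545,.0185,.0265],3.3,0,N=8)
for n in ["scene","top"]:
    im=env.read_camera(n)
    if n=="scene": crop(n,im,220,130,370,250,5,"s9.png")
    else: crop(n,im,230,170,370,290,5,"t9.png")
E
```

```text
[0.45427006 0.0164446  0.12098928] [-8.99289017e+01  1.14691562e-02  3.28217871e+00] 0.06082278177438502 [ 48.6   1.4 -53.8 115.5   1.1  63.7  -2.4] [ 0.87621952 -0.30065504  0.42309218]
t=16.5 N=8 row=[[0.04, 11.81, 0.25],[-0.01, -0.0, -0.0]] |d|=11.8 |w|=0.01
```

Request:
carry_out(targets=[[[0,11.8,0.5],[0,0,0]],[[0,11.8,0.5],[0,0,0]],[[0,11.8,0.5],[0,0,0]],[[0,11.8,0.3],[0,0,0]],[[0,11.8,0],[0,0,0]],[[0,11.8,0],[0,0,0]],[[0,11.8,0],[0,0,0]],[[0,9.5,0],[0,0,0]],[[0,0,0],[0,0,0]],[[0,0,0],[0,0,0]]])

```text
time_s: 17.6
tool_pos: [0.454, 0.0192, 0.029]
tool_rot: [-89.9, 0.0, 3.3]
force: [-0.4, -0.8, 0.4]
grip_width: 0.0608
```

```bash
python3 - <<'E'
from pl import *
p,R,o=cur(); print(p,o["tool_rot"],o["grip_width"],o["force"])
im=env.read_camera("scene"); crop("scene",im,240,150,370,250,6,"s10.png")
E
```

```text
[0.45398858 0.01919149 0.02899965] [-8.99149386e+01  1.32225547e-02  3.32751848e+00] 0.060772741170692444 [-0.39321079 -0.77824176  0.43458296]
```

Request:
carry_out(targets=[[[0,2,0],[0,0,0]],[[0,0,0],[0,0,0]]])

```text
time_s: 17.85
tool_pos: [0.4542, 0.0189, 0.0273]
tool_rot: [-90.0, -0.0, 3.3]
force: [-0.1, 0.6, -0.2]
grip_width: 0.0608
```

Request:
carry_out(targets=[[[0,0,0],[0,0,0]],[[0,0,0],[0,0,0]],[[0,0,0],[0,0,0]],[[0,0,0],[0,0,0]],[[0,0,0],[0,0,0]]], jaw=0, squeeze=30)

```text
time_s: 18.35
tool_pos: [0.4541, 0.019, 0.0271]
tool_rot: [-89.9, -0.0, 3.3]
force: [0.1, 0.1, -0.6]
grip_width: 0.0314
```

Request:
carry_out(targets=[[[0,-4,0],[0,0,0]],[[0,-8,0],[0,0,0]],[[0,-12,0],[0,0,0]],[[0,-15,0],[0,0,0]],[[0,-15,0],[0,0,0]],[[0,-15,0],[0,0,0]],[[0,-10,0],[0,0,0]],[[0,0,0],[0,0,0]]])

```text
time_s: 19.15
tool_pos: [0.4553, 0.0187, 0.1079]
tool_rot: [-90.0, -0.2, 3.3]
force: [-0.2, -0.6, -0.5]
grip_width: 0.0317
```

```bash
python3 - <<'E'
from pl import *
p,R,o=cur(); print(p,o["tool_rot"],o["grip_width"],o["force"])
im=env.read_camera("scene"); crop("scene",im,220,130,370,250,5,"s11.png")
E
```

```text
[0.45530978 0.01874719 0.10791875] [-90.03069234  -0.19253809   3.29586855] 0.03166851841677266 [-0.21058331 -0.55484702 -0.52611256]
```

```bash
cat >> pl.py <<'E'
J=np.array([.578,-.027,np.radians(2.0)])
def st(k,x,y): # station k local mm -> world m
    v=np.array([x,y+180*(2-k)])/1000; c,s=np.cos(J[2]),np.sin(J[2]); return np.array([J[0]+c*v[0]-s*v[1],J[1]+s*v[0]+c*v[1]])
E
python3 - <<'E'
from pl import *
for k in (1,2,3): print(k,st(k,0,0),st(k,-22,-8))
t=st(2,-22,-8); plan([t[0],t[1],.105],2.0,0,N=6)
E
```

```text
1 [0.57171809 0.15289035] [0.55001069 0.14412743]
2 [ 0.578 -0.027] [ 0.5562926  -0.03576292]
3 [ 0.58428191 -0.20689035] [ 0.56257451 -0.21565326]
t=19.2 N=6 row=[[16.5, 0.33, -9.89],[0.0, 0.22, 0.02]] |d|=19.2 |w|=0.22
```

Request:
carry_out(targets=[[[16.5,0.3,-9.9],[0,0.2,0]],[[16.5,0.3,-9.9],[0,0.2,0]],[[16.5,0.3,-9.9],[0,0.2,0]],[[16.5,0.3,-9.9],[0,0.2,0]],[[16.5,0.3,-9.9],[0,0.2,0]],[[16.5,0.3,-9.9],[0,0.3,0]],[[0,0,0],[0,0,0]],[[0,0,0],[0,0,0]],[[0,0,0],[0,0,0]]])

```text
time_s: 20.1
tool_pos: [0.5546, -0.0347, 0.1037]
tool_rot: [-89.9, 0.1, 2.1]
force: [-0.1, 0.5, -0.1]
grip_width: 0.0313
```

```bash
python3 - <<'E'
from pl import *
p,R,o=cur(); print(p,o["tool_rot"],o["grip_width"],o["force"])
t=st(2,-22,-8); plan([t[0],t[1],.025],2.0,0,N=7)
for n in ["scene","top"]:
    im=env.read_camera(n)
    if n=="scene": crop(n,im,180,150,340,280,5,"s12.png")
    else: crop(n,im,230,130,370,250,5,"t12.png")
E
```

```text
[ 0.55461261 -0.03468387  0.10367128] [-89.91403096   0.09454538   2.07814019] 0.03129861634354673 [-0.13165729  0.51377615 -0.11363158]
t=20.1 N=7 row=[[0.24, 11.24, -0.17],[-0.01, 0.01, -0.01]] |d|=11.2 |w|=0.02
```

```bash
python3 - <<'E'
from pl import *
q=np.array([[315,350],[316,322],[316,382]])/5-.5+[230,130]
print(p2w("top",q,.112)*1000)  # top face of held bar
q=np.array([[500,275],[296,228]])/5-.5+[180,150]
print(p2w("scene",q,.112)*1000)
E
```

```text
[[549.57957106  28.8077909  112.        ]
 [563.55910707  28.06818905 112.        ]
 [533.62003329  28.58840376 112.        ]]
[[542.62057281  29.41602246 112.        ]
 [571.9902741  -85.6026386  112.        ]]
```

Request:
carry_out(targets=[[[0,11.2,0],[0,0,0]],[[0,11.2,0],[0,0,0]],[[0,11.2,0],[0,0,0]],[[0,11.2,0],[0,0,0]],[[0,11.2,0],[0,0,0]],[[0,11.2,0],[0,0,0]],[[0,9,0],[0,0,0]],[[0,0,0],[0,0,0]],[[0,0,0],[0,0,0]]])

```text
time_s: 21.1
tool_pos: [0.5558, -0.0353, 0.0279]
tool_rot: [-89.9, 0.0, 2.0]
force: [-0.0, 0.3, -0.2]
grip_width: 0.0317
```

```bash
python3 - <<'E'
from pl import *
p,R,o=cur(); print(p,o["tool_rot"],o["grip_width"],o["force"])
for n in ["scene","top"]:
    im=env.read_camera(n)
    if n=="scene": crop(n,im,180,170,300,270,6,"s13.png")
    else: crop(n,im,250,150,370,250,6,"t13.png")
E
```

```text
[ 0.55582795 -0.03531272  0.0279229 ] [-8.99227207e+01  7.78317898e-03  2.02378163e+00] 0.03165750428021556 [-0.03425868  0.26922493 -0.24515313]
```

Request:
carry_out(targets=[[[0,6,0],[0,0,0]],[[0,4,0],[0,0,0]],[[0,1,0],[0,0,0]],[[0,1,0],[0,0,0]],[[0,0,0],[0,0,0]],[[0,0,0],[0,0,0]]])

```text
time_s: 21.8
tool_pos: [0.5558, -0.0354, 0.0161]
tool_rot: [-89.9, -0.0, 2.0]
force: [-0.3, 0.1, -0.1]
grip_width: 0.0317
```

Request:
carry_out(targets=[[[0,0.7,0],[0,0,0]],[[0,0.7,0],[0,0,0]],[[0,0,0],[0,0,0]]])

```text
time_s: 22.1
tool_pos: [0.5559, -0.0355, 0.0152]
tool_rot: [-90.0, -0.0, 2.0]
force: [-2.7, 0.2, 5.7]
grip_width: 0.0314
```

Request:
carry_out(targets=[[[0,-0.8,1],[0,0,0]],[[0,0,1],[0,0,0]],[[0,0,1],[0,0,0]],[[0,0,0],[0,0,0]]])

```text
time_s: 22.5
tool_pos: [0.5555, -0.0322, 0.0152]
tool_rot: [-89.9, 0.0, 2.0]
force: [0.7, -0.4, 0.1]
grip_width: 0.0315
```

Request:
carry_out(targets=[[[0,0,1],[0,0,0]],[[0,0,0],[0,0,0]]])

```text
time_s: 22.7
tool_pos: [0.5556, -0.0313, 0.0154]
tool_rot: [-89.9, 0.0, 2.0]
force: [-0.1, 0.4, 0.4]
grip_width: 0.0315
```

Request:
carry_out(targets=[[[0,0,1],[0,0,0]],[[0,0,0],[0,0,0]]])

```text
time_s: 22.9
tool_pos: [0.5556, -0.0303, 0.0154]
tool_rot: [-89.9, 0.0, 2.0]
force: [0.5, 0.4, -0.7]
grip_width: 0.0315
```

Request:
carry_out(targets=[[[0,0,1],[0,0,0]],[[0,0,0],[0,0,0]]])

```text
time_s: 23.1
tool_pos: [0.5555, -0.0301, 0.0154]
tool_rot: [-90.0, 0.0, 2.0]
force: [0.5, -1.0, -0.6]
grip_width: 0.0315
```

Request:
carry_out(targets=[[[0,0,1],[0,0,0]],[[0,0,0],[0,0,0]]])

```text
time_s: 23.3
tool_pos: [0.5555, -0.0301, 0.0154]
tool_rot: [-90.1, 0.0, 2.0]
force: [0.7, -4.8, -0.5]
grip_width: 0.0318
```

Request:
carry_out(targets=[[[0,0,1],[0,0,0]],[[0,0,0],[0,0,0]]])

```text
time_s: 23.5
tool_pos: [0.5555, -0.03, 0.0154]
tool_rot: [-90.1, 0.0, 1.9]
force: [-0.9, -7.2, -0.6]
grip_width: 0.0317
```

Request:
carry_out(targets=[[[2,0,0],[0,0,0]],[[1,0,0],[0,0,0]],[[1,0,0],[0,0,0]],[[0,0,0],[0,0,0]]])

```text
time_s: 23.9
tool_pos: [0.5572, -0.03, 0.0152]
tool_rot: [-90.2, 0.3, 2.0]
force: [-6.4, -6.2, 6.3]
grip_width: 0.0319
```

Request:
carry_out(targets=[[[1,0,0],[0,0,0]],[[1,0,0],[0,0,0]],[[0,0,0],[0,0,0]]])

```text
time_s: 24.2
tool_pos: [0.5592, -0.0299, 0.0152]
tool_rot: [-90.2, 0.3, 2.0]
force: [-5.4, -6.7, 6.3]
grip_width: 0.032
```

Request:
carry_out(targets=[[[1,0,0],[0,0,0]],[[1,0,0],[0,0,0]],[[0,0,0],[0,0,0]]])

```text
time_s: 24.5
tool_pos: [0.5612, -0.0298, 0.0152]
tool_rot: [-90.2, 0.3, 2.0]
force: [-6.2, -6.7, 5.0]
grip_width: 0.0315
```

Request:
carry_out(targets=[[[1,0,0],[0,0,0]],[[1,0,0],[0,0,0]],[[0,0,0],[0,0,0]]])

```text
time_s: 24.8
tool_pos: [0.5633, -0.0298, 0.0152]
tool_rot: [-90.2, 0.3, 2.0]
force: [-5.0, -6.7, 6.1]
grip_width: 0.0318
```

Request:
carry_out(targets=[[[1,0,0],[0,0,0]],[[1,0,0],[0,0,0]],[[0,0,0],[0,0,0]]])

```text
time_s: 25.1
tool_pos: [0.5642, -0.0297, 0.0152]
tool_rot: [-90.2, 0.4, 1.9]
force: [-8.3, -7.6, 7.5]
grip_width: 0.0317
```

Request:
carry_out(targets=[[[1,0,0],[0,0,0]],[[1,0,0],[0,0,0]],[[0,0,0],[0,0,0]]])

```text
time_s: 25.4
tool_pos: [0.5642, -0.0297, 0.0152]
tool_rot: [-90.2, 0.7, 1.9]
force: [-15.0, -7.8, 14.3]
grip_width: 0.0316
```

Request:
carry_out(targets=[[[-1.5,-0.5,-1],[0,0,0]],[[-1,0,-1],[0,0,0]],[[0,0,0],[0,0,0]]])

```text
time_s: 25.7
tool_pos: [0.5642, -0.0298, 0.0152]
tool_rot: [-90.0, 0.3, 2.0]
force: [-5.1, -4.6, 2.1]
grip_width: 0.0315
```

Request:
carry_out(targets=[[[0,0,0],[0,0,0]],[[0,0,0],[0,0,0]],[[0,0,0],[0,0,0]],[[0,0,0],[0,0,0]]], jaw=0.6)

```text
time_s: 26.1
tool_pos: [0.5675, -0.0283, 0.0161]
tool_rot: [-89.9, -0.1, 2.0]
force: [-0.2, 0.6, -0.8]
grip_width: 0.0504
```

Request:
carry_out(targets=[[[0,-5,0],[0,0,0]],[[0,-12,0],[0,0,0]],[[0,-18,0],[0,0,0]],[[0,-18,0],[0,0,0]],[[-20,-10,0],[0,0,0]],[[-20,0,0],[0,0,0]],[[-15,0,0],[0,0,0]],[[0,0,0],[0,0,0]]], jaw=0.6)

```text
time_s: 26.9
tool_pos: [0.5111, -0.0314, 0.0803]
tool_rot: [-90.1, -0.0, 2.0]
force: [-0.4, 0.2, 0.5]
grip_width: 0.0522
```

```bash
python3 - <<'E'
from pl import *
p,R,o=cur(); print(p,o["tool_rot"],o["grip_width"],o["force"])
for n in ["scene","top"]:
    im=env.read_camera(n)
    if n=="scene": crop(n,im,180,170,300,270,6,"s14.png")
    else: crop(n,im,250,150,370,250,6,"t14.png")
E
```

```text
[ 0.51110613 -0.03138523  0.08028098] [-9.00807131e+01 -1.68604265e-02  2.01579074e+00] 0.0522478962907541 [-0.35561732  0.19755531  0.52181316]
```

Request:
carry_out(targets=[[[6,15,3],[0,0,0]],[[0,15,0],[0,0,0]],[[0,15,0],[0,0,0]],[[0,12,0],[0,0,0]],[[0,5,0],[0,0,0]],[[0,0,0],[0,0,0]],[[0,0,0],[0,0,0]],[[0,0,0],[0,0,0]]], jaw=0)

```text
time_s: 27.8
tool_pos: [0.5185, -0.0278, 0.0175]
tool_rot: [-90.0, -0.1, 2.0]
force: [0.0, 0.1, 0.3]
grip_width: 0.002
```

Request:
carry_out(targets=[[[5,0,0],[0,0,0]],[[4,0,0],[0,0,0]],[[3,0,0],[0,0,0]],[[0,0,0],[0,0,0]]])

```text
time_s: 28.2
tool_pos: [0.5307, -0.0273, 0.0171]
tool_rot: [-89.9, -0.0, 2.0]
force: [-0.4, -0.8, 0.5]
grip_width: 0.0002
```

Request:
carry_out(targets=[[[2,0,0],[0,0,0]],[[1,0,0],[0,0,0]],[[1,0,0],[0,0,0]],[[1,0,0],[0,0,0]],[[0,0,0],[0,0,0]]])

```text
time_s: 28.7
tool_pos: [0.5351, -0.0272, 0.017]
tool_rot: [-89.9, -0.0, 2.0]
force: [-0.9, 0.0, 0.1]
grip_width: 0.0005
```

Request:
carry_out(targets=[[[1.5,0,0],[0,0,0]],[[1.5,0,0],[0,0,0]],[[0,0,0],[0,0,0]]])

```text
time_s: 29.0
tool_pos: [0.5382, -0.0271, 0.0169]
tool_rot: [-89.9, -0.0, 2.0]
force: [0.1, 0.1, 0.3]
grip_width: 0.0002
```

Request:
carry_out(targets=[[[1.5,0,0],[0,0,0]],[[1.5,0,0],[0,0,0]],[[0,0,0],[0,0,0]]])

```text
time_s: 29.3
tool_pos: [0.539, -0.0271, 0.0164]
tool_rot: [-90.0, 0.3, 2.0]
force: [-5.5, 0.6, 2.6]
grip_width: 0.0007
```

Request:
carry_out(targets=[[[1.5,0,0],[0,0,0]],[[1.5,0,0],[0,0,0]],[[0,0,0],[0,0,0]]])

```text
time_s: 29.6
tool_pos: [0.539, -0.027, 0.0159]
tool_rot: [-90.0, 0.6, 2.0]
force: [-10.7, -1.2, 8.5]
grip_width: 0.0005
```

Request:
carry_out(targets=[[[1,0,0],[0,0,0]],[[1,0,0],[0,0,0]],[[0,0,0],[0,0,0]]])

```text
time_s: 29.9
tool_pos: [0.539, -0.027, 0.0155]
tool_rot: [-90.0, 0.9, 2.0]
force: [-15.7, -0.0, 12.3]
grip_width: 0.0003
```

Request:
carry_out(targets=[[[-8,0,0],[0,0,0]],[[-8,-5,0],[0,0,0]],[[-5,-20,-20],[0,0,0]],[[0,-30,-40],[0,0,0]],[[0,-30,-45],[0,0,0]],[[0,-20,-45],[0,0,0]],[[0,0,-30],[0,0,0]],[[0,0,0],[0,0,0]]], jaw=0.7)

```text
time_s: 30.7
tool_pos: [0.5311, -0.2112, 0.1206]
tool_rot: [-90.2, -0.1, 1.5]
force: [-1.0, -0.3, 0.4]
grip_width: 0.0558
```

```bash
sed -i 's/^J=.*/J=np.array([.5801,-.0264,np.radians(2.0)])/' pl.py; cat > stack.py <<'E'
from pl import *
import sys
H=float(sys.argv[1]); tag=sys.argv[2]
def dark(im,c,r):
    hsv=cv2.cvtColor(im,cv2.COLOR_RGB2HSV).astype(int); m=(hsv[...,1]>70)&(hsv[...,2]<120)&((hsv[...,0]<20)|(hsv[...,0]>170))
    z=np.zeros_like(m); x,y=map(int,c); z[y-r[1]:y+r[1],x-r[0]:x+r[0]]=m[y-r[1]:y+r[1],x-r[0]:x+r[0]]; return clean(z)
p,R,o=cur(); print(p,o["tool_rot"],o["force"],o["time_s"])
B=box(-16,16,-60,60,0,H)
for n,r in (("top",(34,20)),("scene",(30,22))):
    im=env.read_camera(n); c=w2p(n,[[.4545,.02,H/2000]])[0]
    m=dark(im,c,r); q,e=fitbox([(n,m)],B,[.4545,.02,.05]); print(n,m.sum(),np.round(q[:2]*1000,1),np.degrees(q[2]).round(2),np.round(e,2))
    a=im.copy(); a[m]=(0,255,0); x,y=map(int,c); v=np.hstack([im[y-40:y+40,x-50:x+50],a[y-40:y+40,x-50:x+50]])
    cv2.imwrite(f"pics/{tag}{n}.png",cv2.resize(v,None,fx=4,fy=4,interpolation=cv2.INTER_CUBIC)[:,:,::-1])
E
python3 stack.py 24 k1
```

```text
[ 0.53114598 -0.21122309  0.12062717] [-90.15215528  -0.14658543   1.5024475 ] [-1.02734916 -0.2650361   0.44945815] 30.7
top 519 [455.4  15.4] 2.86 [-0.   -0.    0.37 -0.04  0.09]
scene 490 [455.5  16.2] 0.64 [-0.01 -0.07  0.4   0.44  0.58]
```

```bash
python3 - <<'E'
from pl import *
plan([.456,.0165,.075],2.9,0,N=8)
E
```

```text
t=30.8 N=8 row=[[-8.27, 5.61, 28.0],[-0.01, -0.12, 0.01]] |d|=29.7 |w|=0.12
```

Request:
carry_out(targets=[[[-8.3,5.6,28],[0,-0.15,0]],[[-8.3,5.6,28],[0,-0.15,0]],[[-8.3,5.6,28],[0,-0.15,0]],[[-8.3,5.6,28],[0,-0.15,0]],[[-8.3,5.6,28],[0,-0.15,0]],[[-8.3,5.6,28],[0,-0.15,0]],[[-8.3,5.6,28],[0,0,0]],[[-8.3,5.6,28],[0,0,0]],[[0,0,0],[0,0,0]],[[0,0,0],[0,0,0]]])

```text
time_s: 31.8
tool_pos: [0.4545, 0.0183, 0.0749]
tool_rot: [-90.0, -0.0, 3.2]
force: [0.4, -0.0, -0.6]
grip_width: 0.0609
```

```bash
python3 - <<'E'
from pl import *
plan([.456,.0165,.0148],2.9,0,N=5)
E
```

```text
t=31.8 N=5 row=[[0.29, 12.01, -0.38],[-0.0, 0.05, 0.0]] |d|=12.0 |w|=0.05
```

Request:
carry_out(targets=[[[0.3,12,-0.4],[0,0.05,0]],[[0.3,12,-0.4],[0,0.05,0]],[[0.3,12,-0.4],[0,0.05,0]],[[0.3,12,-0.4],[0,0.05,0]],[[0.3,11,-0.4],[0,0.05,0]],[[0,0,0],[0,0,0]],[[0,0,0],[0,0,0]]])

```text
time_s: 32.5
tool_pos: [0.4564, 0.0152, 0.0156]
tool_rot: [-89.9, 0.0, 2.7]
force: [0.8, 0.3, 0.2]
grip_width: 0.0608
```

Request:
carry_out(targets=[[[0,0.6,0],[0,0,0]],[[0,0,0],[0,0,0]],[[0,0,0],[0,0,0]],[[0,0,0],[0,0,0]],[[0,0,0],[0,0,0]],[[0,0,0],[0,0,0]]], jaw=0, squeeze=30)

```text
time_s: 33.1
tool_pos: [0.4569, 0.0148, 0.0156]
tool_rot: [-90.0, -0.0, 2.7]
force: [-0.1, -0.1, 2.1]
grip_width: 0.0315
```

Request:
carry_out(targets=[[[0,-4,0],[0,0,0]],[[0,-8,0],[0,0,0]],[[0,-12,0],[0,0,0]],[[0,-15,0],[0,0,0]],[[0,-15,0],[0,0,0]],[[0,-15,0],[0,0,0]],[[0,-5,0],[0,0,0]],[[0,0,0],[0,0,0]]])

```text
time_s: 33.9
tool_pos: [0.4573, 0.0146, 0.0904]
tool_rot: [-90.0, -0.1, 2.6]
force: [-0.3, -0.3, -0.8]
grip_width: 0.0318
```

```bash
python3 - <<'E'
from pl import *
p,R,o=cur(); print(p,o["tool_rot"],o["grip_width"],o["force"])
t=st(3,-24,-7); print(t); plan([t[0],t[1],.09],2.0,0,N=10)
im=env.read_camera("scene"); crop("scene",im,220,130,370,250,5,"s15.png")
E
```

```text
[0.45732834 0.01460108 0.09038504] [-90.01606856  -0.11544669   2.64973422] 0.031816368005936714 [-0.33086055 -0.33655332 -0.79349806]
[ 0.56264083 -0.21412367]
t=33.9 N=10 row=[[9.58, 0.05, -23.29],[0.0, 0.06, 0.01]] |d|=25.2 |w|=0.07
```

Request:
carry_out(targets=[[[9.6,0,-23.3],[0,0.06,0]],[[9.6,0,-23.3],[0,0.06,0]],[[9.6,0,-23.3],[0,0.06,0]],[[9.6,0,-23.3],[0,0.06,0]],[[9.6,0,-23.3],[0,0.06,0]],[[9.6,0,-23.3],[0,0.06,0]],[[9.6,0,-23.3],[0,0.06,0]],[[9.6,0,-23.3],[0,0.06,0]],[[9.6,0,-23.3],[0,0.06,0]],[[9.6,0,-23.3],[0,0.06,0]],[[0,0,0],[0,0,0]],[[0,0,0],[0,0,0]]])

```text
time_s: 35.15
tool_pos: [0.5615, -0.2137, 0.0877]
tool_rot: [-89.8, 0.1, 2.0]
force: [0.9, 1.2, -0.1]
grip_width: 0.0316
```

```bash
python3 - <<'E'
from pl import *
p,R,o=cur(); print(p,o["tool_rot"],o["grip_width"],o["force"])
t=st(3,-24,-7); plan([t[0],t[1],.03],2.0,0,N=5)
for n in ["scene","top"]:
    im=env.read_camera(n)
    if n=="scene": crop(n,im,150,130,300,250,5,"s16.png")
    else: crop(n,im,310,130,450,250,5,"t16.png")
E
```

```text
[ 0.56149706 -0.21370755  0.08767062] [-89.81750617   0.11170834   2.01505325] 0.0315787760116127 [ 0.85016319  1.15141118 -0.11227568]
t=35.1 N=5 row=[[0.24, 11.53, -0.11],[-0.04, 0.0, -0.02]] |d|=11.5 |w|=0.04
```

Request:
carry_out(targets=[[[0.2,11.5,0],[0,0,0]],[[0.2,11.5,0],[0,0,0]],[[0.2,11.5,0],[0,0,0]],[[0.2,11.5,0],[0,0,0]],[[0.2,11.5,0],[0,0,0]],[[0,8,0],[0,0,0]],[[0,4,0],[0,0,0]],[[0,0,0],[0,0,0]],[[0,0,0],[0,0,0]]])

```text
time_s: 36.15
tool_pos: [0.5636, -0.2139, 0.0199]
tool_rot: [-89.9, -0.0, 2.1]
force: [0.1, -0.4, -0.4]
grip_width: 0.0319
```

Request:
carry_out(targets=[[[0,2,0],[0,0,0]],[[0,1,0],[0,0,0]],[[0,0.7,0],[0,0,0]],[[0,0,0],[0,0,0]],[[0,0.5,0],[0,0,0]],[[0,0,0],[0,0,0]]])

```text
time_s: 36.75
tool_pos: [0.5633, -0.2139, 0.0157]
tool_rot: [-90.0, 0.0, 2.1]
force: [-1.4, 0.8, 1.9]
grip_width: 0.0316
```

Now slide to the stop (+y), gently.

Request:
carry_out(targets=[[[0,-0.5,1.5],[0,0,0]],[[0,0,1.5],[0,0,0]],[[0,0,1.5],[0,0,0]],[[0,0,0],[0,0,0]]])

```text
time_s: 37.15
tool_pos: [0.563, -0.2112, 0.016]
tool_rot: [-90.1, -0.0, 2.0]
force: [0.2, -5.1, -0.7]
grip_width: 0.032
```

Request:
carry_out(targets=[[[0,0,1],[0,0,0]],[[0,0,1],[0,0,0]],[[0,0,0],[0,0,0]]])

```text
time_s: 37.45
tool_pos: [0.5629, -0.2111, 0.0162]
tool_rot: [-90.2, -0.0, 1.9]
force: [0.3, -7.9, 0.2]
grip_width: 0.0311
```

Request:
carry_out(targets=[[[0,0,1],[0,0,0]],[[0,0,1],[0,0,0]],[[0,0,0],[0,0,0]]])

```text
time_s: 37.75
tool_pos: [0.5628, -0.2111, 0.0163]
tool_rot: [-90.3, -0.0, 1.9]
force: [0.4, -10.9, -0.9]
grip_width: 0.0317
```

Request:
carry_out(targets=[[[0,0,1],[0,0,0]],[[0,0,1],[0,0,0]],[[0,0,0],[0,0,0]]])

```text
time_s: 38.05
tool_pos: [0.5628, -0.211, 0.0165]
tool_rot: [-90.5, -0.1, 1.8]
force: [0.2, -14.8, -1.0]
grip_width: 0.0313
```

Request:
carry_out(targets=[[[1,0,-2.5],[0,0,0]],[[1,0,-2],[0,0,0]],[[1.5,0,0],[0,0,0]],[[1.5,0,0],[0,0,0]],[[1,0,0],[0,0,0]],[[0,0,0],[0,0,0]]])

```text
time_s: 38.65
tool_pos: [0.5668, -0.211, 0.0157]
tool_rot: [-90.2, 0.3, 2.0]
force: [-5.3, -7.5, 2.2]
grip_width: 0.0315
```

Request:
carry_out(targets=[[[1,0,0],[0,0,0]],[[1,0,0],[0,0,0]],[[0,0,0],[0,0,0]]])

```text
time_s: 38.95
tool_pos: [0.5688, -0.211, 0.0157]
tool_rot: [-90.2, 0.3, 2.0]
force: [-4.6, -7.8, 2.4]
grip_width: 0.0317
```

Request:
carry_out(targets=[[[1,0,0],[0,0,0]],[[1,0,0],[0,0,0]],[[0,0,0],[0,0,0]]])

```text
time_s: 39.25
tool_pos: [0.5702, -0.2109, 0.0158]
tool_rot: [-90.2, 0.3, 1.9]
force: [-5.7, -6.5, 4.7]
grip_width: 0.0317
```

Request:
carry_out(targets=[[[1,0,0],[0,0,0]],[[1,0,0],[0,0,0]],[[0,0,0],[0,0,0]]])

```text
time_s: 39.55
tool_pos: [0.5704, -0.2109, 0.0158]
tool_rot: [-90.1, 0.6, 1.9]
force: [-11.1, -6.5, 9.7]
grip_width: 0.0316
```

Request:
carry_out(targets=[[[1.5,0,0],[0,0,0]],[[0,0,0],[0,0,0]],[[-1.5,-0.5,-1],[0,0,0]],[[-1.5,0,-1],[0,0,0]],[[0,0,0],[0,0,0]]])

```text
time_s: 40.05
tool_pos: [0.5705, -0.2108, 0.0156]
tool_rot: [-90.0, 0.3, 2.0]
force: [-5.5, -4.1, 3.2]
grip_width: 0.0317
```

Request:
carry_out(targets=[[[0,0,0],[0,0,0]],[[0,0,0],[0,0,0]],[[0,0,0],[0,0,0]],[[0,0,0],[0,0,0]]], jaw=0.6)

```text
time_s: 40.45
tool_pos: [0.5741, -0.2085, 0.0165]
tool_rot: [-89.9, -0.0, 2.1]
force: [-0.4, 0.2, -0.2]
grip_width: 0.0505
```

Request:
carry_out(targets=[[[0,-5,0],[0,0,0]],[[0,-12,0],[0,0,0]],[[0,-18,0],[0,0,0]],[[0,-18,0],[0,0,0]],[[-16,-10,20],[0,0,0]],[[-20,0,30],[0,0,0]],[[-20,0,30],[0,0,0]],[[-20,0,30],[0,0,0]],[[-20,0,30],[0,0,0]],[[0,0,0],[0,0,0]]], jaw=0.7)

```text
time_s: 41.45
tool_pos: [0.4706, -0.0691, 0.0806]
tool_rot: [-90.1, 0.1, 2.4]
force: [0.0, 0.3, 0.5]
grip_width: 0.0609
```

```bash
python3 - <<'E'
from pl import *
p,R,o=cur(); print(p,o["tool_rot"],o["grip_width"],o["force"])
for n in ["scene","top"]:
    im=env.read_camera(n)
    if n=="scene": crop(n,im,150,150,300,270,5,"s17.png")
    else: crop(n,im,270,130,430,250,5,"t17.png")
E
python3 stack.py 12 k2
```

```text
[ 0.47063537 -0.06909281  0.08064125] [-9.00678368e+01  6.45778122e-02  2.41083118e+00] 0.06088091077192609 [0.01185803 0.27825879 0.54533739]
[ 0.47335153 -0.07322596  0.08105834] [-90.10659102  -0.1214217    2.14392977] [ 0.77561936 -1.31772289  0.27445939] 41.55
top 462 [453.8  15.8] 1.46 [-0.   -0.01  1.15 -0.07  0.27]
scene 380 [454.4  13.6] -0.22 [-0.01 -0.03  0.18  0.24  0.3 ]
```

```bash
python3 - <<'E'
from pl import *
plan([.455,.0145,.05],2.0,0,N=5)
E
```

```text
t=41.6 N=5 row=[[-3.14, 6.12, 17.86],[0.0, 0.0, 0.02]] |d|=19.1 |w|=0.02
```

Request:
carry_out(targets=[[[-3.1,6.1,17.9],[0,0,0]],[[-3.1,6.1,17.9],[0,0,0]],[[-3.1,6.1,17.9],[0,0,0]],[[-3.1,6.1,17.9],[0,0,0]],[[-3.1,6.1,17.9],[0,0,0]],[[0,0,0],[0,0,0]],[[0,0,0],[0,0,0]],[[0,0,0],[0,0,0]]])

```text
time_s: 42.45
tool_pos: [0.4548, 0.0145, 0.0495]
tool_rot: [-89.9, -0.0, 2.0]
force: [0.6, 0.2, 0.2]
grip_width: 0.0609
```

```bash
python3 - <<'E'
from pl import *
plan([.455,.0145,.0035],2.0,0,N=5)
im=env.read_camera("scene"); crop("scene",im,220,130,370,250,5,"s18.png")
E
```

```text
t=42.5 N=5 row=[[0.04, 9.2, -0.01],[-0.01, -0.01, 0.01]] |d|=9.2 |w|=0.02
```

Request:
carry_out(targets=[[[0,9.2,0],[0,0,0]],[[0,9.2,0],[0,0,0]],[[0,9.2,0],[0,0,0]],[[0,9.2,0],[0,0,0]],[[0,7.5,0],[0,0,0]],[[0,0,0],[0,0,0]],[[0,0,0],[0,0,0]]])

```text
time_s: 43.2
tool_pos: [0.4538, 0.0162, 0.0046]
tool_rot: [-89.9, 0.0, 2.1]
force: [-0.1, 0.2, -0.2]
grip_width: 0.0611
```

Request:
carry_out(targets=[[[0,1,0],[0,0,0]],[[0,0,0],[0,0,0]],[[0,0,0],[0,0,0]],[[0,0,0],[0,0,0]],[[0,0,0],[0,0,0]],[[0,0,0],[0,0,0]]], jaw=0)

```text
time_s: 43.8
tool_pos: [0.4541, 0.0158, 0.004]
tool_rot: [-90.0, -0.0, 2.1]
force: [0.7, -0.0, 1.6]
grip_width: 0.0316
```

Request:
carry_out(targets=[[[0,-4,0],[0,0,0]],[[0,-8,0],[0,0,0]],[[0,-12,0],[0,0,0]],[[0,-15,0],[0,0,0]],[[0,-15,0],[0,0,0]],[[0,-15,0],[0,0,0]],[[0,-12,0],[0,0,0]],[[0,-5,0],[0,0,0]],[[0,0,0],[0,0,0]]])

```text
time_s: 44.7
tool_pos: [0.4545, 0.0155, 0.0907]
tool_rot: [-90.0, -0.1, 2.0]
force: [-0.4, -0.4, -1.1]
grip_width: 0.0316
```

```bash
python3 - <<'E'
from pl import *
p,R,o=cur(); print(p,o["tool_rot"],o["grip_width"],o["force"])
t=st(1,-24,-7); print(t); plan([t[0],t[1],.09],2.0,0,N=8)
im=env.read_camera("scene"); crop("scene",im,220,130,370,250,5,"s19.png")
E
```

```text
[0.45445323 0.01553874 0.09065115] [-9.00000377e+01 -8.79933734e-02  2.04155962e+00] 0.031595095193825064 [-0.37717667 -0.39311338 -1.10755109]
[0.55007701 0.14565703]
t=44.7 N=8 row=[[12.52, 0.09, 15.83],[0.0, 0.01, 0.01]] |d|=20.2 |w|=0.01
```

Request:
carry_out(targets=[[[12.5,0,15.8],[0,0,0]],[[12.5,0,15.8],[0,0,0]],[[12.5,0,15.8],[0,0,0]],[[12.5,0,15.8],[0,0,0]],[[12.5,0,15.8],[0,0,0]],[[12.5,0,15.8],[0,0,0]],[[12.5,0,15.8],[0,0,0]],[[12.5,0,15.8],[0,0,0]],[[0,0,0],[0,0,0]],[[0,0,0],[0,0,0]],[[0,0,0],[0,0,0]]])

```text
time_s: 45.85
tool_pos: [0.5484, 0.1446, 0.0892]
tool_rot: [-90.0, 0.1, 2.0]
force: [0.2, -0.0, -0.6]
grip_width: 0.0318
```

```bash
python3 - <<'E'
from pl import *
p,R,o=cur(); print(p,o["tool_rot"],o["grip_width"],o["force"])
t=st(1,-24,-7); plan([t[0],t[1],.02],2.0,0,N=6)
for n in ["scene","top"]:
    im=env.read_camera(n)
    if n=="scene": crop(n,im,220,150,370,300,4,"s20.png")
    else: crop(n,im,200,130,340,250,5,"t20.png")
E
```

```text
[0.54842556 0.14463021 0.08919249] [-89.99384853   0.10126442   2.03446849] 0.031779161196449295 [ 0.18643214 -0.01965959 -0.58520994]
t=45.9 N=6 row=[[0.29, 11.53, 0.16],[-0.0, 0.01, -0.02]] |d|=11.5 |w|=0.02
```

Request:
carry_out(targets=[[[0.3,11.5,0],[0,0,0]],[[0.3,11.5,0],[0,0,0]],[[0.3,11.5,0],[0,0,0]],[[0.3,11.5,0],[0,0,0]],[[0.3,11.5,0],[0,0,0]],[[0.3,9,0],[0,0,0]],[[0,3,0],[0,0,0]],[[0,0,0],[0,0,0]],[[0,0,0],[0,0,0]]])

```text
time_s: 46.85
tool_pos: [0.5514, 0.1461, 0.0208]
tool_rot: [-89.9, -0.0, 2.1]
force: [-0.0, -0.0, -0.1]
grip_width: 0.0314
```

```bash
python3 - <<'E'
from pl import *
print(p2w("top",[[270.9,201.5]],.097))
for n in ["scene"]:
    im=env.read_camera(n)
    crop(n,im,240,190,370,290,6,"s21.png")
E
```

```text
[[0.54709958 0.08342782 0.097     ]]
```

Request:
carry_out(targets=[[[0,2.5,0],[0,0,0]],[[0,1.2,0],[0,0,0]],[[0,0.7,0],[0,0,0]],[[0,0.7,0],[0,0,0]],[[0,0,0],[0,0,0]]])

```text
time_s: 47.4
tool_pos: [0.5511, 0.1458, 0.016]
tool_rot: [-90.0, 0.0, 2.1]
force: [-2.1, -1.0, 5.5]
grip_width: 0.0316
```

Request:
carry_out(targets=[[[0,-0.4,1.5],[0,0,0]],[[0,0,1.5],[0,0,0]],[[0,0,1.5],[0,0,0]],[[0,0,0],[0,0,0]]])

```text
time_s: 47.8
tool_pos: [0.5514, 0.1505, 0.0161]
tool_rot: [-89.9, -0.1, 2.1]
force: [-0.3, -0.9, 2.8]
grip_width: 0.0314
```

Request:
carry_out(targets=[[[0,0,1.5],[0,0,0]],[[0,0,1],[0,0,0]],[[0,0,0],[0,0,0]]])

```text
time_s: 48.1
tool_pos: [0.5512, 0.1528, 0.016]
tool_rot: [-89.9, -0.0, 2.1]
force: [-0.0, -2.0, 4.6]
grip_width: 0.0313
```

Request:
carry_out(targets=[[[0,-0.3,1],[0,0,0]],[[0,0,1],[0,0,0]],[[0,0,0],[0,0,0]]])

```text
time_s: 48.4
tool_pos: [0.5511, 0.1533, 0.016]
tool_rot: [-90.1, 0.0, 2.0]
force: [1.1, -5.7, 5.4]
grip_width: 0.0317
```

Request:
carry_out(targets=[[[0,0,1],[0,0,0]],[[0,0,0],[0,0,0]]])

```text
time_s: 48.6
tool_pos: [0.5511, 0.1533, 0.016]
tool_rot: [-90.2, 0.0, 2.0]
force: [0.3, -6.8, 5.8]
grip_width: 0.0314
```

Request:
carry_out(targets=[[[0,0,1],[0,0,0]],[[0,0,0],[0,0,0]]])

```text
time_s: 48.8
tool_pos: [0.5511, 0.1533, 0.016]
tool_rot: [-90.2, 0.0, 2.0]
force: [0.2, -9.0, 7.7]
grip_width: 0.0314
```

Request:
carry_out(targets=[[[1.5,-0.5,-1],[0,0,0]],[[1.5,0,0],[0,0,0]],[[1.5,0,0],[0,0,0]],[[1.5,0,0],[0,0,0]],[[0,0,0],[0,0,0]]])

```text
time_s: 49.3
tool_pos: [0.5521, 0.1533, 0.0161]
tool_rot: [-90.3, 0.6, 2.1]
force: [-11.9, -8.2, 15.9]
grip_width: 0.0316
```

Request:
carry_out(targets=[[[1,0,0],[0,0,0]],[[1,0,0],[0,0,0]],[[0,0,0],[0,0,0]]])

```text
time_s: 49.6
tool_pos: [0.5537, 0.1534, 0.0161]
tool_rot: [-90.3, 0.6, 2.1]
force: [-12.8, -9.3, 16.7]
grip_width: 0.0317
```

Request:
carry_out(targets=[[[1,0,0],[0,0,0]],[[1,0,0],[0,0,0]],[[0,0,0],[0,0,0]]])

```text
time_s: 49.9
tool_pos: [0.5557, 0.1534, 0.016]
tool_rot: [-90.3, 0.6, 2.1]
force: [-13.0, -8.9, 17.0]
grip_width: 0.0315
```

Request:
carry_out(targets=[[[1,0,0],[0,0,0]],[[1,0,0],[0,0,0]],[[0,0,0],[0,0,0]]])

```text
time_s: 50.2
tool_pos: [0.5575, 0.1535, 0.016]
tool_rot: [-90.3, 0.7, 2.1]
force: [-13.2, -8.8, 17.2]
grip_width: 0.0318
```

Request:
carry_out(targets=[[[1,-1.5,0],[0,0,0]],[[1,0,0],[0,0,0]],[[0,0,0],[0,0,0]]])

```text
time_s: 50.5
tool_pos: [0.5576, 0.1535, 0.0161]
tool_rot: [-90.3, 0.9, 2.1]
force: [-14.7, -8.2, 12.2]
grip_width: 0.0321
```

Request:
carry_out(targets=[[[1,0,0],[0,0,0]],[[1,0,0],[0,0,0]],[[0,0,0],[0,0,0]]])

```text
time_s: 50.8
tool_pos: [0.5577, 0.1536, 0.016]
tool_rot: [-90.4, 1.1, 2.1]
force: [-19.0, -8.7, 15.7]
grip_width: 0.0316
```

Request:
carry_out(targets=[[[-2,-1,-1],[0,0,0]],[[-2,-0.5,-1],[0,0,0]],[[0,0,0],[0,0,0]]])

```text
time_s: 51.1
tool_pos: [0.5577, 0.1535, 0.0169]
tool_rot: [-90.0, 0.6, 2.1]
force: [-5.8, -3.0, -2.9]
grip_width: 0.0316
```

Request:
carry_out(targets=[[[0,0,0],[0,0,0]],[[0,0,0],[0,0,0]],[[0,0,0],[0,0,0]],[[0,0,0],[0,0,0]]], jaw=0.6)

```text
time_s: 51.5
tool_pos: [0.5633, 0.1551, 0.0199]
tool_rot: [-89.9, -0.1, 2.1]
force: [0.2, 0.6, 0.2]
grip_width: 0.0504
```

Request:
carry_out(targets=[[[0,-5,0],[0,0,0]],[[0,-12,0],[0,0,0]],[[0,-18,0],[0,0,0]],[[0,-25,0],[0,0,0]],[[0,-30,-20],[0,0,0]],[[0,-10,-40],[0,0,0]],[[0,0,-40],[0,0,0]],[[0,0,-40],[0,0,0]],[[0,0,-40],[0,0,0]],[[0,0,0],[0,0,0]]])

```text
time_s: 52.5
tool_pos: [0.5701, -0.034, 0.1206]
tool_rot: [-90.2, -0.1, 1.5]
force: [-0.4, 0.3, 0.3]
grip_width: 0.0519
```

```bash
python3 - <<'E'
from pl import *
p,R,o=cur(); print(p,o["tool_rot"],o["grip_width"],o["force"],o["time_s"],np.round(o["qpos"],1))
im=env.read_camera("scene"); cv2.imwrite("pics/scene22.png",im[:,:,::-1]); crop("scene",im,240,190,370,290,6,"s22.png")
im=env.read_camera("top"); cv2.imwrite("pics/top22.png",im[:,:,::-1]); 
E
```

```text
[ 0.57009261 -0.03397171  0.12064216] [-9.01906150e+01 -6.69844528e-02  1.47379609e+00] 0.051917665769731884 [-0.35215634  0.26306337  0.33155863] 52.5 [ 46.   21.2 -54.1 100.4  18.6  67.8 -12. ]
```

```bash
cat > lookh.py <<'E'
from pl import *
def look(guess,r=75,z=.006,cams=("top",),corr=np.array([.0025,0,0])):
    out=[]
    for n in cams:
        im=env.read_camera(n); K=hmask(im,(0,0,560,420))
        vv,uu=np.nonzero(K); P=p2w(n,np.c_[uu,vv],z)[:,:2]
        ok=np.hypot(*(P-np.array(guess[:2])).T)<r/1000
        m=np.zeros_like(K); m[vv[ok],uu[ok]]=True; m=clean(cv2.dilate(m.astype(np.uint8),np.ones((5,5)))>0)&m
        best=None
        for y0 in ([None] if len(guess)<3 else [guess[2]]):
            q,e,N=fith(n,m,z,None if y0 is None else [guess[0],guess[1],y0])
        if n=="top": q=q+corr
        print(n,np.round(q[:2]*1000,1),"yaw",round(np.degrees(q[2])%360,2),"rms",round(e,2),"N",N); out.append(q)
    return out
E
python3 - <<'E'
from lookh import *
print(p2w("top",[[409,277]],.02))
plan([.439,-.224,.09],-93,0,N=12)
E
```

```text
[[ 0.34813918 -0.27360979  0.02      ]]
t=52.6 N=12 row=[[3.09, 2.55, -21.93],[-0.01, 7.91, 0.0]] |d|=22.3 |w|=7.91
```

Request:
carry_out(targets=[[[3.1,2.5,-21.9],[0,7.91,0]],[[3.1,2.5,-21.9],[0,7.91,0]],[[3.1,2.5,-21.9],[0,7.91,0]],[[3.1,2.5,-21.9],[0,7.91,0]],[[3.1,2.5,-21.9],[0,7.91,0]],[[3.1,2.5,-21.9],[0,7.91,0]],[[3.1,2.5,-21.9],[0,7.91,0]],[[3.1,2.5,-21.9],[0,7.91,0]],[[3.1,2.5,-21.9],[0,7.91,0]],[[3.1,2.5,-21.9],[0,7.91,0]],[[3.1,2.5,-21.9],[0,7.91,0]],[[3.1,2.5,-21.9],[0,7.91,0]]], jaw=0.6)

```text
time_s: 53.8
tool_pos: [0.4398, -0.2216, 0.09]
tool_rot: [-89.9, 0.1, -93.0]
force: [0.8, 0.5, -0.2]
grip_width: 0.0524
```

Request:
carry_out(targets=[[[0,0,0],[0,0,0]],[[0,0,0],[0,0,0]]])

```text
time_s: 54.0
tool_pos: [0.4404, -0.2217, 0.0901]
tool_rot: [-89.9, 0.0, -92.6]
force: [0.3, 0.4, 0.2]
grip_width: 0.0521
```

```bash
python3 - <<'E'
from lookh import *
p,R,o=cur(); print(p,o["tool_rot"],o["grip_width"],o["force"],np.round(o["qpos"],1))
im=env.read_camera("scene"); crop("scene",im,160,120,320,240,5,"s23.png")
im=env.read_camera("top"); crop("top",im,320,180,460,290,5,"t23.png")
# corrected crown
hA=[.4426,-.1756,np.radians(266.7)]
print(w2p("scene",[[hA[0]+.05*np.cos(hA[2]),hA[1]+.05*np.sin(hA[2]),.006]]))
E
```

```text
[ 0.44042947 -0.22169208  0.09006208] [-8.99111967e+01  2.52179818e-02 -9.26321963e+01] 0.052131530152447786 [0.29312097 0.42445913 0.20724712] [ 56.6   8.  -34.8 113.    5.2  60.4 -73.2]
[[237.53197185 191.67454479]]
```

```bash
python3 - <<'E'
from pl import *
plan([.4402,-.2255,.012],-93.3,0,N=7)
E
```

```text
t=54.1 N=7 row=[[0.55, 11.13, -0.1],[-0.01, 0.1, -0.01]] |d|=11.1 |w|=0.10
```

Request:
carry_out(targets=[[[0.55,11.1,-0.1],[0,0.1,0]],[[0.55,11.1,-0.1],[0,0.1,0]],[[0.55,11.1,-0.1],[0,0.1,0]],[[0.55,11.1,-0.1],[0,0.1,0]],[[0.55,11.1,-0.1],[0,0.1,0]],[[0.55,11.1,-0.1],[0,0.1,0]],[[0.55,11.1,-0.1],[0,0.1,0]],[[0,0,0],[0,0,0]],[[0,0,0],[0,0,0]]])

```text
time_s: 55.0
tool_pos: [0.4383, -0.2265, 0.0112]
tool_rot: [-90.0, 0.1, -93.6]
force: [0.2, -0.4, -0.3]
grip_width: 0.0523
```

```bash
python3 - <<'E'
from pl import *
p,R,o=cur(); print(p,o["tool_rot"],o["force"])
im=env.read_camera("scene"); crop("scene",im,200,140,300,230,7,"s24.png")
E
```

```text
[ 0.43825662 -0.22654288  0.01119873] [-9.00309895e+01  8.71395056e-02 -9.35502667e+01] [ 0.17551694 -0.3909954  -0.29701748]
```

```bash
cat > sfit.py <<'E'
from pl import *
def sfit(n,im,q0,z=.006,tol=.012,iters=4):
    K=hmask(im,(0,0,560,420)); vv,uu=np.nonzero(K); P=p2w(n,np.c_[uu,vv],z)[:,:2]
    q=np.array(q0,float)
    for i in range(iters):
        C,S=np.cos(q[2]),np.sin(q[2]); d=P-q[:2]; l=np.c_[C*d[:,0]+S*d[:,1],-S*d[:,0]+C*d[:,1]]
        ok=udist(l)<tol; m=np.zeros_like(K); m[vv[ok],uu[ok]]=True
        q,e,N=fith(n,m,z,q)
    return q,e,N
E
python3 - <<'E'
from sfit import *
G={"A":[.4426,-.1756,np.radians(266.7)],"B":[.435,-.367,np.radians(7.7)],"C":[.4347,.369,np.radians(33.8)]}
for f in ("0","22"):
  for n in ("top","scene"):
    im=cv2.imread(f"pics/{n}{f}.png")[:,:,::-1].copy()
    for k,g in G.items():
        q,e,N=sfit(n,im,g,tol=.016 if n=="scene" else .012); print(f,n,k,np.round(q[:2]*1000,1),round(np.degrees(q[2])%360,2),round(e,2),N)
E
```

```text
0 top A [ 440.1 -175.6] 266.69 2.66 267
0 top B [ 432.6 -366.8] 7.67 2.56 263
0 top C [432.2 368.9] 33.79 2.69 266
0 scene A [ 440.4 -178.1] 265.54 5.09 186
0 scene B [ 434.3 -368.4] 10.91 5.29 178
0 scene C [433.1 367.7] 33.16 4.1 196
22 top A [ 441.  -175.8] 260.41 2.74 131
22 top B [ 432.6 -366.8] 7.73 2.57 264
22 top C [432.2 368.9] 33.8 2.7 266
22 scene A [ 441.3 -177.8] 262.56 4.5 117
22 scene B [ 434.3 -368.6] 11.02 5.4 147
22 scene C [432.9 367.4] 32.71 4.08 196
```

Request:
carry_out(targets=[[[0,5,0],[0,0,0]],[[0,3.5,0],[0,0,0]],[[0,0,0],[0,0,0]],[[0,0,0],[0,0,0]]])

```text
time_s: 55.45
tool_pos: [0.4383, -0.2266, 0.0029]
tool_rot: [-90.0, 0.1, -93.6]
force: [0.5, 0.9, 0.8]
grip_width: 0.0523
```

Request:
carry_out(targets=[[[0,0,0],[0,0,0]],[[0,0,0],[0,0,0]],[[0,0,0],[0,0,0]],[[0,0,0],[0,0,0]],[[0,0,0],[0,0,0]],[[0,0,0],[0,0,0]]], jaw=0, squeeze=50)

```text
time_s: 56.05
tool_pos: [0.4383, -0.2266, 0.0029]
tool_rot: [-90.0, 0.1, -93.6]
force: [0.5, -0.1, 0.5]
grip_width: 0.0119
```

Request:
carry_out(targets=[[[0,-3,0],[0,0,0]],[[0,-6,0],[0,0,0]],[[0,-10,0],[0,0,0]],[[0,-15,0],[0,0,0]],[[0,-15,0],[0,0,0]],[[0,-15,0],[0,0,0]],[[0,-15,0],[0,0,0]],[[0,-8,0],[0,0,0]],[[0,0,0],[0,0,0]],[[0,0,0],[0,0,0]]])

```text
time_s: 57.05
tool_pos: [0.4382, -0.2268, 0.09]
tool_rot: [-90.0, 0.0, -93.6]
force: [0.7, 0.8, -0.7]
grip_width: 0.0112
```

```bash
python3 - <<'E'
from pl import *
p,R,o=cur(); print(p,o["tool_rot"],o["force"],o["grip_width"])
im=env.read_camera("scene"); crop("scene",im,180,120,300,220,6,"s25.png")
im=env.read_camera("top"); crop("top",im,320,180,460,290,5,"t25.png")
E
```

```text
[ 0.43817812 -0.22683323  0.09002455] [-9.00085899e+01  4.25467214e-02 -9.35598184e+01] [ 0.72190804  0.82465267 -0.66603969] 0.011178297591642836
```

Request:
carry_out(targets=[[[0,-3,0],[0,-4,0]],[[0,-3,0],[0,-8,0]],[[0,-3,0],[0,-8.2,0]],[[0,-3,0],[0,-8.2,0]],[[0,-3,0],[0,-8.2,0]],[[0,-3,0],[0,-8.2,0]],[[0,-3,0],[0,-8.2,0]],[[0,-3,0],[0,-8.2,0]],[[0,-3,0],[0,-8.2,0]],[[0,-3,0],[0,-8.2,0]],[[0,0,0],[0,-8.2,0]],[[0,0,0],[0,-8.2,0]]])

```text
time_s: 58.35
tool_pos: [0.438, -0.2265, 0.1193]
tool_rot: [-89.9, 0.1, 0.8]
force: [-0.4, -1.0, -0.8]
grip_width: 0.0112
```

```bash
python3 - <<'E'
from pl import *
p,R,o=cur(); print(p,o["tool_rot"],o["force"],o["grip_width"])
t=st(1,84,0); plan([t[0],t[1],.11],2.0,0,N=12)
E
```

```text
[ 0.43796009 -0.22649766  0.11926544] [-8.98774812e+01  5.83751603e-02  7.91775802e-01] [-0.35433121 -1.03075594 -0.80744151] 0.011186149812245196
t=58.4 N=12 row=[[19.06, 0.8, 31.47],[-0.01, -0.1, -0.0]] |d|=36.8 |w|=0.10
```

Request:
carry_out(targets=[[[10,0.4,16],[0,-0.1,0]],[[19.5,0.9,32.2],[0,-0.1,0]],[[19.5,0.9,32.2],[0,-0.1,0]],[[19.5,0.9,32.2],[0,-0.1,0]],[[19.5,0.9,32.2],[0,-0.1,0]],[[19.5,0.9,32.2],[0,-0.1,0]],[[19.5,0.9,32.2],[0,-0.1,0]],[[19.5,0.9,32.2],[0,-0.1,0]],[[19.5,0.9,32.2],[0,-0.1,0]],[[19.5,0.9,32.2],[0,-0.1,0]],[[19.5,0.9,32.2],[0,-0.1,0]],[[19.5,0.5,32.2],[0,-0.1,0]]])

```text
time_s: 59.55
tool_pos: [0.6563, 0.1483, 0.1089]
tool_rot: [-90.0, 0.1, 1.6]
force: [0.4, -0.2, -0.0]
grip_width: 0.0113
```

Request:
carry_out(targets=[[[4,0,7],[0,0,0]],[[0,0,0],[0,0,0]],[[0,0,0],[0,0,0]],[[0,0,0],[0,0,0]]])

```text
time_s: 59.95
tool_pos: [0.6598, 0.1519, 0.11]
tool_rot: [-90.0, 0.0, 1.5]
force: [0.1, 0.4, -1.0]
grip_width: 0.011
```

```bash
python3 - <<'E'
from sfit import *
p,R,o=cur(); print(p,o["tool_rot"],o["force"],o["grip_width"])
t=st(1,84,0); plan([t[0],t[1],.075],2.0,0,N=4)
z=p[2]+.003
for n in ("top","scene"):
    im=env.read_camera(n); cv2.imwrite(f"pics/{n}26.png",im[:,:,::-1])
    psi=np.radians(o["tool_rot"][2]); g=[p[0]-.05*np.cos(psi),p[1]-.05*np.sin(psi),psi]
    q,e,N=sfit(n,im,g,z=z,tol=.014); print(n,np.round(q[:2]*1000,1),np.degrees(q[2]),e,N," exp",np.round(np.array(g[:2])*1000,1))
    if n=="scene": crop(n,im,250,180,390,290,5.5,"s26.png")
    else: crop(n,im,190,130,310,240,6,"t26.png")
E
```

```text
[0.65982964 0.15192938 0.11003594] [-9.00380201e+01  4.54427742e-02  1.50696644e+00] [ 0.09896104  0.39209874 -0.97115155] 0.010998449550068486
t=60.0 N=4 row=[[-0.48, 8.76, 1.14],[0.01, -0.12, -0.01]] |d|=8.8 |w|=0.12
top [613.6 178.5] 88.87753986636017 4.218663594580354e-06 3  exp [609.8 150.6]
scene [606.8 149.3] 11.545459665739417 5.3322661978309895 221  exp [609.8 150.6]
```

```bash
cat > ov.py <<'E'
from sfit import *
def overlay(n,im,q,z,box_,s,name):
    C,S=np.cos(q[2]),np.sin(q[2]); P=np.c_[q[0]+C*U[:,0]-S*U[:,1],q[1]+S*U[:,0]+C*U[:,1],0*U[:,0]+z]
    px=(w2p(n,P)+.5-[box_[0],box_[1]])*s
    c=cv2.resize(im[box_[1]:box_[3],box_[0]:box_[2],::-1],None,fx=s,fy=s,interpolation=cv2.INTER_CUBIC).copy()
    cv2.polylines(c,[px.astype(np.int32).reshape(-1,1,2)],False,(255,0,255),1)
    cv2.imwrite("pics/"+name,c)
E
python3 - <<'E'
from ov import *
p=np.array([.65983,.15193,.11003]); psi=np.radians(1.5)
q=[p[0]-.05*np.cos(psi),p[1]-.05*np.sin(psi),psi]
for n,b,s in (("scene",(250,180,390,290),5.5),("top",(190,130,310,240),6)):
    im=cv2.imread(f"pics/{n}26.png")[:,:,::-1].copy(); overlay(n,im,q,p[2]+.003,b,s,f"o26{n}.png")
E
cat > fit6.py <<'E'
from ov import *
from scipy.spatial import cKDTree
def model(v,p,psi):
    # v: dx,dy (mm, tool-aligned crown offset), dz, yaw, pitch(+ = ends up), roll  deg relative to tool
    Rm=Ro.from_euler("z",psi,degrees=True)*Ro.from_euler("zyx",[v[3],v[4],v[5]],degrees=True)
    L=np.c_[U[:,0]-.05,U[:,1],0*U[:,0]]
    off=Ro.from_euler("z",psi,degrees=True).apply(np.array([v[0],v[1],0])/1000)
    return p+np.array([0,0,.003+v[2]/1000])+off+Rm.apply(L)
def fit6(obs,p,psi,prior=(1.5,4,1.5,3,6,3),v0=np.zeros(6),tol=4.0,bias={"top":[-.0028,0,0],"scene":[0,-.001,0]}):
    """obs: {cam: (N,2) px of rod pixels (centre-ish)}"""
    pr=np.array(prior)
    def dist(v,cam,px):
        q=w2p(cam,model(v,p,psi)+np.array(bias[cam])); t=np.linspace(0,len(q)-1,600); q=np.c_[np.interp(t,range(len(q)),q[:,0]),np.interp(t,range(len(q)),q[:,1])]
        d,i=cKDTree(q).query(px); return d
    v=np.array(v0,float)
    sel={c:px[dist(v,c,px)<tol] for c,px in obs.items()}
    for it in range(3):
        f=lambda v:np.concatenate([np.minimum(dist(v,c,px),6)/np.sqrt(len(px))*np.sqrt(40) for c,px in sel.items()]+[v/pr])
        s=least_squares(f,v,diff_step=1e-3,x_scale=pr); v=s.x
        sel={c:px[dist(v,c,px)<tol*.8] for c,px in obs.items()}
    rms={c:(round(float(np.sqrt((dist(v,c,px)**2).mean())),2),len(px)) for c,px in sel.items()}
    return v,rms
def rodpx(n,im,box_):
    hsv=cv2.cvtColor(im,cv2.COLOR_RGB2HSV).astype(int); H,S,V=hsv[...,0],hsv[...,1],hsv[...,2]
    m=(H>=8)&(H<=24)&(S>105)&(V>60); x0,y0,x1,y1=box_; k=np.zeros_like(m); k[y0:y1,x0:x1]=m[y0:y1,x0:x1]
    vv,uu=np.nonzero(k); return np.c_[uu,vv].astype(float)
E
python3 - <<'E'
from fit6 import *
p=np.array([.65983,.15193,.11003]); psi=1.5
im=cv2.imread("pics/scene26.png")[:,:,::-1].copy()
px=rodpx("scene",im,(288,220,335,252)); print(len(px))
for pr in ((1.5,4,1.5,3,6,3),(1.5,4,1.5,3,.01,.01),(1.5,4,1.5,.01,6,3)):
    v,r=fit6({"scene":px,"top":np.array([[229.3,197.5],[229.2,193]])},p,psi,pr); print(np.round(v,2),r)
    tip=model(v,p,psi)[[0,-1]]; print(np.round(tip*1000,1), w2p("top",tip+[-.0028,0,0]))
E
```

```text
254
[-0.53  0.98  0.06  2.5  -2.31  2.27] {'scene': (1.5, 212), 'top': (0.13, 2)}
[[562.4 106.2 107.4]
 [556.8 186.  110.4]] [[261.48102058 196.29204243]
 [229.53078604 198.98507376]]
[-1.8   1.32 -0.45  2.79 -0.    0.  ] {'scene': (1.5, 211), 'top': (0.14, 2)}
[[561.3 105.8 112.6]
 [555.3 185.6 112.6]] [[261.46851041 196.50339139]
 [229.54148985 199.49827732]]
[-0.65 -2.68 -0.46  0.   -2.24  0.71] {'scene': (1.5, 209), 'top': (0.05, 2)}
[[560.4 106.7 108.2]
 [558.3 186.7 109.2]] [[261.27590459 197.04434806]
 [229.32607457 198.44175067]]
```

```bash
python3 - <<'E'
from pl import *
plan([.6578,.1553,.056],-.5,0,N=6)
E
```

```text
t=60.0 N=6 row=[[-0.36, 9.07, 0.51],[0.0, 0.33, -0.0]] |d|=9.1 |w|=0.33
```

Request:
carry_out(targets=[[[-0.4,9,0.5],[0,0.33,0]],[[-0.4,9,0.5],[0,0.33,0]],[[-0.4,9,0.5],[0,0.33,0]],[[-0.4,9,0.5],[0,0.33,0]],[[-0.4,9,0.5],[0,0.33,0]],[[-0.4,9,0.5],[0,0.33,0]],[[0,0,0],[0,0,0]],[[0,0,0],[0,0,0]],[[0,0,0],[0,0,0]]])

```text
time_s: 60.95
tool_pos: [0.658, 0.1577, 0.057]
tool_rot: [-89.9, -0.0, -0.3]
force: [-0.5, 1.0, 0.1]
grip_width: 0.0116
```

```bash
python3 - <<'E'
from fit6 import *
p,R,o=cur(); psi=o["tool_rot"][2]; print(p,o["tool_rot"],o["force"],o["grip_width"])
for n in ("top","scene"):
    im=env.read_camera(n); cv2.imwrite(f"pics/{n}27.png",im[:,:,::-1])
    if n=="scene": crop(n,im,270,210,360,280,8,"s27.png")
    else: crop(n,im,200,160,270,220,10,"t27.png")
E
```

```text
[0.65796335 0.15765826 0.05696808] [-8.99217021e+01 -4.39794476e-02 -3.34249774e-01] [-0.53218611  0.96397148  0.07228858] 0.011595588603783303
```

```bash
python3 - <<'E'
from fit6 import *
p,R,o=cur(); print(p,o["tool_rot"])
def loc(X,k=1):
    J2=np.array([J[0]-.0028,J[1]]); d=X[:2]-J2; c,s=np.cos(J[2]),np.sin(J[2]); l=np.array([c*d[0]+s*d[1],-s*d[0]+c*d[1]])*1000; l[1]-=180*(2-k); return l
q=np.array([[297,410],[230,435],[292,360]])/10-.5+[200,160]
for i,z in ((0,.06),(1,.024),(2,.06)):
    print(loc(p2w("top",q[i:i+1],z)[0]))
im=cv2.imread("pics/scene27.png")[:,:,::-1].copy()
px=rodpx("scene",im,(294,246,330,270)); print(len(px))
for pr in ((1.5,4,1.5,3,6,3),(1.5,4,1.5,3,1,1)):
    v,r=fit6({"scene":px,"top":q[[0,2]]},p,o["tool_rot"][2],pr); print(np.round(v,2),r)
    M=model(v,p,o["tool_rot"][2]); print([np.round(loc(X+[-.0028,0,0]),1).tolist()+[round(X[2]*1000,1)] for X in M[[0,30,71,-1]]])
E
```

```text
[0.65796448 0.15760096 0.05705811] [-8.99263491e+01 -5.06707797e-02 -3.35930897e-01]
[-14.11299492  41.36972853]
[-15.9483406   64.92838331]
[-0.94306675 42.15335907]
291
[ 0.1   0.65 -0.1   2.3  -0.25 -0.56] {'scene': (1.74, 238), 'top': (0.16, 2)}
[[-15.7, -38.1, np.float64(60.0)], [44.3, -38.2, np.float64(60.2)], [44.4, 41.8, np.float64(59.4)], [-15.6, 41.9, np.float64(59.2)]]
[ 0.27  0.77 -0.34  2.37 -0.13 -0.17] {'scene': (1.72, 235), 'top': (0.15, 2)}
[[-15.4, -38.1, np.float64(59.6)], [44.6, -38.1, np.float64(59.8)], [44.5, 41.9, np.float64(59.5)], [-15.5, 41.9, np.float64(59.4)]]
```

Request:
carry_out(targets=[[[0,0,-1.2],[0,0,0]],[[0,2,-1],[0,0,0]],[[0,2,0],[0,0,0]],[[0,2,0],[0,0,0]],[[0,0,0],[0,0,0]],[[0,0,0],[0,0,0]]])

```text
time_s: 61.65
tool_pos: [0.6574, 0.1553, 0.0503]
tool_rot: [-89.9, 0.0, -0.3]
force: [-0.6, 0.1, -0.6]
grip_width: 0.0111
```

```bash
cat > chk.py <<'E'
from fit6 import *
import sys
# usage: chk.py k tag  sx0 sy0 sx1 sy1
k=int(sys.argv[1]); tag=sys.argv[2]
def loc(X,k=k):
    d=X[:2]-J[:2]; c,s=np.cos(J[2]),np.sin(J[2]); l=np.array([c*d[0]+s*d[1],-s*d[0]+c*d[1]])*1000; l[1]-=180*(2-k); return l
if __name__=="__main__":
    b=list(map(int,sys.argv[3:7]))
    p,R,o=cur(); psi=o["tool_rot"][2]; print(p,o["tool_rot"],o["force"],o["grip_width"],o["time_s"])
    im=env.read_camera("scene"); cv2.imwrite(f"pics/scene{tag}.png",im[:,:,::-1]); crop("scene",im,*b,min(8,700//(b[2]-b[0])),f"s{tag}.png")
    im2=env.read_camera("top"); cv2.imwrite(f"pics/top{tag}.png",im2[:,:,::-1])
    px=rodpx("scene",im,b); v,r=fit6({"scene":px},p,psi,(1.5,2,1.5,3,1,1),v0=[0,.7,0,2.3,0,0]); print(np.round(v,2),r)
    M=model(v,p,psi); print([np.round(loc(X),1).tolist()+[round(X[2]*1000,1)] for X in M[[0,30,71,-1]]])
E
python3 chk.py 1 28 290 240 335 275; python3 - <<'E'
import cv2
im=cv2.imread("pics/top28.png"); cv2.imwrite("pics/t28.png",cv2.resize(im[160:220,200:270],None,fx=10,fy=10,interpolation=cv2.INTER_CUBIC))
im=cv2.imread("pics/scene28.png"); cv2.imwrite("pics/s28.png",cv2.resize(im[210:280,270:360],None,fx=8,fy=8,interpolation=cv2.INTER_CUBIC))
E
```

```text
[0.65743043 0.15527664 0.05028916] [-8.99391945e+01  2.18436307e-02 -3.31410148e-01] [-0.57798406  0.07490368 -0.62667861] 0.011102574676890476 61.65
[ 0.51  0.29 -0.41  2.44  0.24 -0.82] {'scene': (1.77, 251)}
[[-15.8, -41.0, np.float64(53.9)], [44.2, -40.9, np.float64(53.6)], [44.1, 39.1, np.float64(52.5)], [-15.9, 38.9, np.float64(52.8)]]
```

Request:
carry_out(targets=[[[0,2,0.5],[0,0,0]],[[0,2,0],[0,0,0]],[[0,2,0],[0,0,0]],[[0,2,0],[0,0,0]],[[0,0,0],[0,0,0]],[[0,0,0],[0,0,0]]])

```text
time_s: 62.35
tool_pos: [0.6575, 0.1557, 0.0423]
tool_rot: [-89.9, 0.0, -0.3]
force: [0.0, -0.9, -1.3]
grip_width: 0.0111
```

Request:
carry_out(targets=[[[0,1.5,0],[0,0,0]],[[0,1.5,0],[0,0,0]],[[0,0,0],[0,0,0]]])

```text
time_s: 62.65
tool_pos: [0.6574, 0.1557, 0.0392]
tool_rot: [-89.9, 0.0, -0.3]
force: [-0.3, 0.1, -1.0]
grip_width: 0.0116
```

Request:
carry_out(targets=[[[0,1.5,0],[0,0,0]],[[0,1.5,0],[0,0,0]],[[0,0,0],[0,0,0]]])

```text
time_s: 62.95
tool_pos: [0.6573, 0.1557, 0.0361]
tool_rot: [-89.9, 0.0, -0.3]
force: [-0.0, -0.1, -0.4]
grip_width: 0.011
```

Request:
carry_out(targets=[[[0,1.5,0],[0,0,0]],[[0,1.5,0],[0,0,0]],[[0,1,0],[0,0,0]],[[0,0,0],[0,0,0]]])

```text
time_s: 63.35
tool_pos: [0.6574, 0.1557, 0.0322]
tool_rot: [-89.9, 0.0, -0.3]
force: [-0.1, -0.1, -1.0]
grip_width: 0.0111
```

Request:
carry_out(targets=[[[0,1.5,0],[0,0,0]],[[0,1,0],[0,0,0]],[[0,1,0],[0,0,0]],[[0,0,0],[0,0,0]]])

```text
time_s: 63.75
tool_pos: [0.6574, 0.1557, 0.0287]
tool_rot: [-89.9, 0.0, -0.3]
force: [-0.0, 0.0, -0.5]
grip_width: 0.0109
```

```bash
python3 - <<'E'
from pl import *
p,R,o=cur(); print(p,o["force"])
im=env.read_camera("scene"); crop("scene",im,270,210,360,280,8,"s29.png")
im=env.read_camera("top"); crop("top",im,200,160,270,220,10,"t29.png")
E
```

```text
[0.65742111 0.15570573 0.02871268] [-0.01643183  0.01405124 -0.46789302]
```

Leg is in the left notch (scene crop 430,420, between the lips). Lower the last bit until contact.

Request:
carry_out(targets=[[[0,0.7,0],[0,0,0]],[[0,0.7,0],[0,0,0]],[[0,0,0],[0,0,0]]])

```text
time_s: 64.15
tool_pos: [0.6577, 0.1559, 0.028]
tool_rot: [-89.9, -0.0, -0.3]
force: [-0.6, 0.1, 1.7]
grip_width: 0.0116
```

Request:
carry_out(targets=[[[0,0.7,0],[0,0,0]],[[0,0,0],[0,0,0]]])

```text
time_s: 64.35
tool_pos: [0.6577, 0.1559, 0.0279]
tool_rot: [-90.0, -0.0, -0.3]
force: [-1.3, -0.4, 5.4]
grip_width: 0.0117
```

Request:
carry_out(targets=[[[0,-0.5,0],[0,0,0]],[[0,0,0],[0,0,0]],[[0,0,0],[0,0,0]],[[0,0,0],[0,0,0]]], jaw=0.4)

```text
time_s: 64.75
tool_pos: [0.6574, 0.1557, 0.0269]
tool_rot: [-89.9, 0.0, -0.3]
force: [-0.8, -1.1, -0.6]
grip_width: 0.0322
```

Request:
carry_out(targets=[[[0,-5,0],[0,0,0]],[[0,-10,0],[0,0,0]],[[0,-15,0],[0,0,0]],[[0,-20,0],[0,0,0]],[[0,-25,0],[0,0,0]],[[0,-25,0],[0,0,0]],[[0,-10,20],[0,0,0]],[[-20,0,30],[0,0,0]],[[-20,0,30],[0,0,0]],[[-20,0,30],[0,0,0]],[[0,0,0],[0,0,0]]])

```text
time_s: 65.85
tool_pos: [0.5938, 0.2737, 0.14]
tool_rot: [-89.7, -0.0, 0.2]
force: [-0.4, 0.9, 0.7]
grip_width: 0.0349
```

```bash
python3 - <<'E'
from pl import *
p,R,o=cur(); print(p,o["tool_rot"],o["force"],o["qpos"])
im=env.read_camera("scene");cv2.imwrite("pics/scene30.png",im[:,:,::-1]); crop("scene",im,240,190,370,290,6,"s30.png")
im=env.read_camera("top"); cv2.imwrite("pics/top30.png",im[:,:,::-1]);crop("top",im,190,130,310,230,6,"t30.png")
E
```

```text
[0.59382439 0.27369357 0.14002642] [-8.96835338e+01 -8.61950812e-03  2.46766311e-01] [-0.43503084  0.87659197  0.67542557] [  9.59902497  29.63877997 -49.47461216  87.26387049  22.8104485
  73.55107112 -42.34418675]
```

```bash
python3 - <<'E'
from sfit import *
for n in ("top","scene"):
    im=cv2.imread(f"pics/{n}30.png")[:,:,::-1].copy()
    for k,g in {"B":[.435,-.367,np.radians(7.7)],"C":[.4347,.369,np.radians(33.8)]}.items():
        q,e,N=sfit(n,im,g,tol=.016 if n=="scene" else .012); print(n,k,np.round(q[:2]*1000,1),round(np.degrees(q[2])%360,2),round(e,2),N)
print(p2w("top",[[201.5,273.5]],.05))
q=[.4343,.3683,np.radians(33.7)]
C,S=np.cos(q[2]),np.sin(q[2]); g=np.array([q[0]+C*-.002+S*.04,q[1]+S*-.002-C*.04]); print("grip R leg",g)
plan([g[0],g[1],.10],33.7-90,0,N=9)
E
```

```text
top B [ 432.6 -366.8] 7.71 2.55 262
top C [432.  368.4] 32.82 2.65 258
scene B [ 434.2 -368.2] 10.96 5.36 182
scene C [433.1 368.2] 33.26 4.12 187
[[0.36720471 0.26926362 0.05      ]]
grip R leg [0.45482987 0.33391215]
t=66.0 N=9 row=[[-18.24, 4.33, -0.08],[-0.01, 6.24, 0.01]] |d|=18.7 |w|=6.24
```

Request:
carry_out(targets=[[[-18.2,4.3,0],[0,6.25,0]],[[-18.2,4.3,0],[0,6.25,0]],[[-18.2,4.3,0],[0,6.25,0]],[[-18.2,4.3,0],[0,6.25,0]],[[-18.2,4.3,0],[0,6.25,0]],[[-18.2,4.3,0],[0,6.25,0]],[[-18.2,4.3,0],[0,6.25,0]],[[-18.2,4.3,0],[0,6.25,0]],[[-18.2,4.3,0],[0,6.25,0]],[[0,0,0],[0,0,0]],[[0,0,0],[0,0,0]],[[0,0,0],[0,0,0]]], jaw=0.5)

```text
time_s: 67.15
tool_pos: [0.4577, 0.332, 0.0993]
tool_rot: [-89.9, 0.0, -56.6]
force: [-0.7, -0.2, 0.5]
grip_width: 0.044
```

```bash
python3 - <<'E'
from ov import *
p,R,o=cur(); print(p,o["tool_rot"],o["force"],np.round(o["qpos"],1))
plan([.4548,.3339,.012],33.5-90,0,N=8)
im=env.read_camera("scene"); crop("scene",im,330,170,470,290,5.5,"s31.png")
im=env.read_camera("top"); q,e,N=sfit("top",im,[.432,.3684,np.radians(33.3)]); print(q,np.degrees(q[2]),e,N); crop("top",im,130,180,270,300,5,"t31.png")
E
```

```text
[0.4576822  0.33200395 0.09926266] [-8.99332472e+01  2.72770561e-03 -5.66253882e+01] [-0.67623908 -0.24584345  0.51967361] [  -1.    18.7  -43.9  102.6   14.3   64.3 -106.3]
t=67.2 N=8 row=[[-0.4, 10.91, -0.18],[-0.01, -0.02, -0.0]] |d|=10.9 |w|=0.02
[0.4359729  0.37736396 0.72444245] 41.50749470165097 2.5283881810430255 39
```

Request:
carry_out(targets=[[[-0.4,10.9,-0.2],[0,0,0]],[[-0.4,10.9,-0.2],[0,0,0]],[[-0.4,10.9,-0.2],[0,0,0]],[[-0.4,10.9,-0.2],[0,0,0]],[[-0.4,10.9,-0.2],[0,0,0]],[[-0.4,10.9,-0.2],[0,0,0]],[[-0.4,10.9,-0.2],[0,0,0]],[[-0.4,9.9,-0.2],[0,0,0]],[[0,0,0],[0,0,0]],[[0,0,0],[0,0,0]]])

```text
time_s: 68.25
tool_pos: [0.4528, 0.3354, 0.0125]
tool_rot: [-90.0, 0.1, -56.6]
force: [0.4, -0.6, 0.3]
grip_width: 0.0436
```

```bash
python3 - <<'E'
from ov import *
p,R,o=cur(); print(p,o["tool_rot"],o["force"])
plan([.4548,.3339,.003],33.5-90,0,N=2)
im=env.read_camera("scene"); crop("scene",im,360,200,460,290,7,"s32.png")
im=env.read_camera("top"); crop("top",im,150,200,230,270,8,"t32.png")
E
```

```text
[0.45279797 0.33538723 0.01252454] [-8.99813873e+01  6.34863900e-02 -5.65754182e+01] [ 0.35972585 -0.64113176  0.30774762]
t=68.2 N=2 row=[[1.18, 4.76, 0.42],[-0.01, -0.04, -0.03]] |d|=4.9 |w|=0.05
```

Request:
carry_out(targets=[[[0.5,5,0.3],[0,0,0]],[[0.5,4.5,0],[0,0,0]],[[0,0,0],[0,0,0]],[[0,0,0],[0,0,0]]])

```text
time_s: 68.75
tool_pos: [0.4536, 0.3345, 0.003]
tool_rot: [-90.0, 0.1, -56.6]
force: [-0.6, 0.7, -0.6]
grip_width: 0.0432
```

Request:
carry_out(targets=[[[0,0,0],[0,0,0]],[[0,0,0],[0,0,0]],[[0,0,0],[0,0,0]],[[0,0,0],[0,0,0]],[[0,0,0],[0,0,0]],[[0,0,0],[0,0,0]]], jaw=0, squeeze=55)

```text
time_s: 69.35
tool_pos: [0.4537, 0.3346, 0.0032]
tool_rot: [-90.0, 0.0, -56.6]
force: [-0.3, 0.3, -0.0]
grip_width: 0.0106
```

Request:
carry_out(targets=[[[0,-3,0],[0,0,0]],[[0,-6,0],[0,0,0]],[[0,-10,0],[0,0,0]],[[0,-15,0],[0,0,0]],[[0,-15,0],[0,0,0]],[[0,-15,0],[0,0,0]],[[0,-15,0],[0,0,0]],[[0,-15,0],[0,0,0]],[[0,-8,0],[0,0,0]],[[0,0,0],[0,0,0]]])

```text
time_s: 70.35
tool_pos: [0.4545, 0.3351, 0.1067]
tool_rot: [-89.8, 0.0, -56.6]
force: [-0.6, 0.5, -0.2]
grip_width: 0.0101
```

```bash
python3 - <<'E'
from ov import *
p,R,o=cur(); print(p,o["tool_rot"],o["force"],o["grip_width"])
im=env.read_camera("scene"); crop("scene",im,340,170,460,280,6,"s33.png")
im=env.read_camera("top"); crop("top",im,120,180,240,280,6,"t33.png")
E
```

```text
[0.454474   0.33508048 0.10672821] [-8.98196648e+01  3.37267776e-02 -5.65946386e+01] [-0.57421281  0.48329429 -0.17289971] 0.010071393948366526
```

```bash
sed -i 's/^J=.*/J=np.array([.5801,-.0266,np.radians(2.0)])/' pl.py; python3 - <<'E'
from pl import *
t=st(2,32,-40); print(t); plan([t[0],t[1],.11],-88,0,N=12)
E
```

```text
[ 0.61347649 -0.06545885]
t=70.5 N=12 row=[[36.28, -0.44, 1.77],[0.0, 2.62, -0.0]] |d|=36.3 |w|=2.62
```

Request:
carry_out(targets=[[[18,-0.4,0.9],[0,2,0]],[[36.3,-0.4,1.8],[0,2.62,0]],[[36.3,-0.4,1.8],[0,2.62,0]],[[36.3,-0.4,1.8],[0,2.62,0]],[[36.3,-0.4,1.8],[0,2.62,0]],[[36.3,-0.4,1.8],[0,2.62,0]],[[36.3,-0.4,1.8],[0,2.62,0]],[[36.3,-0.4,1.8],[0,2.62,0]],[[36.3,-0.4,1.8],[0,2.62,0]],[[36.3,-0.4,1.8],[0,2.62,0]],[[36.3,-0.4,1.8],[0,2.62,0]],[[36.3,-0.4,1.8],[0,2.62,0]]])

```text
time_s: 71.65
tool_pos: [0.6067, -0.0524, 0.1085]
tool_rot: [-90.1, 0.0, -87.7]
force: [2.0, 0.1, -1.4]
grip_width: 0.0105
```

Request:
carry_out(targets=[[[12,0,1],[0,0.6,0]],[[6,0,1],[0,0,0]],[[0,0,0],[0,0,0]],[[0,0,0],[0,0,0]],[[0,0,0],[0,0,0]]])

```text
time_s: 72.15
tool_pos: [0.6097, -0.0647, 0.1095]
tool_rot: [-90.0, 0.1, -87.8]
force: [-0.3, 0.2, -0.6]
grip_width: 0.0105
```

```bash
python3 - <<'E'
from ov import *
p,R,o=cur(); print(p,o["tool_rot"],o["force"],o["grip_width"],np.round(o["qpos"],1))
t=st(2,32,-40); plan([t[0],t[1],.075],-88,0,N=4)
im=env.read_camera("scene"); cv2.imwrite("pics/scene34.png",im[:,:,::-1]); crop("scene",im,200,160,340,280,5.5,"s34.png")
im=env.read_camera("top"); cv2.imwrite("pics/top34.png",im[:,:,::-1]); crop("top",im,250,130,370,230,6,"t34.png")
E
```

```text
[ 0.60973613 -0.06468216  0.10951169] [-90.00904892   0.10900224 -87.83178961] [-0.27609007  0.1889811  -0.6422357 ] 0.010510927289618194 [ 26.2  20.7 -27.5  95.6  10.2  66.2 -91.8]
t=72.2 N=4 row=[[0.24, 8.63, 0.93],[0.0, 0.04, -0.03]] |d|=8.7 |w|=0.05
```

```bash
cat > fleg.py <<'E'
from ov import *
from scipy.spatial import cKDTree
def modelL(v,p,yaw0,anc):
    # v: along, across, dz (mm, in nominal handle axes), yaw, pitch, roll (deg)
    R0=Ro.from_euler("z",yaw0,degrees=True); Rm=R0*Ro.from_euler("ZYX",[v[3],v[4],v[5]],degrees=True)
    L=np.c_[U[:,0]-anc[0]/1000,U[:,1]-anc[1]/1000,0*U[:,0]]
    return p+np.array([0,0,.003])+R0.apply(np.array(v[:3])/1000)+Rm.apply(L)
BIAS={"top":np.array([-.0028,-.0008,0]),"scene":np.array([0,-.001,0])}
def fitL(obs,p,yaw0,anc,prior=(4,1.2,1.2,1.5,4,6),tol=4.5):
    pr=np.array(prior)
    def dist(v,cam,px):
        q=w2p(cam,modelL(v,p,yaw0,anc)+BIAS[cam]); t=np.linspace(0,len(q)-1,600); q=np.c_[np.interp(t,range(len(q)),q[:,0]),np.interp(t,range(len(q)),q[:,1])]
        return cKDTree(q).query(px)[0]
    v=np.zeros(6)
    for it in range(4):
        sel={c:px[dist(v,c,px)<(tol if it<2 else 3.2)] for c,px in obs.items()}; sel={c:x for c,x in sel.items() if len(x)}
        f=lambda v:np.concatenate([dist(v,c,px)/np.sqrt(len(px))*np.sqrt(60) for c,px in sel.items()]+[v/pr])
        v=least_squares(f,v,diff_step=1e-3,x_scale=pr).x
    return v,{c:(round(float(np.sqrt((dist(v,c,px)**2).mean())),2),len(px)) for c,px in sel.items()}
def rod(im,b):
    hsv=cv2.cvtColor(im,cv2.COLOR_RGB2HSV).astype(int); H,S,V=hsv[...,0],hsv[...,1],hsv[...,2]
    m=(H>=8)&(H<=21)&(S>120)&(V>70); k=np.zeros_like(m); k[b[1]:b[3],b[0]:b[2]]=m[b[1]:b[3],b[0]:b[2]]
    vv,uu=np.nonzero(k); return np.c_[uu,vv].astype(float)
def loc(X,k):
    d=X[:2]-J[:2]; c,s=np.cos(J[2]),np.sin(J[2]); l=np.array([c*d[0]+s*d[1],-s*d[0]+c*d[1]])*1000; l[1]-=180*(2-k); return l
def rep(v,p,yaw0,anc,k):
    M=modelL(v,p,yaw0,anc)
    for nm,i in (("endR",0),("arcR",30),("crown",51),("arcL",72),("endL",-1)): print(nm,np.round(loc(M[i],k),1),round(M[i][2]*1000,1))
def ovl(n,im,M,b,s,name):
    px=(w2p(n,M+BIAS[n])+.5-[b[0],b[1]])*s; c=cv2.resize(im[b[1]:b[3],b[0]:b[2],::-1],None,fx=s,fy=s,interpolation=cv2.INTER_CUBIC).copy()
    cv2.polylines(c,[px.astype(np.int32).reshape(-1,1,2)],False,(255,0,255),1); cv2.imwrite("pics/"+name,c)
E
python3 - <<'E'
from fleg import *
p=np.array([.60974,-.06468,.10951]); yaw0=-87.83+90; anc=(-2,-40)
S=cv2.imread("pics/scene34.png")[:,:,::-1].copy(); T=cv2.imread("pics/top34.png")[:,:,::-1].copy()
ps=rod(S,(223,195,275,225)); pt=rod(T,(296,150,330,192)); print(len(ps),len(pt))
for ob in ({"scene":ps},{"scene":ps,"top":pt}):
    v,r=fitL(ob,p,yaw0,anc); print(np.round(v,2),r); rep(v,p,yaw0,anc,2)
M=modelL(v,p,yaw0,anc); ovl("scene",S,M,(200,160,340,280),5.5,"o34s.png"); ovl("top",T,M,(250,130,370,230),6,"o34t.png")
E
```

```text
267 21
[ 1.9  -0.66  0.52 -0.13 -1.23  0.07] {'scene': (1.33, 267)}
endR [-17.8 -39.8] 112.0
arcR [ 42.2 -39.7] 113.3
crown [82.2  0.3] 114.2
arcL [42.1 40.3] 113.4
endL [-17.9  40.2] 112.1
[ 3.27  0.12  0.83  0.56 -1.59  0.38] {'scene': (1.33, 267), 'top': (0.86, 21)}
endR [-16.4 -39.6] 112.0
arcR [ 43.6 -38.8] 113.7
crown [83.   1.7] 115.0
arcL [42.5 41.2] 114.2
endL [-17.5  40.4] 112.5
```

Request:
carry_out(targets=[[[0.1,8.7,0.3],[0,0,0]],[[0.1,8.7,0.3],[0,0,0]],[[0.1,8.7,0.3],[0,0,0]],[[0.1,8.7,0.3],[0,0,0]],[[0.1,8.7,0.3],[0,0,0]],[[0,8.7,0],[0,0,0]],[[0,0,0],[0,0,0]],[[0,0,0],[0,0,0]],[[0,0,0],[0,0,0]]])

```text
time_s: 73.15
tool_pos: [0.6118, -0.0672, 0.0578]
tool_rot: [-90.0, 0.1, -88.0]
force: [0.1, 0.2, -0.4]
grip_width: 0.0103
```

```bash
cat > chkL.py <<'E'
from fleg import *
import sys
k=int(sys.argv[1]); tag=sys.argv[2]; anc=(-2,float(sys.argv[3])); bs=eval(sys.argv[4]); bt=eval(sys.argv[5])
p,R,o=cur(); psi=o["tool_rot"][2]; print(p,o["tool_rot"],o["force"],o["grip_width"],o["time_s"])
yaw0=psi+90
S=env.read_camera("scene"); T=env.read_camera("top")
ps=rod(S,bs); pt=rod(T,bt)
for ob in ({"scene":ps},{"scene":ps,"top":pt}):
    v,r=fitL(ob,p,yaw0,anc); print(np.round(v,2),r); rep(v,p,yaw0,anc,k)
M=modelL(v,p,yaw0,anc)
B=lambda b:(b[0]-15,b[1]-15,b[2]+25,b[3]+20)
ovl("scene",S,M,B(bs),7,f"o{tag}s.png"); ovl("top",T,M,B(bt),7,f"o{tag}t.png")
E
python3 chkL.py 2 35 -40 "(223,205,275,245)" "(290,150,320,200)"
```

```text
[ 0.61176902 -0.06724381  0.0577746 ] [-8.99542910e+01  5.47495243e-02 -8.80016056e+01] [ 0.09370596  0.21331602 -0.35926043] 0.010250357313661208 73.15
[ 1.61 -0.33  0.19 -0.19 -1.61  0.31] {'scene': (1.48, 295)}
endR [-16.1 -41.9] 59.6
arcR [ 43.8 -42.1] 61.3
crown [83.9 -2.2] 62.6
arcL [44.1 37.9] 61.7
endL [-15.9  38.1] 60.0
[ 2.56  0.58  0.58  0.08 -1.67  0.73] {'scene': (1.48, 295), 'top': (0.84, 20)}
endR [-15.2 -41.2] 60.0
arcR [ 44.8 -41.1] 61.7
crown [84.7 -1.1] 63.4
arcL [44.7 38.9] 62.7
endL [-15.3  38.8] 61.0
```

Request:
carry_out(targets=[[[-1,2,0],[0,0,0]],[[-0.7,2,0],[0,0,0]],[[0,2,0],[0,0,0]],[[0,2,0],[0,0,0]],[[0,0,0],[0,0,0]],[[0,0,0],[0,0,0]]])

```text
time_s: 73.85
tool_pos: [0.6112, -0.0656, 0.0492]
tool_rot: [-90.0, 0.1, -88.0]
force: [-0.4, -0.4, -0.6]
grip_width: 0.0104
```

```bash
python3 chkL.py 2 36 -40 "(223,205,275,245)" "(290,150,320,200)"
```

```text
[ 0.61123606 -0.06563519  0.04918498] [-9.00138766e+01  6.40348908e-02 -8.80120071e+01] [-0.38799471 -0.35631398 -0.62512309] 0.010410214608190747 73.85
[ 1.28 -0.04 -0.07 -0.08 -1.47  0.48] {'scene': (1.48, 294)}
endR [-17.  -40.1] 50.9
arcR [ 43.  -40.2] 52.4
crown [83.1 -0.2] 53.8
arcL [43.1 39.8] 53.1
endL [-16.8  39.9] 51.6
[ 2.7   0.85  0.34  0.27 -1.96  0.89] {'scene': (1.48, 294), 'top': (0.88, 20)}
endR [-15.5 -39.5] 50.9
arcR [ 44.5 -39.2] 52.9
crown [84.2  1. ] 54.9
arcL [44.1 40.8] 54.2
endL [-15.9  40.5] 52.1
```

Request:
carry_out(targets=[[[0,2,0],[0,0,0]],[[0,2,0],[0,0,0]],[[0,2,0],[0,0,0]],[[0,0,0],[0,0,0]]])

```text
time_s: 74.35
tool_pos: [0.6109, -0.0656, 0.0428]
tool_rot: [-90.1, 0.1, -88.0]
force: [-0.4, 0.8, -0.0]
grip_width: 0.0101
```

Request:
carry_out(targets=[[[0,1.5,0],[0,0,0]],[[0,1.5,0],[0,0,0]],[[0,1.5,0],[0,0,0]],[[0,0,0],[0,0,0]]])

```text
time_s: 74.75
tool_pos: [0.6111, -0.0656, 0.0385]
tool_rot: [-90.0, 0.1, -88.0]
force: [0.3, -0.3, -1.3]
grip_width: 0.0104
```

Request:
carry_out(targets=[[[0,1.5,0],[0,0,0]],[[0,1.5,0],[0,0,0]],[[0,1.5,0],[0,0,0]],[[0,0,0],[0,0,0]]])

```text
time_s: 75.15
tool_pos: [0.6111, -0.0655, 0.034]
tool_rot: [-90.0, 0.1, -88.0]
force: [-0.9, 0.5, -0.6]
grip_width: 0.0104
```

Request:
carry_out(targets=[[[0,1.5,0],[0,0,0]],[[0,1.5,0],[0,0,0]],[[0,1,0],[0,0,0]],[[0,0,0],[0,0,0]]])

```text
time_s: 75.55
tool_pos: [0.6111, -0.0656, 0.0301]
tool_rot: [-90.0, 0.1, -88.0]
force: [0.4, -0.1, -0.6]
grip_width: 0.0104
```

Request:
carry_out(targets=[[[0,1,0],[0,0,0]],[[0,1,0],[0,0,0]],[[0,0,0],[0,0,0]]])

```text
time_s: 75.85
tool_pos: [0.6114, -0.0656, 0.0283]
tool_rot: [-90.0, 0.1, -88.0]
force: [-0.1, -0.3, -1.0]
grip_width: 0.0103
```

```bash
python3 - <<'E'
from pl import *
p,R,o=cur(); print(p,o["force"])
im=env.read_camera("scene"); crop("scene",im,205,180,305,260,7,"s37.png")
E
```

```text
[ 0.61135593 -0.06557996  0.02829097] [-0.08614074 -0.34417388 -0.97625088]
```

Both legs are going into the notches (right post at crop 285,330; left at 440,390). Finish lowering.

Request:
carry_out(targets=[[[0,0.7,0],[0,0,0]],[[0,0.7,0],[0,0,0]],[[0,0,0],[0,0,0]]])

```text
time_s: 76.2
tool_pos: [0.6115, -0.0656, 0.0281]
tool_rot: [-90.0, 0.0, -88.0]
force: [-3.6, 0.5, 6.8]
grip_width: 0.0105
```

Request:
carry_out(targets=[[[0,0.7,0],[0,0,0]],[[0,0.5,0],[0,0,0]],[[0,0,0],[0,0,0]]])

```text
time_s: 76.5
tool_pos: [0.6114, -0.0656, 0.0279]
tool_rot: [-90.0, 0.0, -88.0]
force: [-5.6, -0.4, 13.5]
grip_width: 0.0104
```

Request:
carry_out(targets=[[[0,-1.2,0],[0,0,0]],[[0,0,0],[0,0,0]],[[0,0,0],[0,0,0]],[[0,0,0],[0,0,0]]], jaw=0.4)

```text
time_s: 76.9
tool_pos: [0.6111, -0.0656, 0.0265]
tool_rot: [-90.0, 0.1, -88.0]
force: [0.1, 0.1, -0.4]
grip_width: 0.0315
```

Request:
carry_out(targets=[[[0,-5,0],[0,0,0]],[[0,-10,0],[0,0,0]],[[0,-15,0],[0,0,0]],[[0,-20,0],[0,0,0]],[[0,-25,0],[0,0,0]],[[10,-10,-20],[0,0,0]],[[30,0,-20],[0,0,0]],[[30,0,-20],[0,0,0]],[[30,0,-20],[0,0,0]],[[30,0,-20],[0,0,0]],[[0,0,0],[0,0,0]]])

```text
time_s: 78.0
tool_pos: [0.5132, -0.2055, 0.1132]
tool_rot: [-90.0, -0.2, -88.5]
force: [-1.5, -0.3, -0.2]
grip_width: 0.0347
```

```bash
python3 - <<'E'
from sfit import *
p,R,o=cur(); print(p,o["tool_rot"],o["force"],np.round(o["qpos"],1),o["time_s"])
S=env.read_camera("scene");cv2.imwrite("pics/scene38.png",S[:,:,::-1]); crop("scene",S,200,180,330,280,6,"s38.png")
T=env.read_camera("top"); cv2.imwrite("pics/top38.png",T[:,:,::-1]);crop("top",T,200,140,340,240,5.5,"t38.png")
for n,im in (("top",T),("scene",S)):
    q,e,N=sfit(n,im,[.4335,-.367,np.radians(8)],tol=.016 if n=="scene" else .012); print(n,"B",np.round(q[:2]*1000,1),round(np.degrees(q[2])%360,2),round(e,2),N)
E
```

```text
[ 0.51317176 -0.20548321  0.11316868] [-90.03649473  -0.17090804 -88.50080206] [-1.50431866 -0.27025542 -0.16263133] [ 40.   12.8 -23.6 104.1   5.8  64.2 -74.1] 78.0
top B [ 438.5 -366.3] 7.36 2.65 63
scene B [ 434.3 -368.2] 10.95 5.33 181
```

```bash
python3 - <<'E'
from pl import *
plan([.4379,-.4074,.10],-82.2,0,N=7)
E
```

```text
t=78.1 N=7 row=[[28.7, 1.86, -13.42],[-0.01, -0.85, -0.0]] |d|=31.7 |w|=0.85
```

```bash
cat pl.py chkL.py | head -80; python3 - <<'E'
from cell import env
import cv2
o=env.get_obs();print(o['time_s'],o['tool_pos'],o['tool_rot'],o['grip_width'])
a=env.read_camera('top')
cv2.imwrite('pics/t40.png',cv2.resize(a[200:320,360:560][:,:,::-1],None,fx=4,fy=4))
E
python3 - <<'E'
from pl import *
plan((0.4379,-0.4074,0.10),-82.2,0,N=7)
E
```

```text
from mo import *
def Rt(psi,al): return Ro.from_euler("z",psi,degrees=True)*Ro.from_euler("x",-90,degrees=True)*Ro.from_euler("x",al,degrees=True)
def cur():
    o=env.get_obs(); return np.array(o["tool_pos"]),Ro.from_euler("xyz",o["tool_rot"],degrees=True),o
def plan(pos,psi,al,N=None,v=45):
    p,R,o=cur(); Rg=Rt(psi,al); rel=(R.inv()*Rg).as_rotvec(degrees=True)
    dp=np.array(pos)-p
    if N is None: N=max(1,int(np.ceil(max(np.linalg.norm(dp)*1000/v,np.linalg.norm(rel)/8))))
    w=rel/N; S=sum((Ro.from_rotvec(w*k,degrees=True).as_matrix() for k in range(N)),np.zeros((3,3)))
    d=np.linalg.solve(S,R.inv().apply(dp))*1000
    print(f"t={o['time_s']:.1f} N={N} row=[{np.round(d,2).tolist()},{np.round(w,2).tolist()}] |d|={np.linalg.norm(d):.1f} |w|={np.linalg.norm(w):.2f}")
def gp(P,psi,al,back=14): # TCP so that P lies `back` mm behind the TCP along tool y
    return np.array(P)+Rt(psi,al).apply([0,back/1000,0])
J=np.array([.5801,-.0266,np.radians(2.0)])
def st(k,x,y): # station k local mm -> world m
    v=np.array([x,y+180*(2-k)])/1000; c,s=np.cos(J[2]),np.sin(J[2]); return np.array([J[0]+c*v[0]-s*v[1],J[1]+s*v[0]+c*v[1]])
from fleg import *
import sys
k=int(sys.argv[1]); tag=sys.argv[2]; anc=(-2,float(sys.argv[3])); bs=eval(sys.argv[4]); bt=eval(sys.argv[5])
p,R,o=cur(); psi=o["tool_rot"][2]; print(p,o["tool_rot"],o["force"],o["grip_width"],o["time_s"])
yaw0=psi+90
S=env.read_camera("scene"); T=env.read_camera("top")
ps=rod(S,bs); pt=rod(T,bt)
for ob in ({"scene":ps},{"scene":ps,"top":pt}):
    v,r=fitL(ob,p,yaw0,anc); print(np.round(v,2),r); rep(v,p,yaw0,anc,k)
M=modelL(v,p,yaw0,anc)
B=lambda b:(b[0]-15,b[1]-15,b[2]+25,b[3]+20)
ovl("scene",S,M,B(bs),7,f"o{tag}s.png"); ovl("top",T,M,B(bt),7,f"o{tag}t.png")
78.1 [ 0.51606558 -0.20000564  0.11317076] [-8.99040758e+01  1.63361795e-02 -8.81390238e+01] 0.0344225950933722
t=78.2 N=7 row=[[28.87, 1.83, -13.56],[-0.02, -0.83, -0.01]] |d|=32.0 |w|=0.83
```

View pics/t40.png

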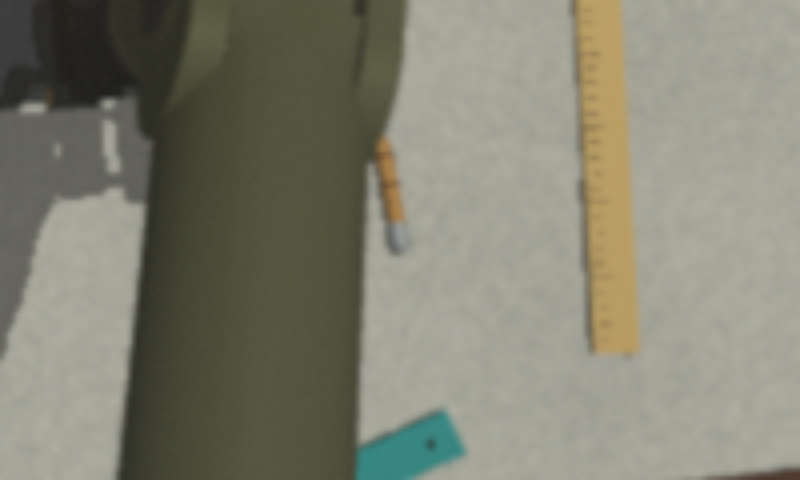

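The top view shows the right-leg cap of handle B still at px (459.5, 260), so it has not been knocked. I'll go above it.

Request:
carry_out(targets=[[[28.9,1.8,-13.6],[0,-0.83,0]],[[28.9,1.8,-13.6],[0,-0.83,0]],[[28.9,1.8,-13.6],[0,-0.83,0]],[[28.9,1.8,-13.6],[0,-0.83,0]],[[28.9,1.8,-13.6],[0,-0.83,0]],[[28.9,1.8,-13.6],[0,-0.83,0]],[[28.9,1.8,-13.6],[0,-0.83,0]],[[0,0,0],[0,0,0]],[[0,0,0],[0,0,0]],[[0,0,0],[0,0,0]]], jaw=0.5)

```text
time_s: 79.15
tool_pos: [0.4387, -0.4058, 0.0992]
tool_rot: [-89.9, 0.1, -82.0]
force: [-0.0, 0.2, -0.1]
grip_width: 0.0438
```

```bash
python3 - <<'E'
from pl import *
import cv2
p,R,o=cur();print(p,o['tool_rot'])
plan((0.4379,-0.4074,0.10),-82.2,0,N=1)
for n in('scene','top'):
    a=env.read_camera(n);cv2.imwrite(f'pics/{n}41.png',a[:,:,::-1])
E
```

```text
[ 0.43872929 -0.40584944  0.09922247] [-89.93023228   0.10903009 -82.00245803]
t=79.2 N=1 row=[[1.42, -0.78, -1.04],[-0.07, 0.2, -0.11]] |d|=1.9 |w|=0.24
```

View pics/scene41.png

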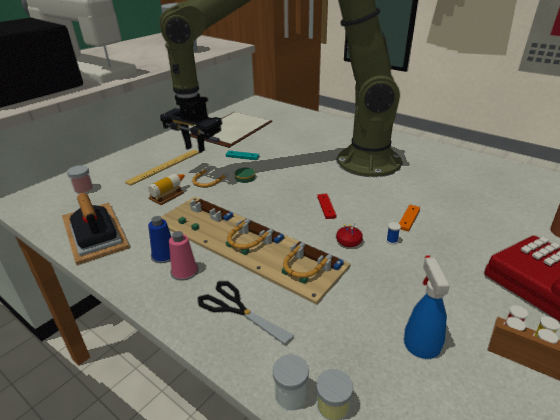

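View pics/top41.png

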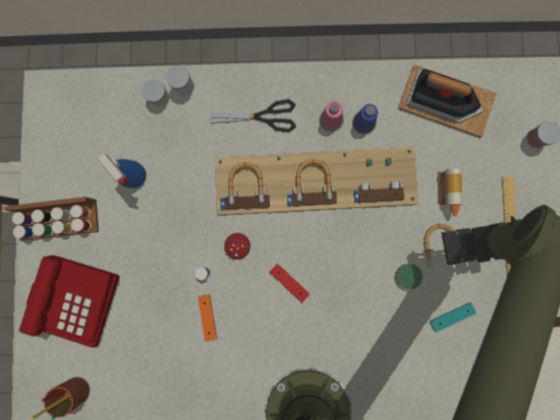

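Handle B is undisturbed: its bow is at top px (440,228), with the gripper above the right leg. The scene view shows nothing in the way of a descent.

Request:
carry_out(targets=[[[1.4,15,-1.0],[0,0.2,0]],[[0,25,0],[0,0,0]],[[0,23,0],[0,0,0]],[[0,0,0],[0,0,0]],[[0,0,0],[0,0,0]]])

```text
time_s: 79.75
tool_pos: [0.4359, -0.4088, 0.0354]
tool_rot: [-90.0, 0.1, -82.4]
force: [0.0, 0.9, -0.1]
grip_width: 0.0435
```

```bash
python3 - <<'E'
from pl import *
import cv2
p,R,o=cur();print(p,o['tool_rot'])
plan((0.4379,-0.4074,0.01),-82.2,0,N=1)
a=env.read_camera('scene');cv2.imwrite('pics/scene42.png',cv2.resize(a[120:210,150:290][:,:,::-1],None,fx=5.5,fy=5.5,interpolation=cv2.INTER_CUBIC))
a=env.read_camera('top');cv2.imwrite('pics/top42.png',cv2.resize(a[200:300,390:530][:,:,::-1],None,fx=5.5,fy=5.5,interpolation=cv2.INTER_CUBIC))
E
```

```text
[ 0.43590075 -0.40884207  0.03537761] [-90.03943065   0.13086333 -82.36123972]
t=79.8 N=1 row=[[-1.11, 25.38, 2.19],[0.04, -0.16, -0.13]] |d|=25.5 |w|=0.21
```

View pics/scene42.png

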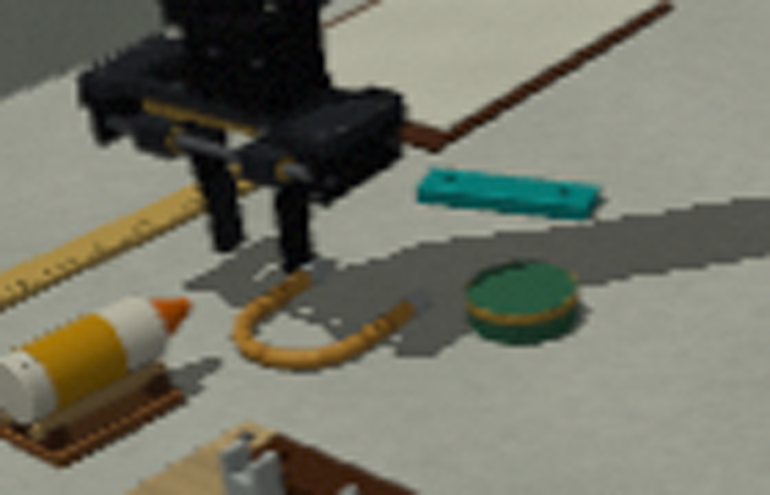

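View pics/top42.png

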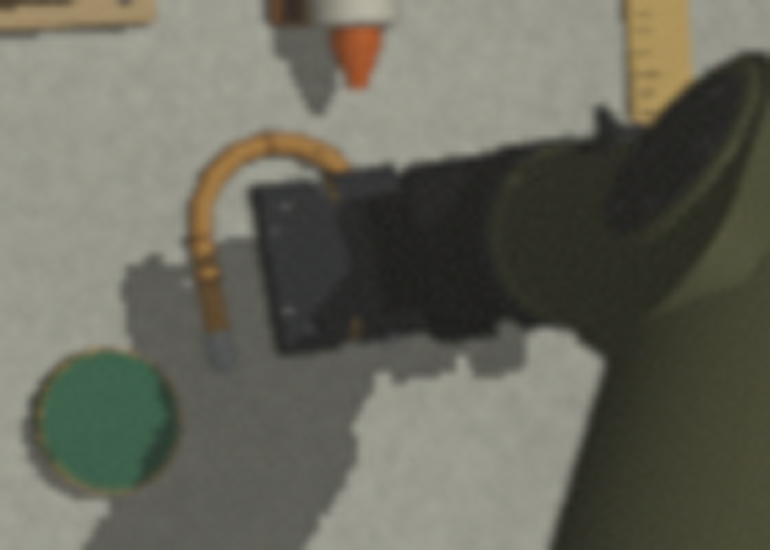

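The left cap is unchanged at top px (430, 264), and the fingers straddle the leg. I'll descend further.

Request:
carry_out(targets=[[[-1.1,15,2.2],[0,0,0]],[[0,10,0],[0,0,0]],[[0,0,0],[0,0,0]],[[0,0,0],[0,0,0]],[[0,0,0],[0,0,0]]])

```text
time_s: 80.35
tool_pos: [0.4382, -0.4083, 0.0112]
tool_rot: [-90.0, 0.0, -82.4]
force: [0.4, -0.5, -0.3]
grip_width: 0.0438
```

```bash
python3 - <<'E'
from pl import *
import cv2
p,R,o=cur();print(p,o['tool_rot'],o['force'])
plan((0.4379,-0.4074,0.003),-82.2,0,N=1)
E
```

```text
[ 0.43821182 -0.40832655  0.01116146] [-8.99822727e+01  4.07579658e-02 -8.23996341e+01] [ 0.39887305 -0.54394962 -0.34245076]
t=80.3 N=1 row=[[-0.95, 8.16, -0.19],[-0.02, -0.2, -0.04]] |d|=8.2 |w|=0.20
```

Request:
carry_out(targets=[[[-0.9,4,0],[0,0,0]],[[0,4,0],[0,0,0]],[[0,0,0],[0,0,0]],[[0,0,0],[0,0,0]]])

```text
time_s: 80.75
tool_pos: [0.4378, -0.4072, 0.0028]
tool_rot: [-90.0, 0.1, -82.4]
force: [-0.2, 0.3, 0.3]
grip_width: 0.0435
```

Request:
carry_out(targets=[[[0,0,0],[0,0,0]],[[0,0,0],[0,0,0]],[[0,0,0],[0,0,0]],[[0,0,0],[0,0,0]],[[0,0,0],[0,0,0]],[[0,0,0],[0,0,0]]], jaw=0, squeeze=55)

```text
time_s: 81.35
tool_pos: [0.438, -0.4072, 0.003]
tool_rot: [-90.0, 0.1, -82.4]
force: [-0.9, -0.1, -0.1]
grip_width: 0.0104
```

Gripped at 10.4 mm, as expected. Lifting now.

Request:
carry_out(targets=[[[0,-3,0],[0,0,0]],[[0,-6,0],[0,0,0]],[[0,-10,0],[0,0,0]],[[0,-15,0],[0,0,0]],[[0,-20,0],[0,0,0]],[[0,-22,0],[0,0,0]],[[0,-20,0],[0,0,0]],[[0,-14,0],[0,0,0]],[[0,0,0],[0,0,0]],[[0,0,0],[0,0,0]]])

```text
time_s: 82.35
tool_pos: [0.4379, -0.4073, 0.1131]
tool_rot: [-90.0, 0.0, -82.4]
force: [0.2, -0.1, -1.1]
grip_width: 0.0101
```

```bash
python3 - <<'E'
from pl import *
import cv2
p,R,o=cur();print(p,o['tool_rot'],o['force'],o['grip_width'])
plan((*st(3,32,-40),0.11),-88,0)
a=env.read_camera('scene');cv2.imwrite('pics/scene43.png',cv2.resize(a[100:210,140:290][:,:,::-1],None,fx=5,fy=5,interpolation=cv2.INTER_CUBIC))
E
```

```text
[ 0.43785457 -0.40730677  0.11307016] [-8.99946945e+01  4.39286827e-02 -8.23969165e+01] [ 0.22244598 -0.08321896 -1.11133958] 0.01006937886770387
t=82.3 N=6 row=[[-24.1, 0.52, 32.68],[-0.0, 0.93, -0.01]] |d|=40.6 |w|=0.93
```

View pics/scene43.png

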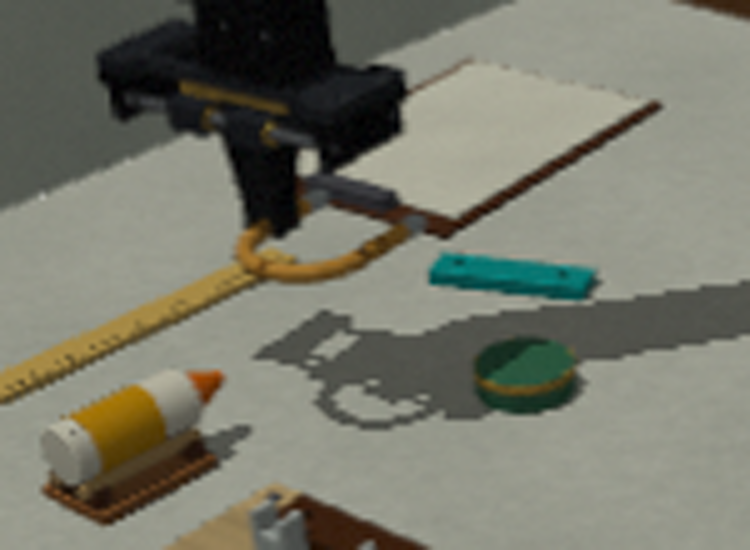

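The handle is held with its bow forward and level. I'll carry it over to station 3; the handle stays at z > 0.1, clear of the bottle top at 0.059.

Request:
carry_out(targets=[[[-15,0.4,20],[0,0.6,0]],[[-24.1,0.5,32.7],[0,0.95,0]],[[-24.1,0.5,32.7],[0,0.95,0]],[[-24.1,0.5,32.7],[0,0.95,0]],[[-24.1,0.5,32.7],[0,0.95,0]],[[-18,0.5,24],[0,0.7,0]],[[-15.1,0.4,21.4],[0,0.5,0]],[[0,0,0],[0,0,0]],[[0,0,0],[0,0,0]],[[0,0,0],[0,0,0]]])

```text
time_s: 83.4
tool_pos: [0.6188, -0.2472, 0.1087]
tool_rot: [-90.1, 0.0, -88.1]
force: [0.7, -0.1, -0.6]
grip_width: 0.0103
```

```bash
python3 - <<'E'
from pl import *
import cv2
from h import w2p
p,R,o=cur();print(p,o['tool_rot'],o['force'],o['grip_width'])
plan((*st(3,32,-40),0.11),-88,0)
for n in('scene','top'):
    for q in ((-16,-40),(84,0),(-16,40)):
        print(n,q,w2p(n,np.array([[*st(3,*q),.115]])))
    a=env.read_camera(n);cv2.imwrite(f'pics/{n}44.png',a[:,:,::-1])
E
```

```text
[ 0.61876243 -0.24719708  0.1086993 ] [-9.01417181e+01  4.92063284e-02 -8.80874857e+01] [ 0.66063621 -0.14158922 -0.63394049] 0.010304195965725344
t=83.4 N=1 row=[[-1.81, -1.3, 1.05],[0.14, -0.09, -0.05]] |d|=2.5 |w|=0.17
scene (-16, -40) [[197.02996868 176.10692804]]
scene (84, 0) [[180.21112666 195.77471288]]
scene (-16, 40) [[217.6614637  184.29370673]]
top (-16, -40) [[403.91292927 188.36019369]]
top (84, 0) [[384.8663464  149.44610964]]
top (-16, 40) [[371.55458396 190.08746926]]
```

```bash
python3 chkL.py 3 45 -40 "(170,168,228,205)" "(362,142,412,200)"
```

```text
[ 0.61896761 -0.24748448  0.10932976] [-9.00805580e+01  3.38724459e-02 -8.81247551e+01] [-0.39101304 -0.77339574 -0.34726651] 0.010433949717960276 83.5
[ 3.05 -0.71  0.69 -0.03 -1.6  -0.16] {'scene': (1.26, 237)}
endR [-13.8 -42.7] 111.7
arcR [ 46.2 -42.9] 113.4
crown [86.3 -3. ] 114.4
arcL [46.4 37.1] 113.1
endL [-13.6  37.3] 111.5
[ 3.53  1.37  1.47  0.66 -1.13  0.14] {'scene': (1.27, 237), 'top': (0.78, 83)}
endR [-13.3 -41.2] 112.8
arcR [ 46.7 -40.6] 114.0
crown [86.3 -0.3] 114.9
arcL [45.9 39.4] 114.2
endL [-14.1  38.8] 113.0
```

```bash
ls -t pics o45* 2>/dev/null | head -4; python3 -c "
import cv2
for n in 'st':
    a=cv2.imread(f'pics/o45{n}.png');print(a.shape)
"
```

```text
pics:
o45t.png
o45s.png
top44.png
(504, 686, 3)
(651, 630, 3)
```

View pics/o45s.png

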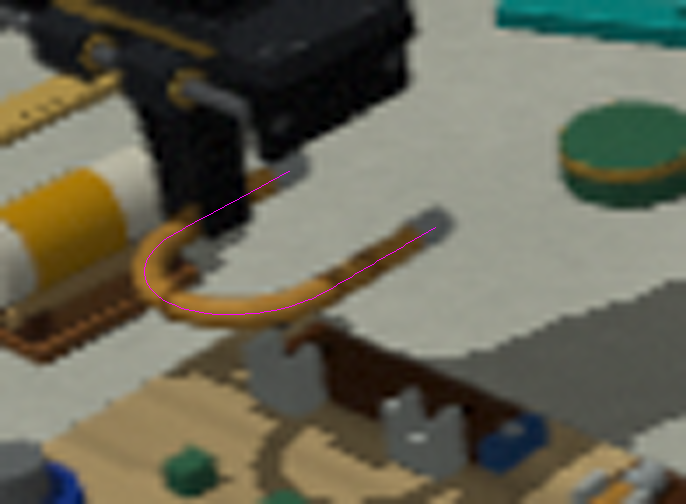

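View pics/o45t.png

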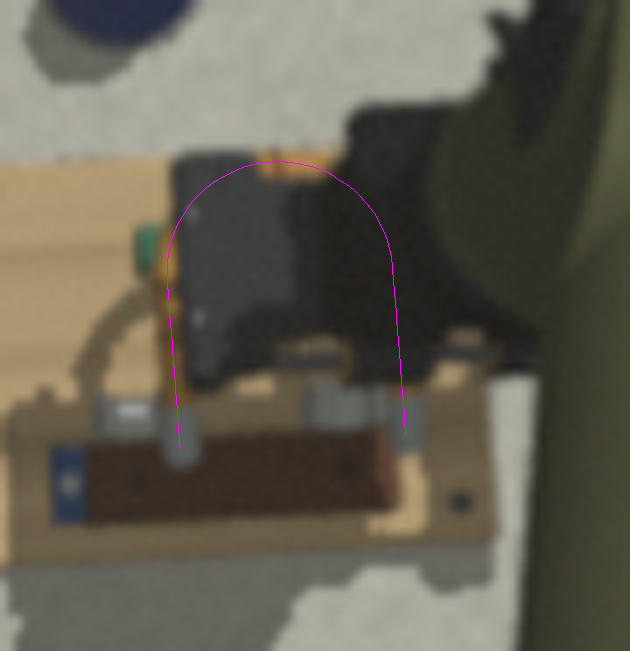

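The handle fit agrees with both views. It needs about 2 mm in −x and +2.3 mm in y. I'll correct that and lower.

```bash
python3 - <<'E'
from pl import *
plan((*st(3,29.7,-40),0.0585),-88,0,N=1)
E
```

```text
t=83.6 N=1 row=[[-1.75, 51.29, -1.88],[0.03, -0.1, -0.03]] |d|=51.4 |w|=0.11
```

Request:
carry_out(targets=[[[-1.8,8,-1.9],[0,-0.1,0]],[[0,15,0],[0,0,0]],[[0,15,0],[0,0,0]],[[0,10,0],[0,0,0]],[[0,3,0],[0,0,0]],[[0,0,0],[0,0,0]],[[0,0,0],[0,0,0]],[[0,0,0],[0,0,0]]])

```text
time_s: 84.4
tool_pos: [0.6189, -0.2442, 0.0596]
tool_rot: [-89.9, 0.0, -87.9]
force: [-0.3, 0.2, -0.0]
grip_width: 0.0106
```

```bash
python3 - <<'E'
from pl import *
plan((*st(3,29.7,-40),0.049),-88,0,N=1)
E
python3 chkL.py 3 46 -40 "(170,188,228,228)" "(362,142,412,204)"
```

```text
t=84.4 N=1 row=[[1.19, 10.6, -1.5],[-0.07, 0.11, -0.03]] |d|=10.8 |w|=0.13
[ 0.61890086 -0.24418847  0.0596048 ] [-8.99288755e+01  2.95846136e-02 -8.78933784e+01] [-0.30032344  0.19126283 -0.04106169] 0.010559729133588491 84.4
[ 0.34 -0.05  0.05  0.13 -0.36  0.35] {'scene': (1.32, 245)}
endR [-16.5 -39.1] 62.4
arcR [ 43.5 -38.8] 62.7
crown [83.4  1.4] 63.2
arcL [43.2 41.2] 63.2
endL [-16.8  40.9] 62.8
[ 3.16  1.9   0.9   0.98 -1.29  0.83] {'scene': (1.32, 245), 'top': (0.76, 69)}
endR [-13.6 -37.8] 62.4
arcR [ 46.3 -36.7] 63.8
crown [85.6  4.1] 65.2
arcL [44.8 43.3] 64.9
endL [-15.2  42.2] 63.6
```

View pics/o46s.png

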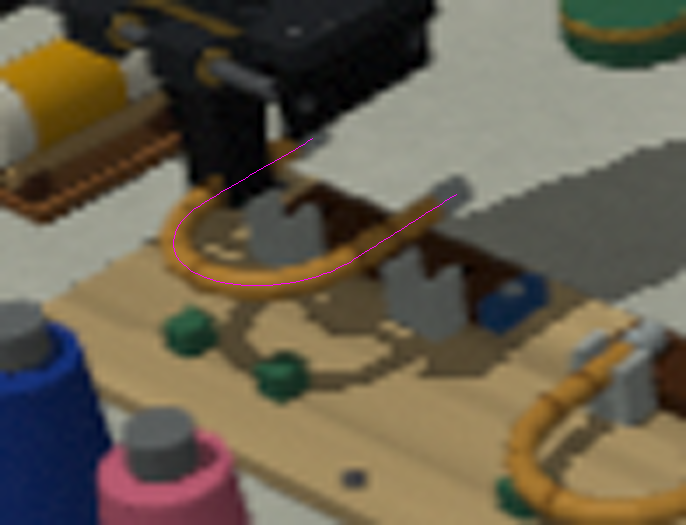

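View pics/o46t.png

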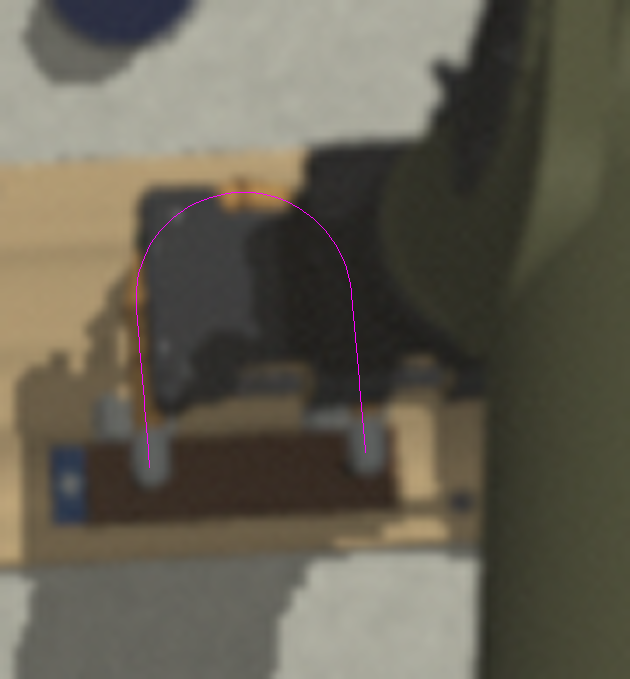

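Request:
carry_out(targets=[[[1.2,5,0],[0,0.4,0]],[[0,5,-0.4],[0,0,0]],[[0,0,0],[0,0,0]],[[0,0,0],[0,0,0]],[[0,0,0],[0,0,0]]])

```text
time_s: 85.0
tool_pos: [0.618, -0.2452, 0.0488]
tool_rot: [-90.0, 0.1, -88.3]
force: [0.3, -0.2, -0.3]
grip_width: 0.0106
```

```bash
python3 - <<'E'
from pl import *
p,R,o=cur();print(p,o['tool_rot'])
plan((*st(3,31,-40),0.043),-88.3,0,N=1)
E
python3 chkL.py 3 47 -40 "(170,190,230,232)" "(362,142,412,206)"
```

```text
[ 0.6179894  -0.24521485  0.04882443] [-8.99998964e+01  6.27885368e-02 -8.82918140e+01]
t=85.0 N=1 row=[[0.2, 5.82, 0.76],[-0.0, 0.01, -0.06]] |d|=5.9 |w|=0.06
[ 0.6179894  -0.24521485  0.04882443] [-8.99998964e+01  6.27885368e-02 -8.82918140e+01] [ 0.25794447 -0.20259324 -0.27178735] 0.010560770781886763 85.0
[ 1.01  0.14 -0.26  0.19 -1.5   0.64] {'scene': (1.37, 252)}
endR [-16.7 -39.6] 50.3
arcR [ 43.2 -39.7] 51.9
crown [83.3  0.2] 53.4
arcL [43.4 40.3] 52.8
endL [-16.6  40.4] 51.2
[ 3.05  2.16  0.62  0.88 -2.03  1.03] {'scene': (1.37, 252), 'top': (0.82, 75)}
endR [-14.7 -38.2] 50.7
arcR [ 45.3 -37.5] 52.9
crown [84.8  2.9] 55.0
arcL [44.4 42.4] 54.3
endL [-15.5  41.8] 52.2
```

View pics/o47s.png

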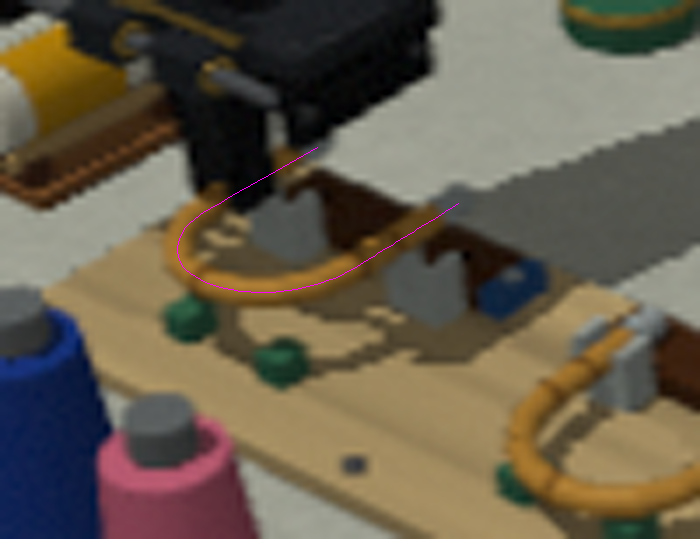

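View pics/o47t.png

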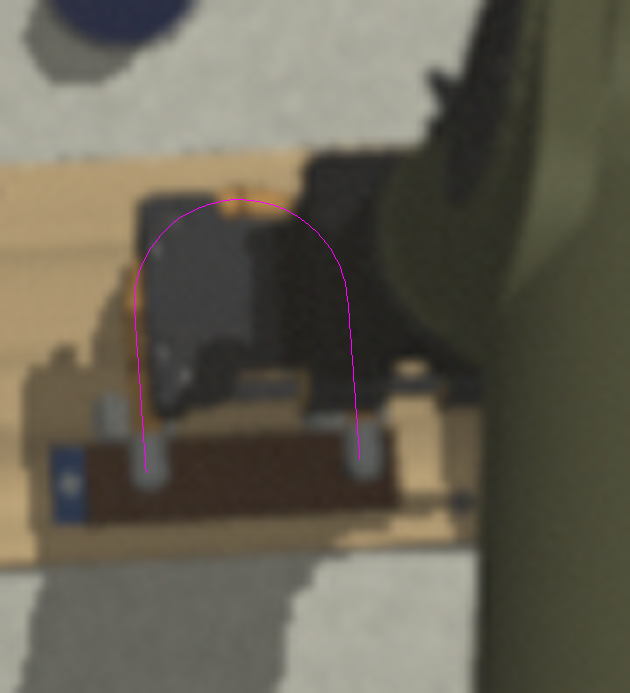

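The legs line up with the notches. Lowering in small steps.

Request:
carry_out(targets=[[[0.2,2,0.8],[0,0,0]],[[0,2,0],[0,0,0]],[[0,2,0],[0,0,0]],[[0,2,0],[0,0,0]],[[0,0,0],[0,0,0]],[[0,0,0],[0,0,0]]])

```text
time_s: 85.7
tool_pos: [0.6187, -0.2454, 0.0407]
tool_rot: [-90.0, 0.1, -88.3]
force: [0.1, 0.4, -1.6]
grip_width: 0.0104
```

```bash
python3 - <<'E'
from pl import *
import cv2
p,R,o=cur();print(p,o['tool_rot'],o['force'])
plan((*st(3,31,-40),0.034),-88.3,0,N=1)
a=env.read_camera('scene');cv2.imwrite('pics/scene48.png',cv2.resize(a[175:245,155:245][:,:,::-1],None,fx=8,fy=8,interpolation=cv2.INTER_CUBIC))
E
```

```text
[ 0.61867426 -0.2453642   0.04068148] [-9.00153767e+01  6.62840713e-02 -8.82933023e+01] [ 0.11169197  0.35508932 -1.63595357]
t=85.7 N=1 row=[[0.03, 6.68, 0.09],[0.02, 0.01, -0.07]] |d|=6.7 |w|=0.07
```

View pics/scene48.png

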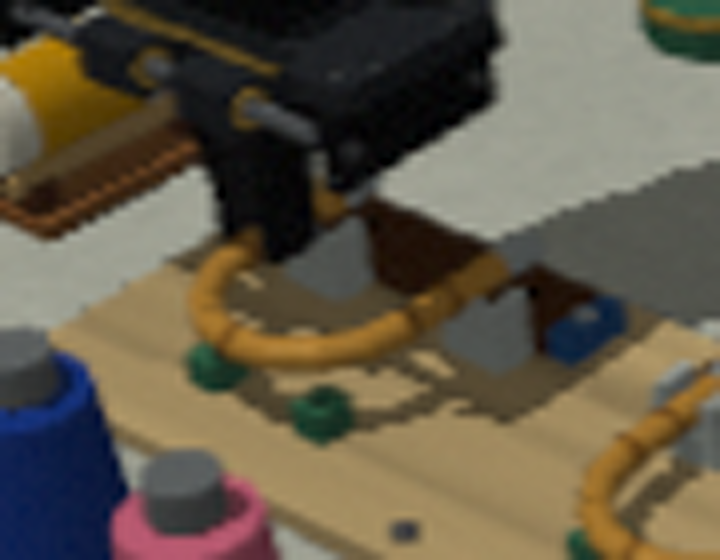

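Request:
carry_out(targets=[[[0,1.5,0],[0,0,0]],[[0,1.5,0],[0,0,0]],[[0,1.5,0],[0,0,0]],[[0,1.5,0],[0,0,0]],[[0,0,0],[0,0,0]],[[0,0,0],[0,0,0]]])

```text
time_s: 86.35
tool_pos: [0.6187, -0.2454, 0.0348]
tool_rot: [-90.0, 0.1, -88.3]
force: [0.8, -0.1, -0.6]
grip_width: 0.0103
```

Request:
carry_out(targets=[[[0,1.5,0],[0,0,0]],[[0,1.5,0],[0,0,0]],[[0,1,0],[0,0,0]],[[0,0,0],[0,0,0]],[[0,0,0],[0,0,0]]])

```text
time_s: 86.85
tool_pos: [0.6187, -0.2454, 0.0308]
tool_rot: [-90.0, 0.1, -88.3]
force: [0.1, 0.7, 0.4]
grip_width: 0.0104
```

Request:
carry_out(targets=[[[0,1,0],[0,0,0]],[[0,1,0],[0,0,0]],[[0,0,0],[0,0,0]],[[0,0,0],[0,0,0]]])

```text
time_s: 87.25
tool_pos: [0.6187, -0.2454, 0.0288]
tool_rot: [-90.0, 0.1, -88.3]
force: [0.3, -0.5, -0.3]
grip_width: 0.0104
```

Request:
carry_out(targets=[[[0,1,0],[0,0,0]],[[0,0,0],[0,0,0]],[[0,0,0],[0,0,0]]])

```text
time_s: 87.55
tool_pos: [0.6189, -0.2455, 0.028]
tool_rot: [-90.0, 0.1, -88.3]
force: [0.1, -0.3, 0.8]
grip_width: 0.0105
```

Request:
carry_out(targets=[[[0,1,0],[0,0,0]],[[0,0,0],[0,0,0]],[[0,0,0],[0,0,0]]])

```text
time_s: 87.85
tool_pos: [0.6189, -0.2455, 0.0279]
tool_rot: [-90.0, 0.0, -88.3]
force: [-1.3, 0.0, 5.1]
grip_width: 0.0106
```

```bash
python3 - <<'E'
from pl import *
import cv2
p,R,o=cur();print(p,o['tool_rot'],o['force'])
a=env.read_camera('scene');cv2.imwrite('pics/scene49.png',cv2.resize(a[175:245,155:245][:,:,::-1],None,fx=8,fy=8,interpolation=cv2.INTER_CUBIC))
E
```

```text
[ 0.61893083 -0.24546718  0.02793999] [-8.99843941e+01  3.89692491e-02 -8.82977864e+01] [-1.33467307  0.04131089  5.12981364]
```

I've used up the picture views, so the remaining checks are numeric. Contact came at TCP z = 0.028 with 5 N, the same seated signature as stations 1 and 2. I'll ease off, release and retreat.

Request:
carry_out(targets=[[[0,-1.2,0],[0,0,0]],[[0,0,0],[0,0,0]]])

```text
time_s: 88.1
tool_pos: [0.6188, -0.2454, 0.028]
tool_rot: [-90.0, 0.1, -88.3]
force: [-0.4, 0.6, 3.1]
grip_width: 0.0104
```

Request:
carry_out(targets=[[[0,0,0],[0,0,0]],[[0,0,0],[0,0,0]],[[0,0,0],[0,0,0]],[[0,0,0],[0,0,0]],[[0,0,0],[0,0,0]]], jaw=0.4)

```text
time_s: 88.6
tool_pos: [0.6187, -0.2454, 0.0279]
tool_rot: [-90.0, 0.1, -88.3]
force: [1.2, 0.4, -0.4]
grip_width: 0.0335
```

Request:
carry_out(targets=[[[0,-5,0],[0,0,0]],[[0,-10,0],[0,0,0]],[[0,-15,0],[0,0,0]],[[0,-20,0],[0,0,0]],[[0,-25,0],[0,0,0]],[[0,-25,0],[0,0,0]],[[0,-25,0],[0,0,0]],[[0,-15,0],[0,0,0]],[[0,0,0],[0,0,0]]])

```text
time_s: 89.5
tool_pos: [0.6205, -0.246, 0.1719]
tool_rot: [-89.7, -0.1, -88.3]
force: [0.1, 0.2, 0.1]
grip_width: 0.0351
```

Request:
carry_out(targets=[[[0,-5,-25],[0,0,0]],[[0,-5,-35],[0,0,0]],[[0,0,-35],[0,0,0]],[[0,0,-35],[0,0,0]],[[0,0,-25],[0,0,0]],[[0,0,-10],[0,0,0]],[[0,0,0],[0,0,0]],[[0,0,0],[0,0,0]]])

```text
time_s: 90.3
tool_pos: [0.4548, -0.2502, 0.1779]
tool_rot: [-90.0, 0.1, -88.3]
force: [-0.7, 1.0, 0.0]
grip_width: 0.0344
```

```bash
sed -n 1,60p sfit.py; cat hd.py | head -40; ls *.npy *.json *.txt pics 2>/dev/null | head -120
```

```text
from pl import *
def sfit(n,im,q0,z=.006,tol=.012,iters=4):
    K=hmask(im,(0,0,560,420)); vv,uu=np.nonzero(K); P=p2w(n,np.c_[uu,vv],z)[:,:2]
    q=np.array(q0,float)
    for i in range(iters):
        C,S=np.cos(q[2]),np.sin(q[2]); d=P-q[:2]; l=np.c_[C*d[:,0]+S*d[:,1],-S*d[:,0]+C*d[:,1]]
        ok=udist(l)<tol; m=np.zeros_like(K); m[vv[ok],uu[ok]]=True
        q,e,N=fith(n,m,z,q)
    return q,e,N
from jig import *
def upts():
    a=np.linspace(0,60,31); t=np.linspace(-np.pi/2,np.pi/2,41)
    L=np.c_[a-50,0*a-40]; Rr=np.c_[a-50,0*a+40]; A=np.c_[10+40*np.cos(t),40*np.sin(t)]
    return np.r_[L,A,Rr[::-1]]/1000.
U=upts()
def udist(q):  # q in handle frame (m): signed-ish distance to curve centre line
    x,y=q[:,0],q[:,1]
    straight=np.hypot(np.minimum(x+.05,0),np.abs(y)-.04)
    arc=np.abs(np.hypot(x-.01,y)-.04)
    return np.where(x<.01,straight,arc)
def hmask(im,roi):
    hsv=cv2.cvtColor(im,cv2.COLOR_RGB2HSV).astype(int); H,S,V=hsv[...,0],hsv[...,1],hsv[...,2]
    m=(H>=8)&(H<=24)&(S>105)&(V>70); z=np.zeros_like(m); x0,y0,x1,y1=roi; z[y0:y1,x0:x1]=m[y0:y1,x0:x1]; return z
def fi
[... 930 characters left out ...]
.png
s19.png
s2.png
s20.png
s21.png
s22.png
s23.png
s24.png
s25.png
s26.png
s27.png
s28.png
s29.png
s3.png
s30.png
s31.png
s32.png
s33.png
s34.png
s37.png
s38.png
s6.png
s7.png
s8.png
s9.png
scene0.png
scene22.png
scene26.png
scene27.png
scene28.png
scene30.png
scene34.png
scene38.png
scene4.png
scene41.png
scene42.png
scene43.png
scene44.png
scene48.png
scene49.png
scene5.png
t1.png
t12.png
t13.png
t14.png
t16.png
t17.png
t2.png
t20.png
t23.png
t25.png
t26.png
t27.png
t28.png
t29.png
t3.png
t30.png
t31.png
t32.png
t33.png
t34.png
t38.png
t40.png
t6.png
t8.png
t9.png
top0.png
top22.png
top26.png
top27.png
top28.png
top30.png
top34.png
top38.png
top4.png
top41.png
top42.png
top44.png
top5.png
```

```bash
python3 - <<'E'
from sfit import *
import cv2
np.set_printoptions(suppress=True)
S=env.read_camera('scene');T=env.read_camera('top')
cv2.imwrite('fs.png',S[:,:,::-1]);cv2.imwrite('ft.png',T[:,:,::-1])
for k in(1,2,3):
    c=st(k,34,0)
    for n,im in(('scene',S),('top',T)):
        for z in (.025,.031,.037):
            q,e,N=sfit(n,im,[c[0],c[1],J[2]],z=z,tol=.01)
            # local
            d=q[:2]-st(k,0,0);C,s=np.cos(J[2]),np.sin(J[2])
            print(k,n,z,'local',np.round([1000*(C*d[0]+s*d[1]),1000*(-s*d[0]+C*d[1]),np.degrees(q[2]-J[2])],2),'rms',round(e,2),N)
E
```

```text
1 scene 0.025 local [29.91 -3.97  6.32] rms 4.98 428
1 scene 0.031 local [34.54 -0.69  5.5 ] rms 5.01 435
1 scene 0.037 local [38.72  2.71  4.88] rms 4.96 434
1 top 0.025 local [33.53  1.48  0.47] rms 3.61 349
1 top 0.031 local [32.28  0.92 -2.77] rms 3.6 351
1 top 0.037 local [30.6   0.49 -7.23] rms 3.94 371
2 scene 0.025 local [28.32 -7.25  7.16] rms 5.05 336
2 scene 0.031 local [33.31 -2.14  6.8 ] rms 5.04 339
2 scene 0.037 local [37.15  2.36  5.33] rms 5.21 351
2 top 0.025 local [32.29 -0.73 -3.72] rms 3.84 372
2 top 0.031 local [31.2  -0.57 -0.57] rms 3.63 363
2 top 0.037 local [29.98 -0.27 -2.32] rms 3.75 368
3 scene 0.025 local [29.25 -8.08 10.7 ] rms 4.95 269
3 scene 0.031 local [34.22 -1.79  9.7 ] rms 5.22 282
3 scene 0.037 local [38.    3.26  6.47] rms 5.22 282
3 top 0.025 local [33.17 -2.01  0.53] rms 3.68 373
3 top 0.031 local [31.61 -1.    5.02] rms 3.97 390
3 top 0.037 local [30.31  0.04  5.71] rms 4.03 395
```

```bash
cat > fin.py <<'E'
from pl import *
from hd import U
import cv2,sys
from scipy.optimize import minimize, least_squares
from scipy.spatial import cKDTree
from scipy.ndimage import distance_transform_edt
np.set_printoptions(suppress=True)
def w(k,x,y,z,yaw,pitch):
    Ro_=Ro.from_euler('zy',[yaw,-pitch],degrees=True)
    P=Ro_.apply(np.c_[U*1000,np.zeros(len(U))])+[x,y,z]
    out=[]
    for p in P:
        a=st(k,p[0],p[1]); out.append([a[0],a[1],.012+p[2]/1000])
    return np.array(out)
def tube(n,P,sh):
    m=np.zeros(sh,np.uint8)
    uv=w2p(n,P); R=np.array(env.get_calibration(n)['R']);t=np.array(env.get_calibration(n)['t']);f=env.get_calibration(n)['fx']
    d=(P@R.T+t)[:,2].mean(); th=f*.012/d
    M=np.zeros((sh[0]*8,sh[1]*8),np.uint8)
    cv2.polylines(M,[np.round(uv*8+3.5).astype(int)],False,255,int(round(th*8)))
    return cv2.resize(M,(sh[1],sh[0]),interpolation=cv2.INTER_AREA)/255.
if __name__=="__main__":
  for n in('scene','top'):
    im=env.read_camera(n)
    D=env.outline_of(n,'handle1')
    cs=[]
    for d in D:
        mk=d['mask']; print(n,np.round(d['xy'],1),round(d['p'],2),mk.sum())
        if d['p']<.3: continue
        best=min((np.hypot(*(w2p(n,np.array([[*st(k,34,0),.031]]))[0]-d['xy'])),k) for k in(1,2,3))
        k=best[1]; vv,uu=np.nonzero(mk); x0,x1,y0,y1=uu.min()-15,uu.max()+15,vv.min()-15,vv.max()+15
        def loss(v):
            a=tube(n,w(k,*v),mk.shape); return ((a-mk)**2).sum()
        s=None
        for z0 in (19,25):
          v0=[34,0,z0,0,0]
          r=minimize(loss,v0,method='Nelder-Mead',options=dict(initial_simplex=np.array([v0]+[np.array(v0)+e for e in np.diag([4,4,4,3,3])]),maxfev=160))
          if s is None or r.fun<s.fun: s=r
        f19=loss([34,0,19,0,0])
        r19=minimize(lambda q:loss([q[0],q[1],19,q[2],0]),[34,0,0],method='Nelder-Mead',options=dict(maxfev=90,initial_simplex=[[34,0,0],[38,0,0],[34,4,0],[34,0,3]]))
        print(' st',k,'free',np.round(s.x,1),round(s.fun,1),'z19',np.round(r19.x,1),round(r19.fun,1),'nominal',round(f19,1))
E
time python3 fin.py
```

```text
scene [301.1 271.5] 0.93 320
 st 1 free [33.4 -0.1 19.7  1.3  2. ] 96.7 z19 [31.6 -0.8  1.4] 100.8 nominal 128.3
scene [194.  222.2] 0.63 298
 st 3 free [36.   1.7 22.7  0.2  0.5] 56.1 z19 [32.9 -2.5 -0.1] 57.7 nominal 91.2
scene [239.7 243.1] 0.6 315Traceback (most recent call last):
  File "fin.py", line 37, in <module>
    r=minimize(loss,v0,method='Nelder-Mead',options=dict(initial_simplex=np.array([v0]+[np.array(v0)+e for e in np.diag([4,4,4,3,3])]),maxfev=160))
    res = _minimize_neldermead(fun, x0, args, callback, bounds=bounds,
                               **options)
    fxr = func(xr)
    fx = function(np.copy(x), *(wrapper_args + args))
  File "fin.py", line 33, in loss
    a=tube(n,w(k,*v),mk.shape); return ((a-mk)**2).sum()
  File "fin.py", line 17, in tube
    uv=w2p(n,P); R=np.array(env.get_calibration(n)['R']);t=np.array(env.get_calibration(n)['t']);f=env.get_calibration(n)['fx']
                            ~~~~~~~~~~~~~~~~~~~^^^
ValueError: time passes only in moves, steps and waits

real	0m16.073s
user	0m7.583s
sys	0m3.173s
```

```bash
sed -i "s/^def w(k/CAL={n:env.get_calibration(n) for n in('scene','top')}\ndef w(k/; s/env.get_calibration(n)\['/CAL[n]['/g" fin.py; grep -n "get_cal" h.py jig.py hd.py mo.py; sed -i "s/maxfev=160/maxfev=130/" fin.py; python3 fin.py; python3 -c "
from cell import env;print(env.get_obs()['time_s'])"
```

```text
h.py:7:    c=env.get_calibration(n)
scene [242.5 242.5] 0.7 350
 st 2 free [32.3  0.2 20.7  1.4  0.3] 38.6 z19 [30.4 -1.3  1.3] 38.3 nominal 92.8
scene [300.4 273.4] 0.6 416
 st 1 free [33.1  0.9 20.4  1.6  0.4] 36.1 z19 [31.5  0.   1.6] 36.3 nominal 73.1
scene [195.  222.9] 0.51 288
 st 3 free [35.9  1.7 22.2 -0.2  1.3] 48.9 z19 [32.4 -2.2 -1.5] 50.6 nominal 78.6
top [256.3 171.1] 0.78 360
 st 1 free [31.5  0.7 22.6 -0.3 -0.9] 59.7 z19 [32.   1.  -0.3] 59.0 nominal 91.7
top [385.1 160. ] 0.74 389
 st 3 free [31.3 -0.2 21.2  0.3  1. ] 70.4 z19 [31.9 -0.6 -0.6] 69.2 nominal 101.2
top [300.6 173.4] 0.67 497
 st 2 free [30.6 -0.4 17.3  0.3  3.5] 52.3 z19 [30.7 -0.4  0. ] 51.9 nominal 114.3
90.7
```

```bash
cat > fin2.py <<'E'
from fin import *
def w6(k,x,y,z,yaw,pitch,roll):
    P=Ro.from_euler('ZYX',[yaw,-pitch,roll],degrees=True).apply(np.c_[U*1000,np.zeros(len(U))])+[x,y,z]
    a=st(k,0,0);C,s=np.cos(J[2]),np.sin(J[2])
    return np.c_[a[0]+(C*P[:,0]-s*P[:,1])/1000,a[1]+(s*P[:,0]+C*P[:,1])/1000,.012+P[:,2]/1000]
M={}
for n in('scene','top'):
    env.read_camera(n)
    for d in env.outline_of(n,'handle1')[:3]:
        if d['p']<.3: continue
        k=min((np.hypot(*(w2p(n,np.array([[*st(k,34,0),.031]]))[0]-d['xy'])),k) for k in(1,2,3))[1]
        M[n,k]=d['mask']
print(sorted(M))
B={'top':(-2.5,-.8),'scene':(-1,-1)}
for k in(1,2,3):
    def loss(v):
        return sum(((tube(n,w6(k,v[0]+B[n][0],v[1]+B[n][1],*v[2:]),M[n,k].shape)-M[n,k])**2).sum() for n in B if (n,k) in M)
    v0=np.array([34,0,19,0,0,0.])
    r=minimize(loss,v0,method='Nelder-Mead',options=dict(maxfev=260,initial_simplex=np.array([v0]+[v0+e for e in np.diag([3,3,4,3,3,4])])))
    print(k,'fit x y z yaw pitch roll',np.round(r.x,1),round(r.fun,1),'nominal',round(loss(v0),1),'roll+11',round(loss([34,0,26,0,0,11]),1),'roll-11',round(loss([34,0,26,0,0,-11]),1),'pitch up 5',round(loss([34,0,22,0,5,0]),1),round(loss([34,0,22,0,-5,0]),1))
E
python3 fin2.py; python3 - <<'E'
import cv2,numpy as np
# bystander comparison: earlier full frames vs now
for a,b in(('pics/scene41.png','fs.png'),('pics/top41.png','ft.png')):
    A=cv2.imread(''+a);Bm=cv2.imread(''+b)
    d=(cv2.GaussianBlur(cv2.absdiff(A,Bm).max(2),(5,5),0)>30).astype(np.uint8)
    n,l,s,c=cv2.connectedComponentsWithStats(d)
    print(a,[tuple(int(v) for v in x) for x in s[1:] if x[4]>8])
E
```

```text
[('scene', 1), ('scene', 2), ('scene', 3), ('top', 1), ('top', 2), ('top', 3)]
1 fit x y z yaw pitch roll [34.3  1.9 21.1 -0.1 -0.5  1. ] 112.8 nominal 194.3 roll+11 415.7 roll-11 342.3 pitch up 5 266.8 245.7
2 fit x y z yaw pitch roll [33.5  0.7 21.4  0.  -1.2  0. ] 71.0 nominal 111.0 roll+11 358.2 roll-11 270.7 pitch up 5 182.2 130.5
3 fit x y z yaw pitch roll [33.9  0.6 20.9  0.2  0.1 -1. ] 74.7 nominal 96.6 roll+11 427.3 roll-11 302.0 pitch up 5 171.5 136.8
pics/scene41.png [(201, 0, 17, 8, 96), (338, 0, 10, 29, 181), (160, 2, 95, 152, 7498), (379, 9, 18, 10, 67), (350, 21, 9, 5, 33), (350, 61, 9, 49, 208), (390, 68, 13, 46, 187), (394, 142, 37, 22, 359), (189, 148, 158, 54, 3633), (346, 163, 9, 4, 22), (243, 172, 6, 5, 11), (179, 199, 44, 30, 386), (200, 220, 15, 9, 49)]
pics/top41.png [(362, 157, 39, 41, 449), (316, 193, 244, 227, 34415), (465, 262, 4, 5, 17), (492, 327, 62, 93, 3778)]
```

```bash
python3 - <<'E'
import cv2,numpy as np
for a,b in(('pics/scene0.png','fs.png'),('pics/top0.png','ft.png')):
    A=cv2.imread(a);Bm=cv2.imread(b)
    if A.shape!=Bm.shape: print(a,A.shape);continue
    d=(cv2.GaussianBlur(cv2.absdiff(A,Bm).max(2),(5,5),0)>30).astype(np.uint8)
    n,l,s,c=cv2.connectedComponentsWithStats(d)
    print(a,[tuple(int(v) for v in x) for x in s[1:] if x[4]>8])
E
python3 - <<'E'
from pl import *
from h import w2p
o=env.get_obs();print(o['time_s'],o['force'],o['grip_width'])
for n in('scene','top'):
    env.read_camera(n)
    for nm in('bar1','glue_bottle','chalk_tin','pincushion','thread_reel','blue_cone','pink_cone','spray_bottle','shears'):
        print(n,nm,[(np.round(d['xy'],0).astype(int).tolist(),round(d['p'],2)) for d in env.outline_of(n,nm) if d['p']>.3])
    print([np.round(w2p(n,np.array([[*st(k,-16,0),.018]]))[0]).tolist() for k in(1,2,3)], w2p(n,np.array([[.584,-.395,.039]])))
E
```

```text
pics/scene0.png [(168, 0, 38, 32, 618), (160, 0, 192, 147, 6882), (339, 0, 9, 26, 122), (381, 10, 16, 8, 49), (350, 19, 9, 6, 36), (350, 61, 9, 42, 192), (391, 68, 6, 6, 25), (394, 75, 5, 7, 23), (393, 85, 10, 35, 204), (391, 139, 39, 28, 392), (339, 157, 7, 4, 19), (227, 162, 119, 49, 1850), (347, 164, 7, 2, 10), (192, 168, 37, 21, 328), (236, 171, 12, 5, 32), (152, 174, 33, 23, 370), (181, 185, 9, 7, 41), (179, 199, 51, 30, 568), (275, 204, 46, 29, 806), (227, 219, 53, 33, 762), (200, 220, 15, 9, 48), (283, 241, 56, 41, 966), (395, 252, 29, 33, 297), (372, 264, 14, 18, 194), (365, 280, 30, 35, 746)]
pics/top0.png [(359, 157, 45, 46, 892), (291, 161, 46, 46, 860), (232, 164, 30, 18, 180), (316, 168, 238, 252, 25142), (161, 173, 11, 11, 94), (164, 174, 21, 27, 332), (230, 175, 4, 7, 14), (225, 185, 45, 25, 625), (149, 229, 45, 47, 614), (272, 229, 51, 22, 905), (453, 415, 8, 5, 30), (310, 417, 5, 3, 11)]
90.9 [-0.48550684 -1.62003234 -0.40597221] 0.03495409213689529
scene bar1 [([328, 207], 0.83), ([259, 229], 0.79), ([206, 204], 0.71), ([240, 155], 0.58), ([408, 219], 0.55), ([311, 
[... 360 characters left out ...]
], 0.73), ([235, 310], 0.66)]
[[315.0, 255.0], [259.0, 230.0], [211.0, 209.0]] [[164.61748027 184.97733329]]
top bar1 [([288, 282], 0.93), ([314, 200], 0.9), ([383, 194], 0.75), ([208, 318], 0.71), ([248, 201], 0.69), ([334, 117], 0.53)]
top glue_bottle [([451, 185], 0.69)]
top chalk_tin [([410, 274], 0.93), ([313, 178], 0.59)]
top pincushion [([237, 245], 0.93)]
top thread_reel [([203, 273], 0.44), ([314, 179], 0.37)]
top blue_cone [([368, 119], 0.94), ([371, 163], 0.52), ([382, 197], 0.46)]
top pink_cone [([334, 117], 0.68)]
top spray_bottle [([127, 170], 0.8), ([410, 274], 0.74)]
top shears [([267, 119], 0.61)]
[[247.0, 201.0], [314.0, 197.0], [381.0, 194.0]] [[453.35296692 186.38031595]]
```

```bash
python3 -c "
from cell import env;print(env.sign_off(), env.get_obs()['time_s'])"
```

```text
the job is handed in; nothing more can be done
the job is handed in; nothing more can be done
```

The bench is set up and the job was handed in at about 91 s, with the gripper open and clear of everything.

- **Bottle:** the glue bottle lies on its side in the middle of its cradle, nozzle towards the robot.
- **Bars:** three handles were on the bench, so all three stations are used. A walnut bar was pushed home by contact against the end stop and posts in each one. At the last check, all three bars showed within about 7 px of their home positions.
- **Handles:** each sits with its legs in the notches and its bow on the green rests. A fit over both cameras put the handle origins at x 33.5–34.3 mm (nominal 34), y within 2 mm and yaw within 0.2°.
- **Bystanders:** frame differences showed changes only where the robot, its shadow and the job's own pieces were. The chalk tin, pincushion, cones, reel, shears and spray bottle were each still found where they stood.

Two checks were weaker than I wanted:

- **Station 3 not seen after release:** the picture-view limit ran out just before I released that handle. I judged it seated from the contact height and force, which matched the other two stations, and from the two-camera fit.
- **Handle heights read high:** the fits gave 21 mm instead of 19 mm at all three stations. I put this down to calibration, because stations 1 and 2 had looked seated in the pictures.

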